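# Load the spring lift for potting

### The arm

A 6-joint arm with a two-finger parallel gripper is mounted at the origin on the work surface. World frame = base frame: x ahead of the robot, y to its left, z up, the work surface at z = 0. Lengths are in m, angles in degrees, forces in N, time in s.
With the tool pointing down it reaches from about 0.25 to 0.775 m from the base axis. Payload 8.9 kg.
Tool frame: the origin (TCP) lies at the very end of the fingers, on their centre line; the grasp point (between the pads) lies 19 mm behind it; z points along the fingers, x is the direction in which the jaws open and shut, and the axes are right-handed (so a half turn about z gives the same grasp; the last joint's range is limited). The gripper opens to 85 mm and grips with 20 to 120 N. Pads are 22 mm wide; open, the fingers measure 114 mm over their backs; the gripper's body (76 mm by 85 mm) begins 54 mm behind the grasp point. The pads swing forward as they close: fully open they stand 13 mm farther back than shut.
Start: joints at [-78.684, 16.656, -8.789, 64.555, 0, 82.019], TCP at [0.173, -0.496, 0.231] pointing down, gripper open.
Joint ranges: [-144.48, 144.48], [-52.06, 99.96], [-74.48, 78.29], [-112.23, 115.85], [-86.99, 84.42], [-180, 180]. Speed limits (degrees/s): [127.2, 127.2, 159.86, 180, 180, 180].

### API

Orientations are given as [roll, pitch, yaw] about the fixed x, y, z axes, in that order (R = Rz(yaw) Ry(pitch) Rx(roll)).
In Python, from workcell import arm, cams, order gives the robot as it stands.
- The arm moves only by the shell command python3 -m creep 'ROWS' [OPENING] [FORCE]. ROWS is JSON, a list of rows, each an object of numbers: "dx", "dy", "dz": the shift along the tool's x, y, z in cm; "ax", "ay", "az": the turn, a rotation vector about the tool's x, y, z in rad. A call has 1 to 5 rows; each row is the pose to reach, as a shift and turn from the pose commanded when the call began, along the tool's axes at that moment; what a row does not reach only later rows make up. A row lasts 1/10 s, in which the tool goes at most 50 mm and 8.59 degrees, less where a joint would pass 70% of its speed; a pose out of reach is approached as far as the arm can. A call with a gripper value outside its range is refused whole. OPENING is the closure, from 0 (fully open) to 1 (shut), set as the call begins (- or left out, the last holds). The fingers move at their own pace and stop on an object; FORCE is the grip in N (left out, the last holds). Time passes only in rows, so rows that repeat a pose let the fingers close. It gives the time, the measured TCP pose, the force and the opening at its end, in the units of the state.
- arm.state(): the state, without advancing time (a new reading comes with each control period).
- cams.get_image(name): name is "scene" or "top"; returns a dict with "color" (480x640x3 uint8, red, green, blue), "camera_matrix" (3x3 intrinsics, pixels), "world_from_camera" (4x4, takes a point from camera to world coordinates). Camera axes: x right, y down, z forward; pixel columns grow to the right and rows downward; lengths in m; the calibration is good to about 2 mm. A picture is of the moment at which its call begins. There is no depth.
- order.sign_off(): hands the job in, once; it reports no verdict.
The state is a dict: "time": time; "joints": joint angles; "joint_velocities": joint speeds; "joint_torque": joint torques, N m; "tool_pos": TCP position; "eef_rot": TCP orientation; "ft_force": force on the tool from outside, world axes, zero at the start; "moment": the same for the moment, N m; "width": opening from 0.0 (shut) to 1.0 (fully open).
Only numpy, scipy, OpenCV 4.12 (cv2) and the standard library are available. Lean on these libraries where they do the work, as an engineer would, in place of code of your own. Each camera call takes 0.05 s, during which the arm holds its last target.

### The job

Get the spring lift on the bench loaded for the potting session: first take the green hand fork off its sprung tray and lay it in the pine tool tray, then stand every small clay pot on the sprung tray, right way up and each on the tray itself, and only when all the pots are on, stand the plant-food cartons from the low pine shelf upright on a short end on the tray too. The sprung tray sinks as it fills, so set things down gently and never drop anything on it or jolt it, and leave the lidded glass jar among the pots where it is.

Things in the scene. Friction and masses are not known exactly. Their poses are not given: they have to be found in the camera images.
- lift: the fixed frame of the spring lift: an aluminium base pan 270 mm (x) by 350 mm (y), 48 mm high, with a 6 mm radius guide post and coil spring at each corner (at x +-121, y +-161 mm) whose tops are 122 mm above the bench. Origin: centre of its underside, on the bench; z up
- tray_top (a point): centre of the upper face of the lift's sprung steel tray, 220 mm (x) by 300 mm (y) with a 3 mm thick lip 12 mm high round its edge; x and y as the lift's. 110 mm above the bench when empty
- tray (a joint): how far the sprung tray has sunk, m: 0 empty at the top, 0.07 at the lower stop. Its springs give 260 N/m (0.01 m sunk per 2.6 N put on it), damped at 22 N s/m; it stays level, springs back as load is taken off and has no lock
- fork: green plastic hand fork, 213 mm long, about 120 g, lying flat on the lift's tray at the start. Origin: under the middle, at its underside; x runs from the handle to the tines, z up. Handle: round, 26 mm thick, from x -105 to +30 mm, its axis 13 mm above the origin; the head is 64 mm wide (y), 10 mm high, from x 47 to 108 mm. It balances about 15 mm from the origin towards the handle end
- fork_grip (a point): point on the axis of the fork's handle near its balance point, 13 mm above its underside
- tool_tray: fixed open pine tray for hand tools, 150 mm (x) by 270 mm (y), 36 mm high, walls and floor 7 mm thick, on the bench. Origin: centre of its underside; z up
- pot1: small terracotta flower pot, open at the top, hollow, 62 mm high, about 160 g, standing on the bench. Round; its rim, the top 20 mm, is 60 mm across, the foot 44 mm across, the wall 5 mm thick. Origin: centre of its foot; z up towards the mouth. Only some of the five pots are there
- pot2: as pot1
- pot3: as pot1
- pot4: as pot1
- pot5: as pot1
- carton1: carton of plant food, green and brown cardboard, 140 mm (its x) by 66 mm (y) by 28 mm (z), about 200 g, lying flat across the low pine shelf, its ends jutting out about 25 mm over the shelf's edges. Origin: its centre. Standing on a short end its x axis is vertical (either end may be up)
- carton2: as carton1, yellow and brown
- shelf: fixed low pine shelf, 280 mm (x) by 90 mm (y), its top 100 mm above the bench. Origin: centre of its underside, on the bench; z up
- jar: lidded glass jar, 58 mm across, 85 mm high, standing among the pots; not part of the job. Origin: centre of its foot
Not all that is in view belongs to the job. Leave any turquoise look-alike of the pot5 alone.

How it is judged:
By the outcome, as a careful person would: the job done as asked, in the order asked, and still so for the second after the job is handed in, with the robot touching nothing.
Of pot1, pot2, pot3, pot4, pot5 only 3 to 5 are there at a start; the rules pass over those that are not, and their reading is None.
At some moment in a run one of pot1, pot2, pot3, pot4, pot5 may be knocked a few centimetres aside while the robot is not near it.
It also fails if it takes over 210 s, if anything falls off the work surface, if the arm or the gripper's body presses on something with over 40 N, if the wrist force passes 120 N, or if a joint passes its speed limit or range.

## Working session

There is one attempt and no reset: what is moved stays moved. The work goes in short steps, Python scripts to look and compute and a shell command to move; the robot and the scene stay as the last step left them, time stands still between calls to the robot, and variables do not carry over. Pictures are saved under pics/ and viewed, and the job is handed in when it is done.

```bash
ls; mkdir -p pics; python3 - <<'E'
from workcell import arm,cams
import cv2
print(arm.state())
for n in("scene","top"):
    d=cams.get_image(n);cv2.imwrite(f"pics/{n}0.png",d["color"][:,:,::-1]);print(d["camera_matrix"],d["world_from_camera"])
E
```

```text
pics
{'time': 0.0, 'joints': array([-7.86851373e+01,  1.66872460e+01, -8.83061151e+00,  6.45556653e+01,
       -3.08125068e-04,  8.20177554e+01]), 'joint_velocities': array([ 0.03472029, -0.01797911, -0.01908858,  0.0763277 , -0.01461225,
        0.04186745]), 'joint_torque': array([ 5.41338559e-04, -5.37138641e+01,  3.31369078e+01,  1.59480813e-02,
       -2.81187449e-04, -3.31516169e-06]), 'tool_pos': array([ 0.1734018 , -0.49507143,  0.23075055]), 'eef_rot': array([-1.79990095e+02,  7.28532468e-02, -7.07028862e+01]), 'ft_force': array([ 0.0610926,  0.3354518, -0.237576 ]), 'moment': array([-0.02758792, -0.0308773 , -0.01364733]), 'width': 1.0049207299357628}
[[606.04009543   0.         326.97873899]
 [  0.         606.04009543 228.66092634]
 [  0.           0.           1.        ]] [[-0.82270476  0.31592048 -0.47260039  1.07458436]
 [ 0.56794792  0.49237423 -0.6595474   0.79308739]
 [ 0.02433172 -0.8110252  -0.584505    0.78984661]
 [ 0.          0.          0.          1.        ]]
[[467.8379526    0.         323.02186775]
 [  0.         467.8379526  242.93667301]
 [  0.           0.           1.        ]] [[-0.01759721 -0.99714678  0.07340738  0.42653026]
 [-0.99980887  0.01692361 -0.00978826  0.01563493]
 [ 0.00851801 -0.0735656  -0.997254    1.09497363]
 [ 0.          0.          0.          1.        ]]
```

View pics/scene0.png

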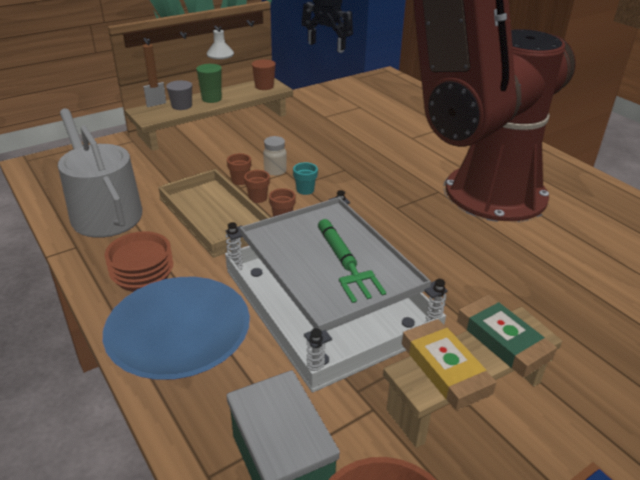

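View pics/top0.png

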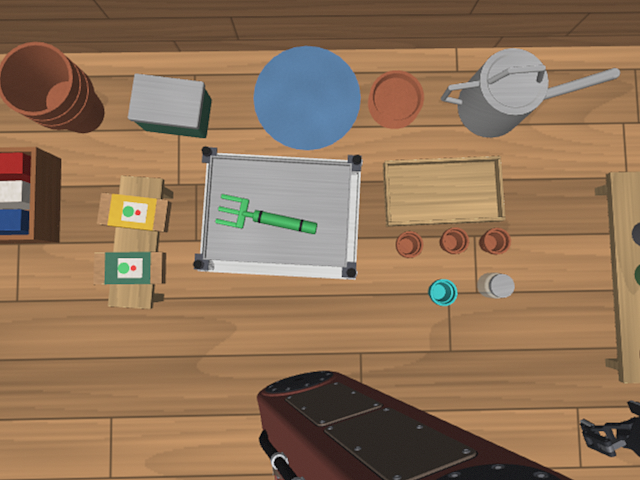

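The top view shows three clay pots, at (409,244), (454,240) and (494,241). Things that could be mistaken for them are the turquoise pot (443,292), the jar (497,286), the stacked saucers (395,98), the big pots (50,85), and a terracotta pot on the back shelf (scene 263,73). The fork is at (268,217). The cartons are yellow (132,212) and green (127,268). The tool tray is at (445,192). I'll check these in close crops.

```bash
cat > h.py <<'E'
import numpy as np,cv2
from workcell import arm,cams
def img(n): return cams.get_image(n)
def px2w(d,u,v,z):
    K=d["camera_matrix"];T=d["world_from_camera"]
    r=T[:3,:3]@np.linalg.solve(K,[u,v,1.]);o=T[:3,3]
    return o+r*(z-o[2])/r[2]
def w2px(d,p):
    K=d["camera_matrix"];T=d["world_from_camera"]
    c=T[:3,:3].T@(np.asarray(p,float)-T[:3,3]);q=K@c
    return q[:2]/q[2]
def crop(d,x0,y0,x1,y1,s,name):
    c=cv2.resize(d["color"][y0:y1,x0:x1,::-1],None,fx=s,fy=s,interpolation=cv2.INTER_CUBIC)
    cv2.imwrite("pics/"+name,c)
E
python3 - <<'E'
from h import *
d=img("top")
crop(d,380,145,520,305,3.7,"c1.png")
crop(d,190,140,370,285,4,"c2.png")
crop(d,90,165,180,315,4,"c3.png")
E
```

```text
(no output)
```

View pics/c1.png

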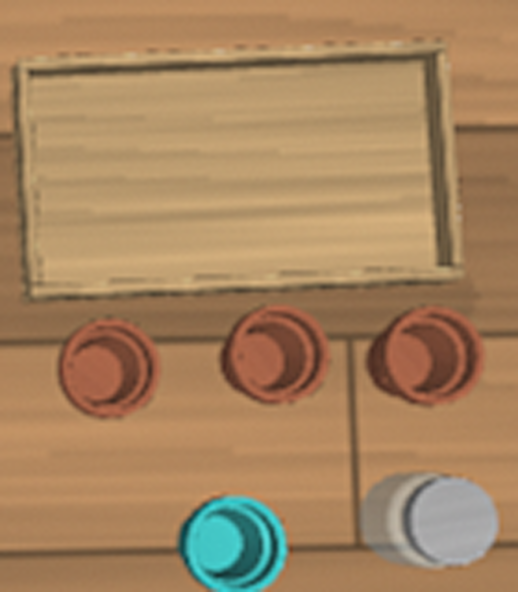

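View pics/c2.png

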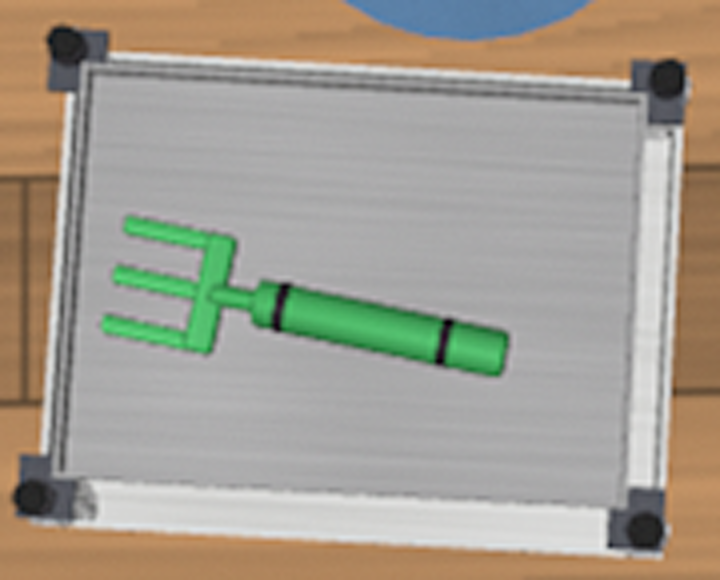

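View pics/c3.png

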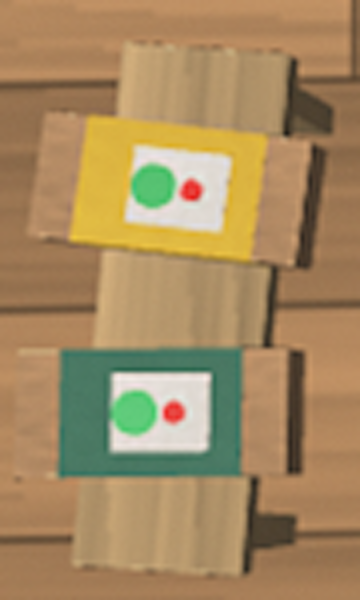

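```bash
python3 - <<'E'
from h import *
np.set_printoptions(precision=4,suppress=True)
d=img("top")
def P(c,o,s,z): return px2w(d,c[0]/s+o[0],c[1]/s+o[1],z)
for n,c in dict(A=(109,368),B=(276,354),C=(429,355)).items(): print(n,P(c,(380,145),3.7,.062)[:2])
print('jar',P((452,520),(380,145),3.7,.085)[:2],'turq',P((235,545),(380,145),3.7,.062)[:2])
po=np.array([P(c,(190,140),4,.122)[:2] for c in [(68,44),(667,78),(34,496),(645,528)]]);print(po,po.mean(0))
print('len',np.linalg.norm(po[0]-po[1]),np.linalg.norm(po[0]-po[2]))
e=po[0]-po[1];print('lift y axis',np.degrees(np.arctan2(e[1],e[0]))-90)
f=[P(c,(190,140),4,.123)[:2] for c in [(262,303),(506,353),(115,275)]];print('fork',f, np.linalg.norm(f[2]-f[1]))
e=f[0]-f[1];print(np.degrees(np.arctan2(e[1],e[0])))
t=np.array([P(c,(380,145),3.7,.036)[:2] for c in [(18,65),(443,48),(460,272),(30,296)]]);print('tt',t,t.mean(0),np.linalg.norm(t[0]-t[1]),np.linalg.norm(t[1]-t[2]))
for n,q in dict(Y=[(45,113),(322,145),(298,265),(30,237)],G=[(18,350),(290,348),(290,475),(15,478)]).items():
    t=np.array([P(c,(90,165),4,.128)[:2] for c in q]);e=t[0]-t[1];print(n,t.mean(0),np.linalg.norm(e),np.linalg.norm(t[1]-t[2]),np.degrees(np.arctan2(e[1],e[0])))
t=np.array([P(c,(90,165),4,.1)[:2] for c in [(124,44),(292,56),(247,575),(73,566)]]);print('shelf',t,t.mean(0))
E
```

```text
A [ 0.4959 -0.1861]
B [ 0.5026 -0.2867]
C [ 0.5005 -0.3787]
jar [ 0.4022 -0.3791] turq [ 0.3891 -0.2579]
[[ 0.6969  0.2476]
 [ 0.6738 -0.0683]
 [ 0.4587  0.2651]
 [ 0.4366 -0.0515]] [0.5665 0.0982]
len 0.31680883044237795 0.23883680473898258
lift y axis -4.183717404071956
fork [array([0.5574, 0.1462]), array([0.5291, 0.0192]), array([0.5734, 0.2228])] 0.20841125230310514
77.40502475630899
tt [[ 0.6875 -0.1403]
 [ 0.6942 -0.406 ]
 [ 0.5534 -0.4102]
 [ 0.5429 -0.1438]] [ 0.6195 -0.2751] 0.26578504126155095 0.1408064266804163
Y [0.5678 0.3984] 0.1450294936710855 0.06364679441627073 82.41994518514112
G [0.4525 0.4075] 0.1397145805218369 0.06529788643075342 89.44129790169534
shelf [[0.6512 0.4371]
 [0.6433 0.3471]
 [0.367  0.3687]
 [0.3734 0.4599]] [0.5087 0.4032]
```

```bash
cat >> h.py <<'E'
from scipy.spatial.transform import Rotation as Ro
def cur():
    s=arm.state();return np.array(s["tool_pos"]),Ro.from_euler("xyz",s["eef_rot"],degrees=True),s
def rot(z,x):
    z=np.array(z,float);z/=np.linalg.norm(z);x=np.array(x,float);x-=z*(x@z);x/=np.linalg.norm(x)
    return Ro.from_matrix(np.c_[x,np.cross(z,x),z])
def down(yaw):
    a=np.radians(yaw);return rot([0,0,-1],[np.cos(a),np.sin(a),0])
def plan(pos,R):
    p,r,s=cur();d=r.inv().apply(np.array(pos)-p)*100;w=(r.inv()*R).as_rotvec()
    print("d cm",d.round(2),"w rad",w.round(3),"rows",max(np.linalg.norm(d)/5,np.degrees(np.linalg.norm(w))/8.59).round(1))
def st():
    s=arm.state();print(round(s["time"],2),"pos",s["tool_pos"].round(4),"rot",s["eef_rot"].round(2),"f",s["ft_force"].round(2),"w",round(s["width"],3),"j",s["joints"].round(0))
L0=np.array([.5665,.0982]);LY=-4.2
def lift(x,y):
    a=np.radians(LY);return L0+np.array([[np.cos(a),-np.sin(a)],[np.sin(a),np.cos(a)]])@np.array([x,y])
E
python3 - <<'E'
from h import *
plan([.5482,.1047,.25],down(-12.6))
E
```

```text
d cm [-44.24 -55.2   -1.86] w rad [-0.000e+00  1.000e-03 -1.014e+00] rows 14.2
```

```bash
python3 -m creep '[{"dx":-4,"dy":-3,"dz":-1,"az":-0.1},{"dx":-7,"dy":-7,"dz":-2,"az":-0.2},{"dx":-10,"dy":-11,"dz":-2,"az":-0.34},{"dx":-13,"dy":-15,"dz":-2,"az":-0.48},{"dx":-16,"dy":-19,"dz":-2,"az":-0.6}]' 0.3 30
python3 - <<'E'
from h import *
plan([.5482,.1047,.25],down(-12.6));st()
E
```

```text
d cm [-44.24 -55.2   -1.86] w rad [-0.000e+00  1.000e-03 -1.014e+00] rows 14.2
0.2 pos [ 0.1735 -0.4953  0.231 ] rot [-1.7999e+02  4.0000e-02 -7.0700e+01] f [0.85 0.3  0.14] w 0.998 j [-79.  17.  -9.  65.   0.  82.]invalid input at $[0]: expected keys dx, dy, dz, ax, ay, az
```

```bash
python3 -m creep '[{"dx":-4,"dy":-3,"dz":-1,"ax":0,"ay":0,"az":-0.1},{"dx":-7,"dy":-7,"dz":-2,"ax":0,"ay":0,"az":-0.2},{"dx":-10,"dy":-11,"dz":-2,"ax":0,"ay":0,"az":-0.34},{"dx":-13,"dy":-15,"dz":-2,"ax":0,"ay":0,"az":-0.48},{"dx":-16,"dy":-19,"dz":-2,"ax":0,"ay":0,"az":-0.6}]' 0.3 30
python3 - <<'E'
from h import *
plan([.5482,.1047,.25],down(-12.6));st()
E
```

```text
time: 0.7
tool_pos: [0.2995, -0.2816, 0.2514]
eef_rot: [180.0, -0.0, -36.0]
ft_force: [0.7, -0.7, -0.8]
width: 0.697
d cm [ -2.62 -45.87   0.14] w rad [ 0.    -0.    -0.409] rows 9.2
0.7 pos [ 0.2995 -0.2816  0.2514] rot [ 1.800e+02 -3.000e-02 -3.605e+01] f [ 0.73 -0.7  -0.8 ] w 0.697 j [-53.   3. -22.  64.   0.  73.]
```

```bash
python3 -m creep '[{"dx":-0.5,"dy":-5,"dz":0,"ax":0,"ay":0,"az":-0.1},{"dx":-1,"dy":-10,"dz":0,"ax":0,"ay":0,"az":-0.2},{"dx":-1.5,"dy":-15,"dz":0,"ax":0,"ay":0,"az":-0.3},{"dx":-2,"dy":-20,"dz":0,"ax":0,"ay":0,"az":-0.4},{"dx":-2,"dy":-25,"dz":0,"ax":0,"ay":0,"az":-0.409}]'
python3 - <<'E'
from h import *
plan([.5482,.1047,.20],down(-12.6));st()
E
```

```text
time: 1.2
tool_pos: [0.4307, -0.0686, 0.2515]
eef_rot: [180.0, -0.0, -12.7]
ft_force: [2.2, -0.7, 0.8]
width: 0.7
d cm [  7.66 -19.49   5.15] w rad [ 0.    -0.    -0.001] rows 4.3
1.2 pos [ 0.4307 -0.0686  0.2515] rot [ 1.7999e+02 -2.0000e-02 -1.2680e+01] f [ 2.17 -0.71  0.81] w 0.7 j [-19.   6. -19.  65.  -0.  84.]
```

```bash
python3 -m creep '[{"dx":2,"dy":-4.5,"dz":1,"ax":0,"ay":0,"az":0},{"dx":4,"dy":-9,"dz":2.5,"ax":0,"ay":0,"az":0},{"dx":6,"dy":-14,"dz":4,"ax":0,"ay":0,"az":0},{"dx":7.5,"dy":-18.5,"dz":5,"ax":0,"ay":0,"az":0},{"dx":7.7,"dy":-19.5,"dz":5.2,"ax":0,"ay":0,"az":0}]'
python3 - <<'E'
from h import *
plan([.5482,.1047,.109],down(-12.6));st()
d=img("top");crop(d,190,140,370,285,4,"f1.png");d=img("scene");crop(d,220,100,460,380,2.1,"f2.png")
E
```

```text
time: 1.7
tool_pos: [0.5499, 0.1056, 0.1976]
eef_rot: [-180.0, 0.1, -12.7]
ft_force: [0.3, -0.2, -0.6]
width: 0.694
d cm [-0.13  0.13  8.86] w rad [-0.     0.001 -0.002] rows 1.8
1.7 pos [0.5499 0.1056 0.1976] rot [-1.7997e+02  8.0000e-02 -1.2730e+01] f [ 0.32 -0.21 -0.59] w 0.694 j [  3.  22.  -7.  62.   0. 106.]
```

View pics/f1.png

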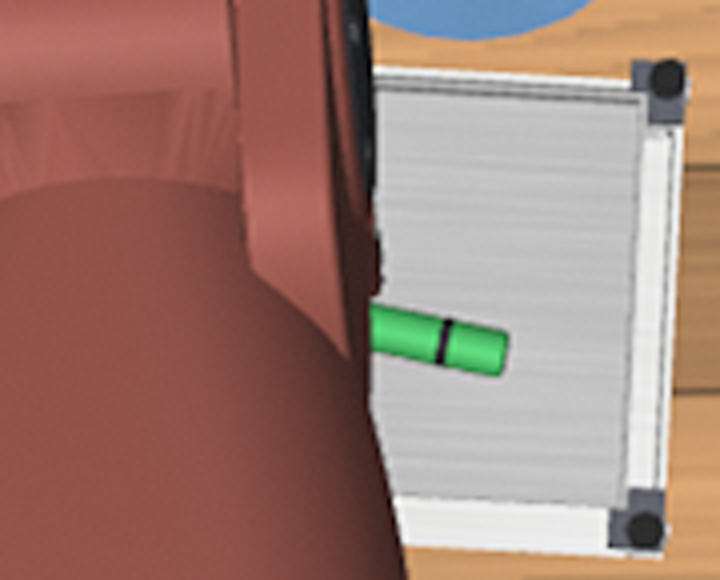

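View pics/f2.png

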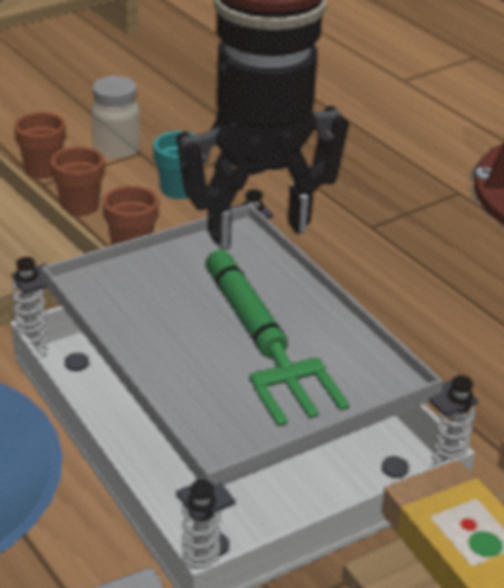

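The scene view shows the gripper about 90 mm above the handle, at roughly (265,215) in the crop, with the jaws across it. Now I'll go down.

```bash
python3 -m creep '[{"dx":0,"dy":0.1,"dz":3,"ax":0,"ay":0,"az":0},{"dx":-0.1,"dy":0.1,"dz":6,"ax":0,"ay":0,"az":0},{"dx":-0.1,"dy":0.1,"dz":8,"ax":0,"ay":0,"az":0},{"dx":-0.1,"dy":0.1,"dz":8.5,"ax":0,"ay":0,"az":0},{"dx":-0.1,"dy":0.1,"dz":8.5,"ax":0,"ay":0,"az":0}]'
python3 - <<'E'
from h import *
plan([.5482,.1047,.109],down(-12.6));st()
d=img("scene");crop(d,300,170,440,310,4,"f3.png")
E
```

```text
time: 2.3
tool_pos: [0.5471, 0.1003, 0.1145]
eef_rot: [180.0, 0.0, -13.0]
ft_force: [0.6, 1.0, -0.4]
width: 0.697
d cm [ 0.01 -0.45  0.55] w rad [ 0.     0.001 -0.006] rows 0.1
2.3 pos [0.5471 0.1003 0.1145] rot [ 1.7998e+02  4.0000e-02 -1.2960e+01] f [ 0.63  1.04 -0.42] w 0.697 j [  3.  25. -15.  50.  -0. 106.]
```

View pics/f3.png

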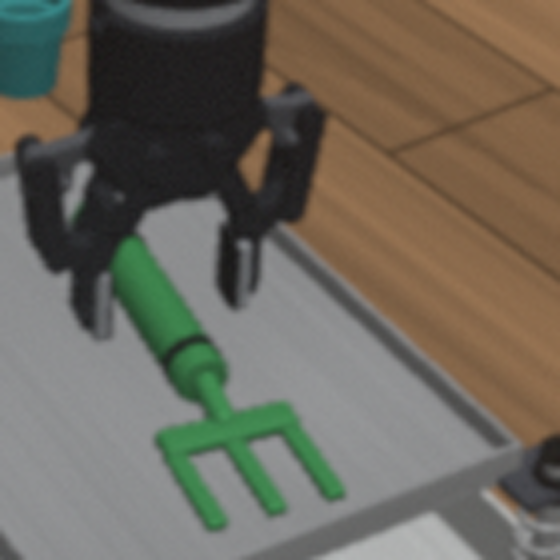

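```bash
python3 -m creep '[{"dx":0,"dy":-0.3,"dz":0.3,"ax":0,"ay":0,"az":0},{"dx":0,"dy":-0.4,"dz":0.5,"ax":0,"ay":0,"az":0},{"dx":0,"dy":-0.4,"dz":0.5,"ax":0,"ay":0,"az":0}]'
python3 -m creep '[{"dx":0,"dy":0,"dz":0,"ax":0,"ay":0,"az":0},{"dx":0,"dy":0,"dz":0,"ax":0,"ay":0,"az":0},{"dx":0,"dy":0,"dz":0,"ax":0,"ay":0,"az":0},{"dx":0,"dy":0,"dz":0,"ax":0,"ay":0,"az":0},{"dx":0,"dy":0,"dz":0,"ax":0,"ay":0,"az":0}]' 0.8 40
python3 -m creep '[{"dx":0,"dy":0,"dz":0,"ax":0,"ay":0,"az":0},{"dx":0,"dy":0,"dz":0,"ax":0,"ay":0,"az":0}]'
```

```text
time: 2.65
tool_pos: [0.5487, 0.1054, 0.1096]
eef_rot: [-180.0, -0.0, -12.9]
ft_force: [-0.7, 0.2, 0.2]
width: 0.699
time: 3.15
tool_pos: [0.5487, 0.1053, 0.1094]
eef_rot: [-180.0, -0.0, -12.9]
ft_force: [0.4, 0.5, 0.1]
width: 0.287
time: 3.35
tool_pos: [0.5487, 0.1053, 0.1093]
eef_rot: [-180.0, -0.0, -12.9]
ft_force: [0.3, 0.5, 0.1]
width: 0.295
```

```bash
python3 -m creep '[{"dx":0,"dy":0,"dz":-0.3,"ax":0,"ay":0,"az":0},{"dx":0,"dy":0,"dz":-0.8,"ax":0,"ay":0,"az":0},{"dx":0,"dy":0,"dz":-2,"ax":0,"ay":0,"az":0},{"dx":0,"dy":0,"dz":-4,"ax":0,"ay":0,"az":0},{"dx":0,"dy":0,"dz":-6,"ax":0,"ay":0,"az":0}]'
python3 -m creep '[{"dx":0,"dy":0,"dz":-2.5,"ax":0,"ay":0,"az":0},{"dx":0,"dy":0,"dz":-3.5,"ax":0,"ay":0,"az":0}]'
python3 - <<'E'
from h import *
plan([.620,-.290,.20],down(1.4));st()
d=img("scene");crop(d,220,100,460,340,2.4,"f4.png")
E
```

```text
time: 3.85
tool_pos: [0.5484, 0.1052, 0.1707]
eef_rot: [180.0, 0.0, -12.9]
ft_force: [-0.4, -0.1, -0.9]
width: 0.285
time: 4.05
tool_pos: [0.5497, 0.1053, 0.2074]
eef_rot: [-179.9, -0.2, -12.9]
ft_force: [0.3, 0.2, -1.7]
width: 0.287
d cm [15.67 36.97  0.75] w rad [-0.001 -0.004 -0.249] rows 8.0
4.05 pos [0.5497 0.1053 0.2074] rot [-179.94   -0.21  -12.89] f [ 0.31  0.16 -1.68] w 0.287 j [  3.  21.  -6.  63.  -0. 106.]
```

View pics/f4.png

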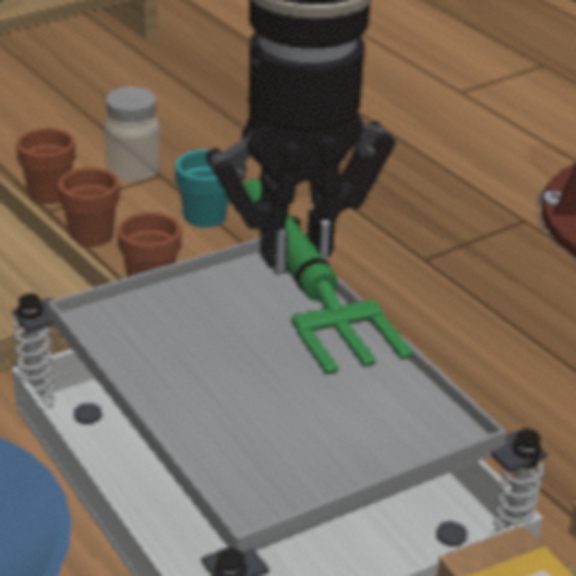

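The fork is held level and clear of the tray. Next is the tool tray.

```bash
python3 -m creep '[{"dx":1,"dy":2.5,"dz":0,"ax":0,"ay":0,"az":-0.03},{"dx":3,"dy":7,"dz":0,"ax":0,"ay":0,"az":-0.07},{"dx":5,"dy":11.5,"dz":0,"ax":0,"ay":0,"az":-0.11},{"dx":7,"dy":16,"dz":0,"ax":0,"ay":0,"az":-0.15},{"dx":8.5,"dy":20.5,"dz":0,"ax":0,"ay":0,"az":-0.2}]'
python3 - <<'E'
from h import *
plan([.620,-.290,.20],down(1.4));st()
E
```

```text
time: 4.6
tool_pos: [0.5858, -0.1155, 0.2036]
eef_rot: [-180.0, 0.0, -1.3]
ft_force: [1.2, 0.7, -1.6]
width: 0.29
d cm [ 3.83 17.37  0.36] w rad [-0.     0.    -0.048] rows 3.6
4.6 pos [ 0.5858 -0.1155  0.2036] rot [-1.7999e+02  2.0000e-02 -1.3300e+00] f [ 1.18  0.65 -1.61] w 0.29 j [-18.  25.   0.  65.   0.  73.]
```

```bash
python3 -m creep '[{"dx":1,"dy":4.5,"dz":0,"ax":0,"ay":0,"az":-0.02},{"dx":2,"dy":9,"dz":0,"ax":0,"ay":0,"az":-0.04},{"dx":3,"dy":13.5,"dz":0,"ax":0,"ay":0,"az":-0.048},{"dx":3.8,"dy":17,"dz":0.3,"ax":0,"ay":0,"az":-0.048},{"dx":3.8,"dy":17.4,"dz":0.3,"ax":0,"ay":0,"az":-0.048}]'
python3 - <<'E'
from h import *
plan([.620,-.290,.013],down(1.4));st()
d=img("scene");crop(d,130,60,330,260,3,"f5.png")
d=img("top");crop(d,370,140,530,310,3.5,"f6.png")
E
```

```text
time: 5.1
tool_pos: [0.6188, -0.2927, 0.1992]
eef_rot: [180.0, 0.1, 1.1]
ft_force: [-0.3, 0.7, -1.4]
width: 0.286
d cm [ 0.15 -0.27 18.62] w rad [ 0.     0.001 -0.005] rows 3.7
5.1 pos [ 0.6188 -0.2927  0.1992] rot [1.7998e+02 8.0000e-02 1.0900e+00] f [-0.3   0.7  -1.43] w 0.286 j [-31.  36.  17.  71.  -0.  58.]
```

View pics/f5.png

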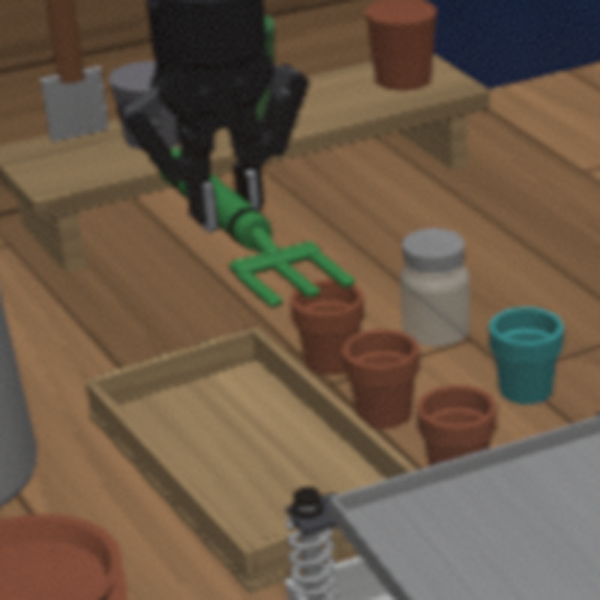

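View pics/f6.png

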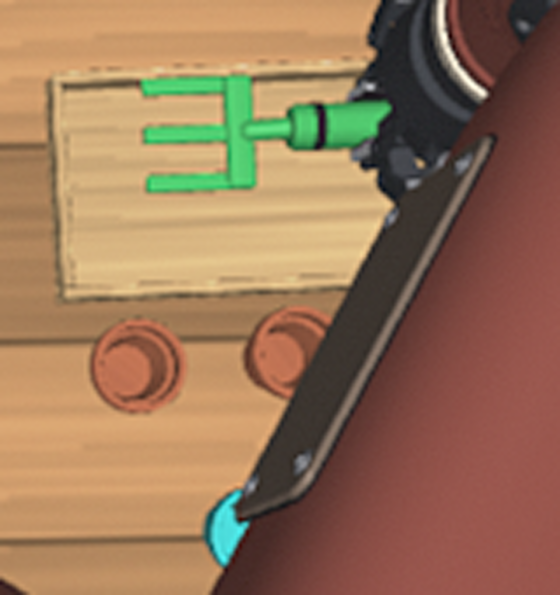

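```bash
python3 -m creep '[{"dx":0,"dy":-0.2,"dz":4,"ax":0,"ay":0,"az":0},{"dx":0,"dy":-0.3,"dz":8,"ax":0,"ay":0,"az":0},{"dx":0.1,"dy":-0.3,"dz":12,"ax":0,"ay":0,"az":0},{"dx":0.1,"dy":-0.3,"dz":14.5,"ax":0,"ay":0,"az":0},{"dx":0.1,"dy":-0.3,"dz":14.5,"ax":0,"ay":0,"az":0}]'
python3 - <<'E'
from h import *
plan([.620,-.290,.013],down(1.4));st()
d=img("scene");crop(d,130,60,330,260,3,"f7.png")
d=img("top");crop(d,370,140,530,310,3.5,"f8.png")
E
```

```text
time: 5.7
tool_pos: [0.6175, -0.2821, 0.0524]
eef_rot: [-179.8, 0.4, 1.4]
ft_force: [-0.4, -0.4, -1.4]
width: 0.287
d cm [0.25 0.81 3.93] w rad [-0.004  0.006  0.   ] rows 0.8
5.7 pos [ 0.6175 -0.2821  0.0524] rot [-179.76    0.36    1.41] f [-0.41 -0.39 -1.35] w 0.287 j [-31.  41.   4.  53.   0.  58.]
```

View pics/f7.png

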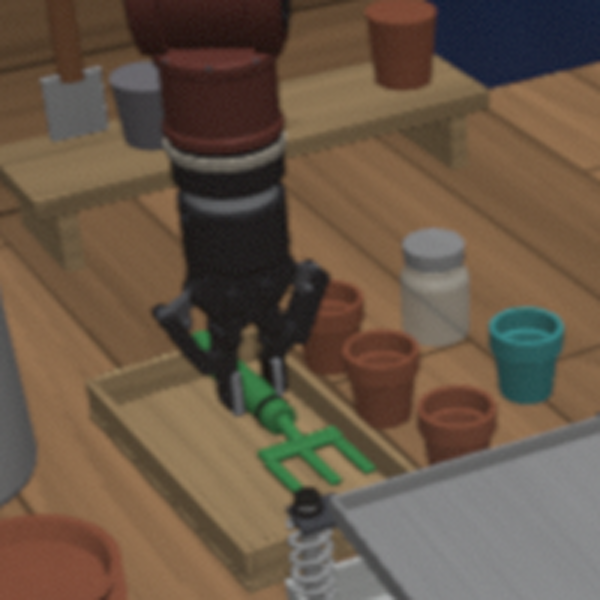

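View pics/f8.png

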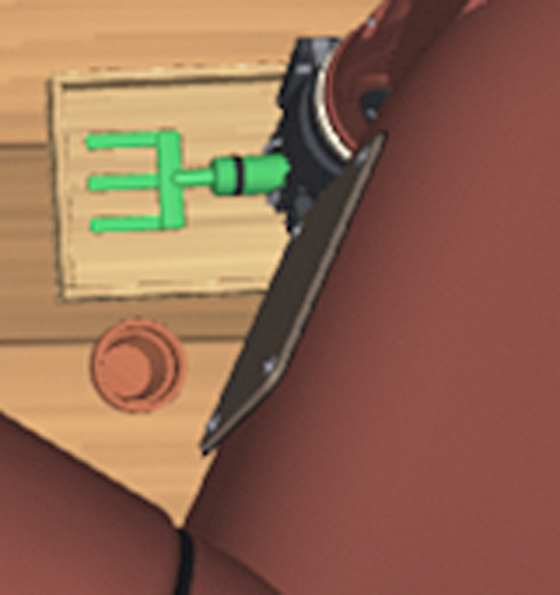

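```bash
python3 -m creep '[{"dx":0,"dy":0,"dz":1,"ax":0,"ay":0,"az":0},{"dx":0,"dy":0,"dz":2.2,"ax":0,"ay":0,"az":0},{"dx":0,"dy":0,"dz":3,"ax":0,"ay":0,"az":0},{"dx":0,"dy":0,"dz":3.4,"ax":0,"ay":0,"az":0},{"dx":0,"dy":0,"dz":3.6,"ax":0,"ay":0,"az":0}]'
python3 -c "
from h import *
plan([.620,-.290,.013],down(1.4));st()"
```

```text
time: 6.3
tool_pos: [0.62, -0.2853, 0.0197]
eef_rot: [-180.0, 0.0, 1.3]
ft_force: [0.2, 0.8, -1.3]
width: 0.286
d cm [-0.01  0.47  0.67] w rad [-0.     0.001 -0.002] rows 0.2
6.3 pos [ 0.62   -0.2853  0.0197] rot [-1.7998e+02  3.0000e-02  1.3100e+00] f [ 0.17  0.76 -1.3 ] w 0.286 j [-31.  43.   2.  49.   0.  58.]
```

```bash
python3 -m creep '[{"dx":0,"dy":0.3,"dz":0.3,"ax":0,"ay":0,"az":0},{"dx":0,"dy":0.4,"dz":0.5,"ax":0,"ay":0,"az":0},{"dx":0,"dy":0.4,"dz":0.6,"ax":0,"ay":0,"az":0},{"dx":0,"dy":0.4,"dz":0.6,"ax":0,"ay":0,"az":0}]'
python3 -m creep '[{"dx":0,"dy":0,"dz":0.1,"ax":0,"ay":0,"az":0},{"dx":0,"dy":0,"dz":0.1,"ax":0,"ay":0,"az":0}]'
```

```text
time: 6.7
tool_pos: [0.6203, -0.2895, 0.0143]
eef_rot: [-180.0, 0.0, 1.3]
ft_force: [-0.0, -0.2, -1.6]
width: 0.287
time: 6.9
tool_pos: [0.6203, -0.2894, 0.0133]
eef_rot: [-180.0, -0.0, 1.3]
ft_force: [-0.1, -0.1, -1.5]
width: 0.288
```

```bash
python3 -m creep '[{"dx":0,"dy":0,"dz":0.1,"ax":0,"ay":0,"az":0},{"dx":0,"dy":0,"dz":0.2,"ax":0,"ay":0,"az":0},{"dx":0,"dy":0,"dz":0.2,"ax":0,"ay":0,"az":0}]'
python3 -m creep '[{"dx":0,"dy":0,"dz":0,"ax":0,"ay":0,"az":0},{"dx":0,"dy":0,"dz":0,"ax":0,"ay":0,"az":0},{"dx":0,"dy":0,"dz":0,"ax":0,"ay":0,"az":0},{"dx":0,"dy":0,"dz":0,"ax":0,"ay":0,"az":0}]' 0.4
python3 -m creep '[{"dx":0,"dy":0,"dz":-1,"ax":0,"ay":0,"az":0},{"dx":0,"dy":0,"dz":-4,"ax":0,"ay":0,"az":0},{"dx":0,"dy":0,"dz":-9,"ax":0,"ay":0,"az":0},{"dx":0,"dy":0,"dz":-14,"ax":0,"ay":0,"az":0},{"dx":0,"dy":0,"dz":-16,"ax":0,"ay":0,"az":0}]'
```

```text
time: 7.2
tool_pos: [0.6202, -0.2894, 0.0111]
eef_rot: [-180.0, 0.0, 1.3]
ft_force: [0.3, -0.3, -1.1]
width: 0.287
time: 7.6
tool_pos: [0.6204, -0.2895, 0.0114]
eef_rot: [180.0, -0.0, 1.3]
ft_force: [0.6, -0.7, 0.3]
width: 0.604
time: 8.1
tool_pos: [0.6223, -0.2905, 0.1779]
eef_rot: [179.8, -0.4, 1.3]
ft_force: [1.4, -0.3, 0.9]
width: 0.6
```

```bash
python3 -c "
from h import *
plan([.496,-.186,.18],down(90));st()"
```

```text
d cm [-12.38 -10.74  -0.33] w rad [ 0.008 -0.002 -1.548] rows 10.3
8.1 pos [ 0.6223 -0.2905  0.1779] rot [179.76  -0.37   1.32] f [ 1.43 -0.31  0.89] w 0.6 j [-31.  36.  14.  68.   0.  58.]
```

```bash
python3 -m creep '[{"dx":-2,"dy":-2,"dz":-0.3,"ax":0,"ay":0,"az":-0.13},{"dx":-5,"dy":-4,"dz":-0.3,"ax":0,"ay":0,"az":-0.27},{"dx":-8,"dy":-6,"dz":-0.3,"ax":0,"ay":0,"az":-0.42},{"dx":-11,"dy":-9,"dz":-0.3,"ax":0,"ay":0,"az":-0.56},{"dx":-12.4,"dy":-10.7,"dz":-0.3,"ax":0,"ay":0,"az":-0.7}]' 0 
python3 -m creep '[{"dx":0,"dy":0,"dz":0,"ax":0,"ay":0,"az":-0.14},{"dx":0,"dy":0,"dz":0,"ax":0,"ay":0,"az":-0.28},{"dx":0,"dy":0,"dz":0,"ax":0,"ay":0,"az":-0.43},{"dx":0,"dy":0,"dz":0,"ax":0,"ay":0,"az":-0.58},{"dx":0,"dy":0,"dz":0,"ax":0,"ay":0,"az":-0.72}]'
python3 - <<'E'
from h import *
plan([.4959,-.1861,.18],down(90));st()
d=img("scene");crop(d,130,60,330,260,3,"p1.png")
d=img("top");crop(d,370,140,530,310,3.5,"p2.png")
E
```

```text
time: 8.6
tool_pos: [0.4913, -0.1835, 0.1751]
eef_rot: [-180.0, 0.0, 41.8]
ft_force: [0.1, -0.1, -0.6]
width: 0.999
time: 9.1
tool_pos: [0.4941, -0.1854, 0.1752]
eef_rot: [179.9, 0.0, 83.0]
ft_force: [-0.2, -0.2, -0.9]
width: 0.999
d cm [-0.05  0.19 -0.48] w rad [ 0.001  0.    -0.122] rows 0.8
9.1 pos [ 0.4941 -0.1854  0.1752] rot [1.7994e+02 2.0000e-02 8.3030e+01] f [-0.16 -0.16 -0.89] w 0.999 j [-29.  19. -14.  57.   0. -22.]
```

View pics/p1.png

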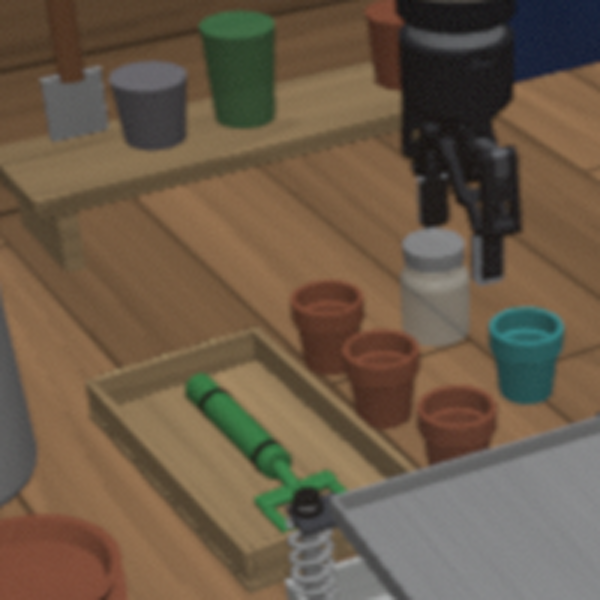

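View pics/p2.png

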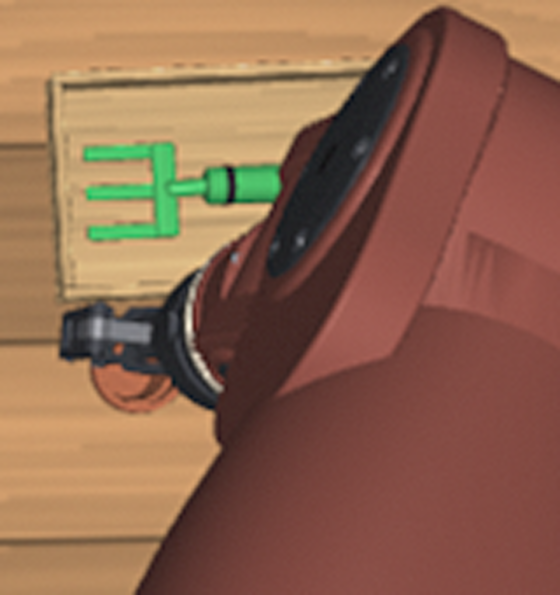

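The fork lies flat in the pine tray and the pots look unmoved. I'll check pot A, at (282,196) in the scene view, against the scene camera.

```bash
python3 - <<'E'
from h import *
d=img("scene")
for c in [(457,407),(381,352),(328,302)]: print(px2w(d,c[0]/3+130,c[1]/3+60,.062)[:2].round(4))
plan([.4959,-.1861,.10],down(90))
E
```

```text
[ 0.4984 -0.1845]
[ 0.5071 -0.2831]
[ 0.5048 -0.3739]
d cm [-0.04  0.19  7.5 ] w rad [ 0.001  0.    -0.131] rows 1.5
```

```bash
python3 -m creep '[{"dx":0,"dy":0.3,"dz":2,"ax":0,"ay":0,"az":-0.1},{"dx":0,"dy":0.3,"dz":5,"ax":0,"ay":0,"az":-0.12},{"dx":0,"dy":0.3,"dz":8,"ax":0,"ay":0,"az":-0.12},{"dx":0,"dy":0.3,"dz":9.5,"ax":0,"ay":0,"az":-0.12},{"dx":0,"dy":0.3,"dz":10,"ax":0,"ay":0,"az":-0.12}]'
python3 - <<'E'
from h import *
plan([.497,-.1855,.036],down(90));st()
d=img("scene");crop(d,230,120,350,240,4,"p3.png")
E
```

```text
time: 9.75
tool_pos: [0.4959, -0.1852, 0.073]
eef_rot: [-179.9, -0.1, 89.3]
ft_force: [-0.5, -0.1, 0.8]
width: 1.002
d cm [-0.04  0.12  3.7 ] w rad [-0.002 -0.001 -0.012] rows 0.7
9.75 pos [ 0.4959 -0.1852  0.073 ] rot [-1.7987e+02 -7.0000e-02  8.9340e+01] f [-0.51 -0.08  0.77] w 1.002 j [-28.  25. -22.  43.  -0. -28.]
```

View pics/p3.png

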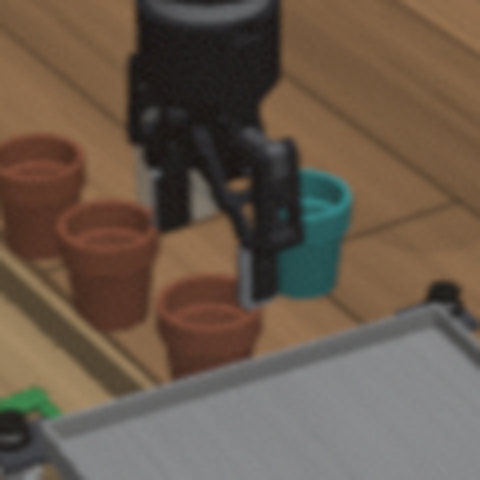

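```bash
python3 -m creep '[{"dx":0,"dy":0.1,"dz":1.5,"ax":0,"ay":0,"az":0},{"dx":0,"dy":0.1,"dz":3,"ax":0,"ay":0,"az":0},{"dx":0,"dy":0.1,"dz":3.7,"ax":0,"ay":0,"az":0},{"dx":0,"dy":0.1,"dz":3.7,"ax":0,"ay":0,"az":0}]'
python3 -c "
from h import *
st();d=img('scene');crop(d,230,120,350,240,4,'p4.png')"
```

```text
time: 10.2
tool_pos: [0.4978, -0.1857, 0.0374]
eef_rot: [-180.0, -0.0, 89.5]
ft_force: [0.1, 0.0, -0.0]
width: 1.0
10.2 pos [ 0.4978 -0.1857  0.0374] rot [-1.7998e+02 -1.0000e-02  8.9490e+01] f [ 0.11  0.02 -0.02] w 1.0 j [-28.  28. -24.  38.   0. -28.]
```

View pics/p4.png

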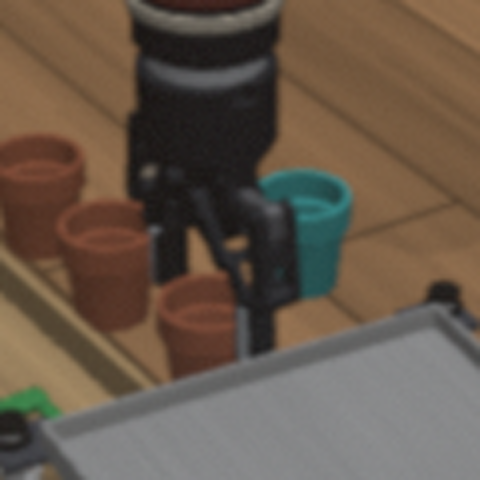

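The fingers straddle pot A, so I'll close and check.

```bash
python3 -m creep '[{"dx":0,"dy":0,"dz":0,"ax":0,"ay":0,"az":0},{"dx":0,"dy":0,"dz":0,"ax":0,"ay":0,"az":0},{"dx":0,"dy":0,"dz":0,"ax":0,"ay":0,"az":0},{"dx":0,"dy":0,"dz":0,"ax":0,"ay":0,"az":0},{"dx":0,"dy":0,"dz":0,"ax":0,"ay":0,"az":0}]' 0.6 40
python3 -m creep '[{"dx":0,"dy":0,"dz":-1,"ax":0,"ay":0,"az":0},{"dx":0,"dy":0,"dz":-4,"ax":0,"ay":0,"az":0},{"dx":0,"dy":0,"dz":-8,"ax":0,"ay":0,"az":0},{"dx":0,"dy":0,"dz":-12,"ax":0,"ay":0,"az":0},{"dx":0,"dy":0,"dz":-16,"ax":0,"ay":0,"az":0}]'
python3 -c "
from h import *
st();d=img('scene');crop(d,230,50,350,240,3,'p5.png')
for q in [(55,-95),(-55,-95),(0,-10)]: print(lift(q[0]/1e3,q[1]/1e3))
d=img('top');crop(d,370,140,530,310,3.5,'p6.png')"
```

```text
time: 10.75
tool_pos: [0.4988, -0.1862, 0.0386]
eef_rot: [179.9, 0.1, 89.5]
ft_force: [-0.5, 0.5, 8.1]
width: 0.665
time: 11.25
tool_pos: [0.4975, -0.1855, 0.1996]
eef_rot: [180.0, 0.0, 89.5]
ft_force: [1.8, -0.1, -1.8]
width: 0.669
11.25 pos [ 0.4975 -0.1855  0.1996] rot [179.99   0.    89.55] f [ 1.84 -0.14 -1.84] w 0.669 j [-28.  18. -11.  60.   0. -28.]
[ 6.14394668e-01 -5.72976178e-04]
[0.50469008 0.00748323]
[0.56576762 0.08822686]
```

View pics/p5.png

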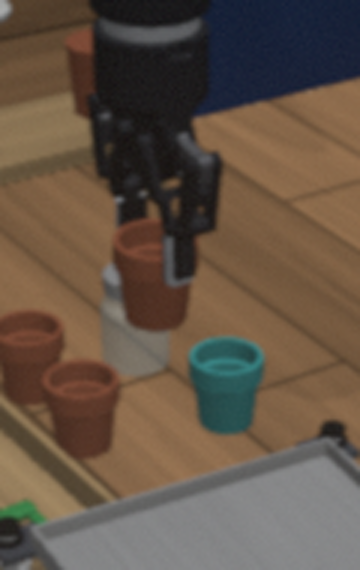

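```bash
python3 -c "
from h import *
plan([.614,-.001,.2],down(86));st()"
```

```text
d cm [18.69 11.2   0.34] w rad [0.008 0.004 0.062] rows 4.4
11.35 pos [ 0.5005 -0.187   0.2033] rot [179.54   0.24  89.55] f [ 1.1  -0.98 -1.93] w 0.665 j [-28.  18. -11.  60.   0. -28.]
```

View pics/p6.png

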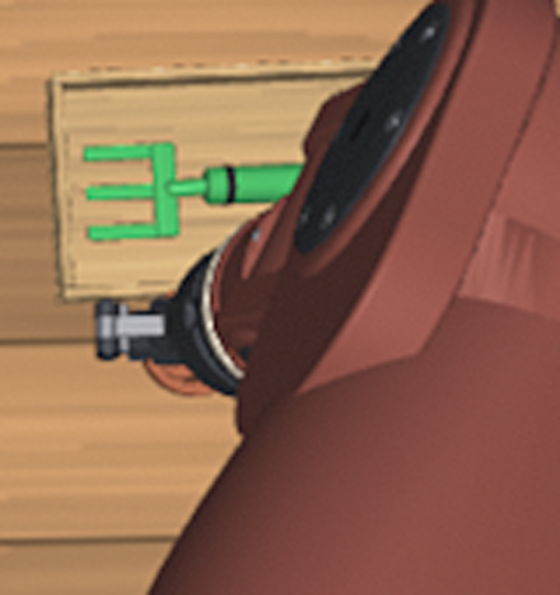

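```bash
python3 -m creep '[{"dx":3,"dy":2,"dz":0,"ax":0,"ay":0,"az":0.02},{"dx":7,"dy":4,"dz":0,"ax":0,"ay":0,"az":0.04},{"dx":11,"dy":6.5,"dz":0,"ax":0,"ay":0,"az":0.06},{"dx":15,"dy":9,"dz":0,"ax":0,"ay":0,"az":0.06},{"dx":18,"dy":11,"dz":0,"ax":0,"ay":0,"az":0.06}]'
python3 -m creep '[{"dx":0.7,"dy":0.3,"dz":0,"ax":0,"ay":0,"az":0},{"dx":0.7,"dy":0.3,"dz":0,"ax":0,"ay":0,"az":0}]'
python3 -c "
from h import *
plan([.614,-.001,.152],down(86));st()"
```

```text
time: 11.85
tool_pos: [0.6098, -0.004, 0.197]
eef_rot: [-180.0, -0.0, 86.2]
ft_force: [0.5, -0.5, -1.4]
width: 0.666
time: 12.05
tool_pos: [0.6125, 0.0014, 0.1966]
eef_rot: [-179.9, -0.0, 86.2]
ft_force: [-1.0, -0.6, -1.9]
width: 0.666
d cm [-0.23  0.17  4.46] w rad [-0.001 -0.     0.004] rows 0.9
12.05 pos [0.6125 0.0014 0.1966] rot [-179.93   -0.     86.24] f [-0.98 -0.56 -1.85] w 0.666 j [-7. 27.  2. 65. -0. -3.]
```

```bash
python3 -m creep '[{"dx":-0.2,"dy":0.1,"dz":1.3,"ax":0,"ay":0,"az":0},{"dx":-0.2,"dy":0.1,"dz":2.8,"ax":0,"ay":0,"az":0},{"dx":-0.2,"dy":0.1,"dz":3.8,"ax":0,"ay":0,"az":0},{"dx":-0.2,"dy":0.1,"dz":4.2,"ax":0,"ay":0,"az":0},{"dx":-0.2,"dy":0.1,"dz":4.3,"ax":0,"ay":0,"az":0}]'
python3 -c "
from h import *
plan([.614,-.001,.150],down(86));st()
d=img('scene');crop(d,220,130,460,340,3,'p7.png')"
```

```text
time: 12.55
tool_pos: [0.613, -0.0026, 0.1537]
eef_rot: [-179.9, 0.0, 86.1]
ft_force: [-0.9, -0.6, -1.1]
width: 0.67
d cm [0.16 0.09 0.37] w rad [-0.001  0.     0.001] rows 0.1
12.55 pos [ 0.613  -0.0026  0.1537] rot [-179.94    0.     86.06] f [-0.89 -0.61 -1.14] w 0.67 j [-7. 29. -2. 59. -0. -3.]
```

View pics/p7.png

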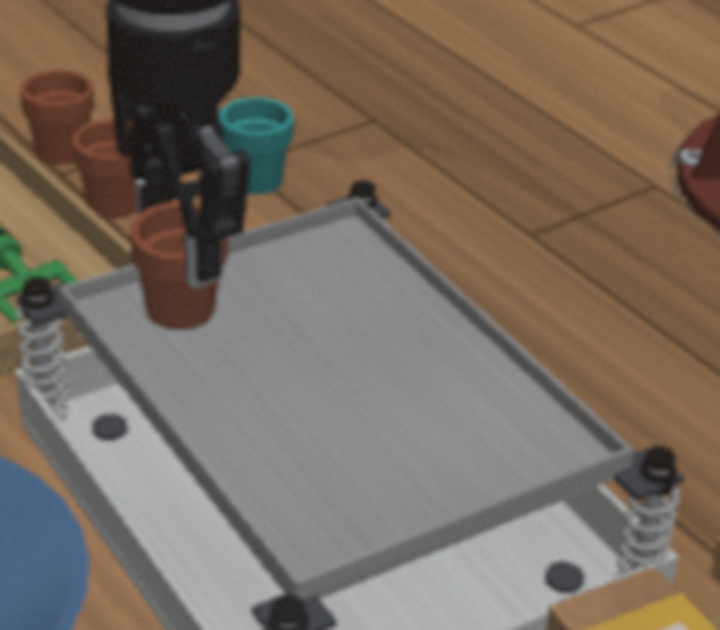

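```bash
python3 -m creep '[{"dx":0,"dy":0,"dz":0.1,"ax":0,"ay":0,"az":0},{"dx":0,"dy":0,"dz":0.2,"ax":0,"ay":0,"az":0},{"dx":0,"dy":0,"dz":0.3,"ax":0,"ay":0,"az":0},{"dx":0,"dy":0,"dz":0.4,"ax":0,"ay":0,"az":0},{"dx":0,"dy":0,"dz":0.5,"ax":0,"ay":0,"az":0}]'
python3 -m creep '[{"dx":0,"dy":0,"dz":0.1,"ax":0,"ay":0,"az":0},{"dx":0,"dy":0,"dz":0.2,"ax":0,"ay":0,"az":0},{"dx":0,"dy":0,"dz":0.3,"ax":0,"ay":0,"az":0},{"dx":0,"dy":0,"dz":0.4,"ax":0,"ay":0,"az":0},{"dx":0,"dy":0,"dz":0.4,"ax":0,"ay":0,"az":0}]'
```

```text
time: 13.1
tool_pos: [0.6136, -0.0018, 0.1493]
eef_rot: [180.0, 0.0, 86.1]
ft_force: [-0.4, -0.1, -1.2]
width: 0.666
time: 13.6
tool_pos: [0.6136, -0.0019, 0.1452]
eef_rot: [-180.0, -0.0, 86.1]
ft_force: [-0.2, 1.0, 0.7]
width: 0.667
```

```bash
python3 -m creep '[{"dx":0,"dy":0,"dz":0.1,"ax":0,"ay":0,"az":0},{"dx":0,"dy":0,"dz":0.2,"ax":0,"ay":0,"az":0},{"dx":0,"dy":0,"dz":0.3,"ax":0,"ay":0,"az":0},{"dx":0,"dy":0,"dz":0.35,"ax":0,"ay":0,"az":0},{"dx":0,"dy":0,"dz":0.35,"ax":0,"ay":0,"az":0}]'
python3 -c "
from h import *
st();d=img('scene');st();img('top');st()"
```

```text
time: 14.1
tool_pos: [0.6136, -0.0018, 0.1418]
eef_rot: [180.0, -0.0, 86.1]
ft_force: [-0.6, 0.1, -0.3]
width: 0.667
14.1 pos [ 0.6136 -0.0018  0.1418] rot [180.    -0.    86.12] f [-0.57  0.08 -0.26] w 0.667 j [-7. 30. -3. 58.  0. -3.]
14.15 pos [ 0.6136 -0.0018  0.1418] rot [179.99  -0.    86.12] f [ 0.81  0.41 -0.07] w 0.667 j [-7. 30. -3. 58.  0. -3.]
14.2 pos [ 0.6137 -0.0018  0.1419] rot [179.99  -0.    86.12] f [-0.92  0.66  1.  ] w 0.669 j [-7. 30. -3. 58.  0. -3.]
```

```bash
python3 -m creep '[{"dx":0,"dy":0,"dz":0,"ax":0,"ay":0,"az":0},{"dx":0,"dy":0,"dz":0,"ax":0,"ay":0,"az":0},{"dx":0,"dy":0,"dz":0,"ax":0,"ay":0,"az":0}]' 0.25
python3 -m creep '[{"dx":0,"dy":0,"dz":0,"ax":0,"ay":0,"az":0},{"dx":0,"dy":0,"dz":0,"ax":0,"ay":0,"az":0}]' 0.08
python3 -m creep '[{"dx":0,"dy":0,"dz":-1,"ax":0,"ay":0,"az":0},{"dx":0,"dy":0,"dz":-3,"ax":0,"ay":0,"az":0},{"dx":0,"dy":0,"dz":-6,"ax":0,"ay":0,"az":0},{"dx":0,"dy":0,"dz":-8,"ax":0,"ay":0,"az":0},{"dx":0,"dy":0,"dz":-8,"ax":0,"ay":0,"az":0}]'
python3 -c "
from h import *
plan([.504,-.285,.20],down(90));st()
d=img('scene');crop(d,220,130,460,340,3,'p8.png')"
```

```text
time: 14.5
tool_pos: [0.6136, -0.0019, 0.1418]
eef_rot: [180.0, 0.0, 86.1]
ft_force: [0.2, -0.1, 0.7]
width: 0.751
time: 14.7
tool_pos: [0.6136, -0.0019, 0.1418]
eef_rot: [180.0, 0.0, 86.1]
ft_force: [-0.1, 0.8, 0.7]
width: 0.922
time: 15.2
tool_pos: [0.6154, -0.002, 0.2257]
eef_rot: [179.7, 0.0, 86.1]
ft_force: [-0.0, 1.4, 0.2]
width: 0.916
d cm [-28.98  -9.21   2.52] w rad [ 0.006  0.    -0.068] rows 6.1
15.2 pos [ 0.6154 -0.002   0.2257] rot [1.7967e+02 2.0000e-02 8.6120e+01] f [-0.03  1.43  0.21] w 0.916 j [-7. 27.  5. 68.  0. -3.]
```

View pics/p8.png

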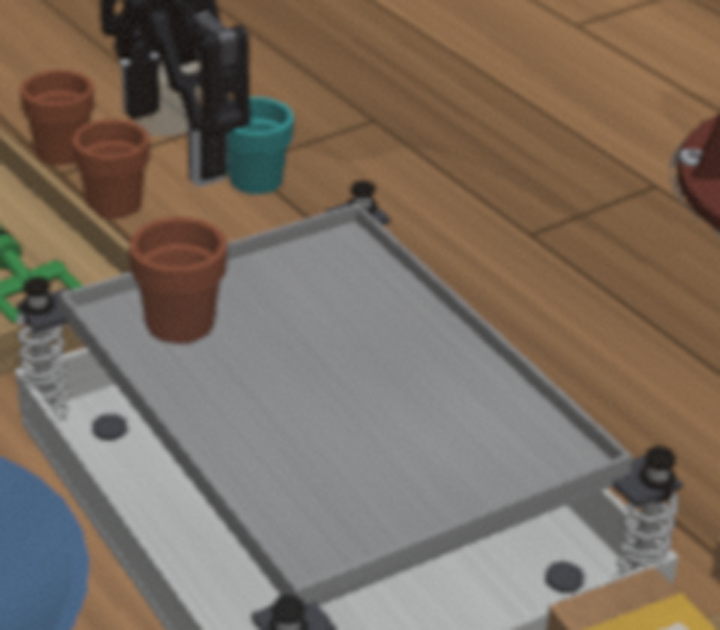

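Pot A stands upright on the tray. Pot B at scene (257,177) and pot C at (239,161) haven't moved. I'll go to B.

```bash
python3 -m creep '[{"dx":-4,"dy":-1.5,"dz":0,"ax":0,"ay":0,"az":0},{"dx":-9,"dy":-3,"dz":0,"ax":0,"ay":0,"az":-0.03},{"dx":-14,"dy":-4.5,"dz":0.5,"ax":0,"ay":0,"az":-0.068},{"dx":-19,"dy":-6,"dz":1,"ax":0,"ay":0,"az":-0.068},{"dx":-24,"dy":-7.5,"dz":2,"ax":0,"ay":0,"az":-0.068}]' 0
python3 -m creep '[{"dx":-3,"dy":-1,"dz":0.5,"ax":0,"ay":0,"az":0},{"dx":-5,"dy":-1.7,"dz":0.5,"ax":0,"ay":0,"az":0},{"dx":-5,"dy":-1.7,"dz":0.5,"ax":0,"ay":0,"az":0}]'
python3 - <<'E'
from h import *
plan([.504,-.285,.10],down(90));st()
d=img("scene");crop(d,200,100,340,240,4,"p9.png")
E
```

```text
time: 15.75
tool_pos: [0.5249, -0.2284, 0.2031]
eef_rot: [-180.0, -0.0, 90.0]
ft_force: [0.9, -0.1, 0.5]
width: 0.998
time: 16.05
tool_pos: [0.5075, -0.279, 0.1975]
eef_rot: [-179.9, -0.0, 89.8]
ft_force: [0.2, 0.1, 0.3]
width: 1.002
d cm [-0.6  -0.33  9.75] w rad [-0.002 -0.    -0.003] rows 2.0
16.05 pos [ 0.5075 -0.279   0.1975] rot [-1.7991e+02 -2.0000e-02  8.9810e+01] f [0.16 0.1  0.28] w 1.002 j [-36.  24.  -4.  63.  -0. -36.]
```

View pics/p9.png

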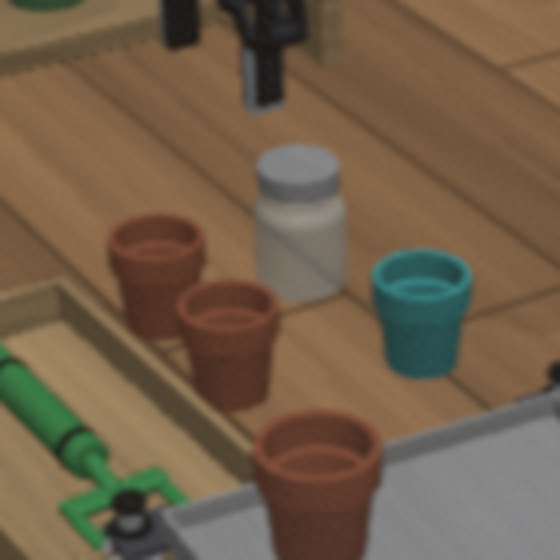

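```bash
python3 -m creep '[{"dx":-0.5,"dy":-0.2,"dz":3,"ax":0,"ay":0,"az":0},{"dx":-0.5,"dy":-0.2,"dz":7,"ax":0,"ay":0,"az":0},{"dx":-0.5,"dy":-0.2,"dz":10,"ax":0,"ay":0,"az":0},{"dx":-0.5,"dy":-0.2,"dz":11.5,"ax":0,"ay":0,"az":0},{"dx":-0.5,"dy":-0.2,"dz":11.5,"ax":0,"ay":0,"az":0}]'
python3 - <<'E'
from h import *
plan([.504,-.285,.0375],down(90));st()
d=img("scene");crop(d,200,100,340,240,4,"p10.png")
E
```

```text
time: 16.6
tool_pos: [0.5058, -0.2794, 0.0811]
eef_rot: [-179.8, -0.2, 90.1]
ft_force: [-0.4, -0.5, 0.5]
width: 1.0
d cm [-0.57 -0.16  4.36] w rad [-0.004 -0.003  0.001] rows 0.9
16.6 pos [ 0.5058 -0.2794  0.0811] rot [-179.78   -0.18   90.08] f [-0.4  -0.54  0.45] w 1.0 j [-36.  30. -13.  48.   0. -36.]
```

View pics/p10.png

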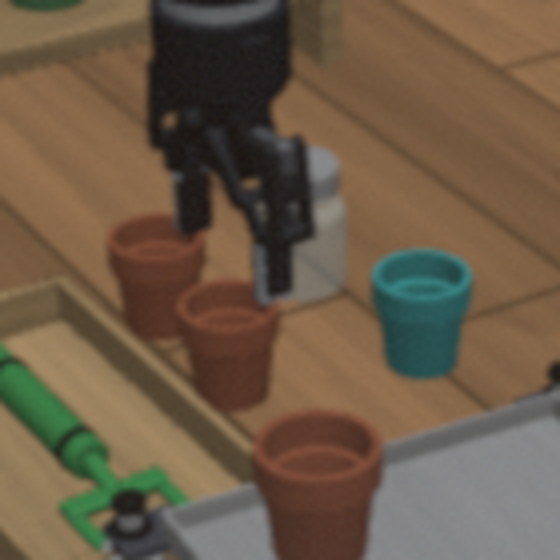

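```bash
python3 -m creep '[{"dx":0,"dy":0,"dz":0,"ax":0,"ay":0,"az":0},{"dx":0,"dy":0,"dz":0,"ax":0,"ay":0,"az":0}]'
python3 - <<'E'
from h import *
plan([.504,-.285,.0375],down(90));st()
E
```

```text
time: 16.85
tool_pos: [0.5079, -0.282, 0.0849]
eef_rot: [179.9, 0.1, 90.0]
ft_force: [-0.2, -0.5, 0.6]
width: 0.999
d cm [-0.29 -0.4   4.74] w rad [0.002 0.001 0.001] rows 1.0
16.85 pos [ 0.5079 -0.282   0.0849] rot [1.799e+02 7.000e-02 9.004e+01] f [-0.2  -0.49  0.57] w 0.999 j [-36.  29. -13.  48.   0. -36.]
```

```bash
python3 -m creep '[{"dx":-0.3,"dy":-0.4,"dz":1,"ax":0,"ay":0,"az":0},{"dx":-0.3,"dy":-0.4,"dz":2.5,"ax":0,"ay":0,"az":0},{"dx":-0.3,"dy":-0.4,"dz":4,"ax":0,"ay":0,"az":0},{"dx":-0.3,"dy":-0.4,"dz":4.7,"ax":0,"ay":0,"az":0},{"dx":-0.3,"dy":-0.4,"dz":4.7,"ax":0,"ay":0,"az":0}]'
python3 - <<'E'
from h import *
st()
d=img("scene");crop(d,200,100,340,240,4,"p11.png")
E
```

```text
time: 17.35
tool_pos: [0.5022, -0.2845, 0.0357]
eef_rot: [-179.9, -0.1, 90.0]
ft_force: [1.1, -0.0, 1.5]
width: 1.002
17.35 pos [ 0.5022 -0.2845  0.0357] rot [-1.7992e+02 -6.0000e-02  9.0000e+01] f [ 1.06 -0.01  1.52] w 1.002 j [-37.  32. -16.  42.  -0. -37.]
```

View pics/p11.png

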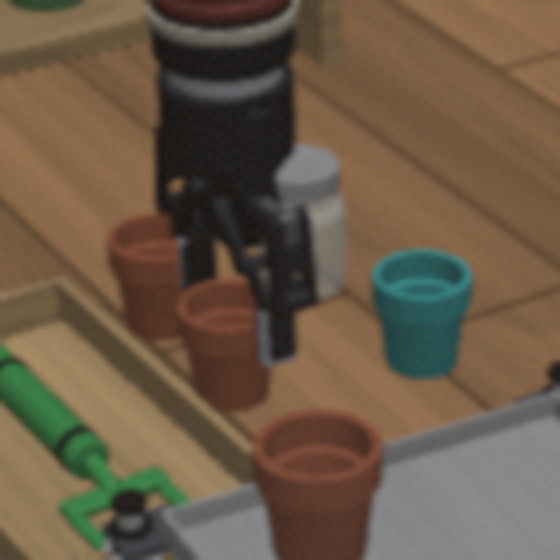

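```bash
python3 -m creep '[{"dx":0,"dy":0.1,"dz":-0.1,"ax":0,"ay":0,"az":0},{"dx":0,"dy":0.1,"dz":-0.1,"ax":0,"ay":0,"az":0},{"dx":0,"dy":0.1,"dz":-0.1,"ax":0,"ay":0,"az":0},{"dx":0,"dy":0.1,"dz":-0.1,"ax":0,"ay":0,"az":0},{"dx":0,"dy":0.1,"dz":-0.1,"ax":0,"ay":0,"az":0}]' 0.6 40
python3 -m creep '[{"dx":0,"dy":0,"dz":-1,"ax":0,"ay":0,"az":0},{"dx":0,"dy":0,"dz":-4,"ax":0,"ay":0,"az":0},{"dx":0,"dy":0,"dz":-8,"ax":0,"ay":0,"az":0},{"dx":0,"dy":0,"dz":-12,"ax":0,"ay":0,"az":0},{"dx":0,"dy":0,"dz":-17,"ax":0,"ay":0,"az":0}]'
python3 -c "
from h import *
st();d=img('scene');crop(d,200,50,340,240,3,'p12.png')
plan([.5047,.0075,.21],down(86))"
```

```text
time: 17.9
tool_pos: [0.5051, -0.2858, 0.0391]
eef_rot: [179.9, 0.1, 90.0]
ft_force: [-0.7, -0.6, 7.1]
width: 0.677
time: 18.4
tool_pos: [0.5032, -0.2841, 0.209]
eef_rot: [-179.9, -0.1, 90.0]
ft_force: [1.8, -1.4, -1.2]
width: 0.679
18.4 pos [ 0.5032 -0.2841  0.209 ] rot [-1.7992e+02 -7.0000e-02  9.0020e+01] f [ 1.82 -1.45 -1.16] w 0.679 j [-37.  23.  -3.  64.   0. -37.]
d cm [29.39 -0.16  0.64] w rad [0.008 0.006 0.07 ] rows 5.9
```

View pics/p12.png

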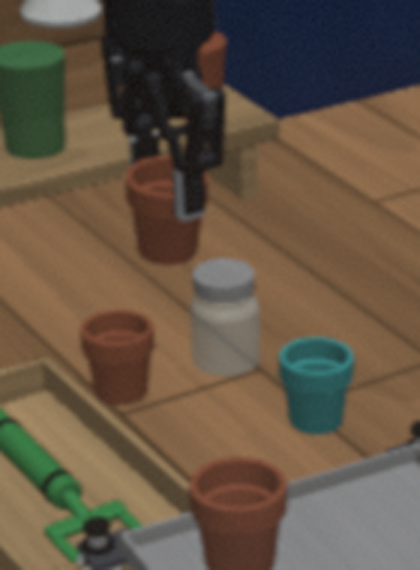

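```bash
python3 -m creep '[{"dx":3,"dy":0,"dz":0,"ax":0,"ay":0,"az":0.02},{"dx":7.5,"dy":0,"dz":0,"ax":0,"ay":0,"az":0.04},{"dx":12,"dy":0,"dz":0,"ax":0,"ay":0,"az":0.07},{"dx":16.5,"dy":0,"dz":0,"ax":0,"ay":0,"az":0.07},{"dx":21,"dy":0,"dz":0,"ax":0,"ay":0,"az":0.07}]'
python3 -c "
from h import *
plan([.5047,.0075,.20],down(86));st()"
```

```text
time: 18.95
tool_pos: [0.5037, -0.0731, 0.2082]
eef_rot: [180.0, -0.0, 86.0]
ft_force: [0.8, 0.9, -1.6]
width: 0.677
d cm [ 8.05 -0.46  0.82] w rad [ 0.001 -0.    -0.   ] rows 1.6
18.95 pos [ 0.5037 -0.0731  0.2082] rot [179.95  -0.    85.98] f [ 0.84  0.92 -1.63] w 0.677 j [-17.  16. -14.  61.   0. -12.]
```

```bash
python3 -m creep '[{"dx":3,"dy":-0.2,"dz":0,"ax":0,"ay":0,"az":0},{"dx":6,"dy":-0.5,"dz":0.4,"ax":0,"ay":0,"az":0},{"dx":7.5,"dy":-0.5,"dz":1,"ax":0,"ay":0,"az":0},{"dx":8,"dy":-0.5,"dz":2,"ax":0,"ay":0,"az":0},{"dx":8,"dy":-0.5,"dz":2.8,"ax":0,"ay":0,"az":0}]'
python3 -m creep '[{"dx":0,"dy":0,"dz":1,"ax":0,"ay":0,"az":0},{"dx":0,"dy":0,"dz":2,"ax":0,"ay":0,"az":0},{"dx":0,"dy":0,"dz":2.5,"ax":0,"ay":0,"az":0},{"dx":0,"dy":0,"dz":2.6,"ax":0,"ay":0,"az":0}]'
python3 -c "
from h import *
plan([.5047,.0075,.147],down(86));st()
d=img('scene');crop(d,220,130,460,340,3,'p13.png')"
```

```text
time: 19.45
tool_pos: [0.5046, 0.0053, 0.1788]
eef_rot: [-180.0, 0.0, 86.0]
ft_force: [-0.1, -1.0, -0.6]
width: 0.678
time: 19.85
tool_pos: [0.5041, 0.0048, 0.1527]
eef_rot: [-179.9, -0.0, 85.9]
ft_force: [-0.4, -1.1, -1.5]
width: 0.674
d cm [0.27 0.04 0.57] w rad [-0.001 -0.    -0.001] rows 0.1
19.85 pos [0.5041 0.0048 0.1527] rot [-179.92   -0.     85.95] f [-0.39 -1.05 -1.52] w 0.674 j [ -8.  18. -20.  53.  -0.  -4.]
```

View pics/p13.png

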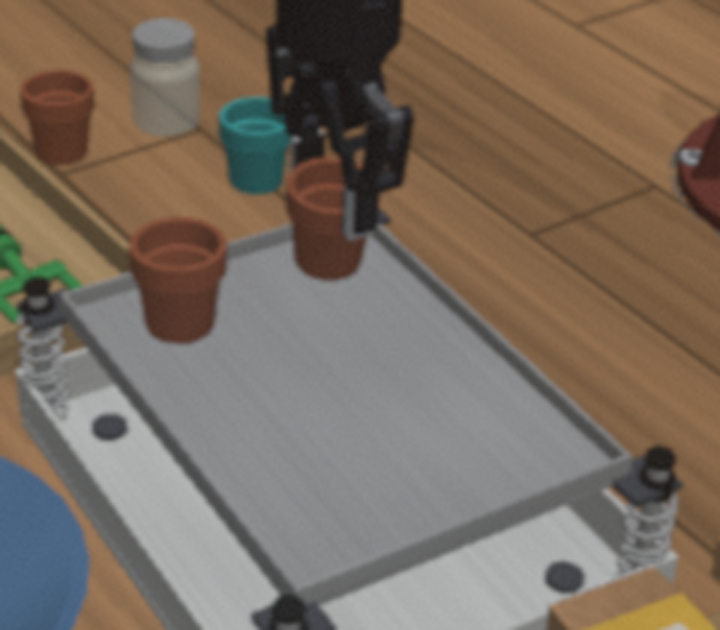

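```bash
python3 -m creep '[{"dx":0.1,"dy":0,"dz":0.2,"ax":0,"ay":0,"az":0},{"dx":0.1,"dy":0,"dz":0.4,"ax":0,"ay":0,"az":0},{"dx":0.1,"dy":0,"dz":0.6,"ax":0,"ay":0,"az":0},{"dx":0.1,"dy":0,"dz":0.7,"ax":0,"ay":0,"az":0},{"dx":0.1,"dy":0,"dz":0.8,"ax":0,"ay":0,"az":0}]'
python3 -m creep '[{"dx":0,"dy":0,"dz":0.1,"ax":0,"ay":0,"az":0},{"dx":0,"dy":0,"dz":0.2,"ax":0,"ay":0,"az":0},{"dx":0,"dy":0,"dz":0.3,"ax":0,"ay":0,"az":0},{"dx":0,"dy":0,"dz":0.4,"ax":0,"ay":0,"az":0},{"dx":0,"dy":0,"dz":0.5,"ax":0,"ay":0,"az":0}]'
python3 -m creep '[{"dx":0,"dy":0,"dz":0.1,"ax":0,"ay":0,"az":0},{"dx":0,"dy":0,"dz":0.2,"ax":0,"ay":0,"az":0},{"dx":0,"dy":0,"dz":0.2,"ax":0,"ay":0,"az":0}]'
python3 -c "
from h import *
st();d=img('scene');st();img('top');st()"
```

```text
time: 20.4
tool_pos: [0.5047, 0.0063, 0.1456]
eef_rot: [180.0, 0.0, 86.0]
ft_force: [-0.1, 0.1, -0.8]
width: 0.682
time: 20.9
tool_pos: [0.5048, 0.0063, 0.1406]
eef_rot: [180.0, 0.0, 86.0]
ft_force: [-0.7, -0.1, -0.9]
width: 0.677
time: 21.2
tool_pos: [0.5047, 0.0063, 0.1386]
eef_rot: [180.0, -0.0, 86.0]
ft_force: [-0.7, -0.2, 0.5]
width: 0.678
21.2 pos [0.5047 0.0063 0.1386] rot [180.  -0.  86.] f [-0.72 -0.2   0.55] w 0.678 j [ -8.  19. -21.  51.   0.  -4.]
21.25 pos [0.5047 0.0063 0.1386] rot [180.  -0.  86.] f [ 0.8   0.31 -0.44] w 0.677 j [ -8.  19. -21.  51.   0.  -4.]
21.3 pos [0.5047 0.0063 0.1386] rot [179.99   0.    86.  ] f [-0.81  0.04 -0.26] w 0.674 j [ -8.  19. -21.  51.   0.  -4.]
```

```bash
python3 -m creep '[{"dx":0,"dy":0,"dz":0.1,"ax":0,"ay":0,"az":0},{"dx":0,"dy":0,"dz":0.2,"ax":0,"ay":0,"az":0},{"dx":0,"dy":0,"dz":0.2,"ax":0,"ay":0,"az":0}]'
python3 -m creep '[{"dx":0,"dy":0,"dz":0,"ax":0,"ay":0,"az":0},{"dx":0,"dy":0,"dz":0,"ax":0,"ay":0,"az":0},{"dx":0,"dy":0,"dz":0,"ax":0,"ay":0,"az":0}]' 0.25
python3 -m creep '[{"dx":0,"dy":0,"dz":0,"ax":0,"ay":0,"az":0},{"dx":0,"dy":0,"dz":0,"ax":0,"ay":0,"az":0}]' 0.08
python3 -m creep '[{"dx":0,"dy":0,"dz":-1,"ax":0,"ay":0,"az":0},{"dx":0,"dy":0,"dz":-3,"ax":0,"ay":0,"az":0},{"dx":0,"dy":0,"dz":-6,"ax":0,"ay":0,"az":0},{"dx":0,"dy":0,"dz":-8,"ax":0,"ay":0,"az":0},{"dx":0,"dy":0,"dz":-8,"ax":0,"ay":0,"az":0}]'
python3 -c "
from h import *
plan([.502,-.377,.20],down(90));st()
d=img('scene');crop(d,220,130,460,340,3,'p14.png')"
```

```text
time: 21.6
tool_pos: [0.5046, 0.0063, 0.1365]
eef_rot: [-180.0, 0.0, 86.0]
ft_force: [-0.2, -1.4, 0.3]
width: 0.673
time: 21.9
tool_pos: [0.5047, 0.0062, 0.1366]
eef_rot: [-180.0, 0.0, 86.0]
ft_force: [0.2, -0.6, -0.3]
width: 0.751
time: 22.1
tool_pos: [0.5047, 0.0064, 0.1366]
eef_rot: [-180.0, -0.0, 86.0]
ft_force: [0.3, 0.0, 0.2]
width: 0.916
time: 22.6
tool_pos: [0.5065, 0.0061, 0.22]
eef_rot: [179.7, 0.0, 86.0]
ft_force: [1.4, -0.4, -0.3]
width: 0.919
d cm [-38.25   2.21   2.02] w rad [ 0.005  0.    -0.07 ] rows 7.7
22.6 pos [0.5065 0.0061 0.22  ] rot [1.797e+02 1.000e-02 8.600e+01] f [ 1.42 -0.35 -0.26] w 0.919 j [ -8.  15. -13.  62.   0.  -4.]
```

View pics/p14.png

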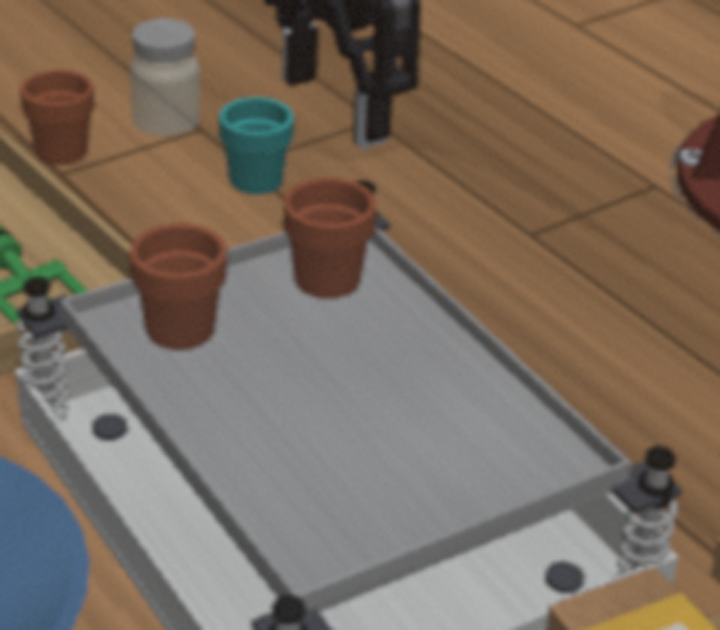

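Two pots stand on the tray and pot C at scene (239,160) hasn't moved. Going to C.

```bash
python3 -m creep '[{"dx":-4,"dy":0,"dz":0,"ax":0,"ay":0,"az":0},{"dx":-9,"dy":0.5,"dz":0,"ax":0,"ay":0,"az":-0.03},{"dx":-14,"dy":1,"dz":0.5,"ax":0,"ay":0,"az":-0.07},{"dx":-19,"dy":1,"dz":1,"ax":0,"ay":0,"az":-0.07},{"dx":-24,"dy":1.5,"dz":1,"ax":0,"ay":0,"az":-0.07}]' 0
python3 -m creep '[{"dx":-4,"dy":0,"dz":0,"ax":0,"ay":0,"az":0},{"dx":-8,"dy":-0.1,"dz":0.5,"ax":0,"ay":0,"az":0},{"dx":-11,"dy":-0.1,"dz":1,"ax":0,"ay":0,"az":0},{"dx":-13,"dy":-0.2,"dz":1,"ax":0,"ay":0,"az":0},{"dx":-13.5,"dy":-0.2,"dz":1,"ax":0,"ay":0,"az":0}]'
python3 -c "
from h import *
plan([.502,-.377,.075],down(90));st();d=img('scene');crop(d,200,100,340,240,4,'p15.png')"
```

```text
time: 23.15
tool_pos: [0.5014, -0.2343, 0.2053]
eef_rot: [-179.9, -0.1, 90.0]
ft_force: [1.5, -0.1, 0.5]
width: 0.995
time: 23.65
tool_pos: [0.5, -0.3696, 0.1952]
eef_rot: [-179.9, -0.1, 89.9]
ft_force: [-0.1, 0.5, -0.7]
width: 0.997
d cm [-0.75  0.22 12.01] w rad [-0.001 -0.001 -0.002] rows 2.4
23.65 pos [ 0.5    -0.3696  0.1952] rot [-1.7991e+02 -5.0000e-02  8.9880e+01] f [-0.06  0.51 -0.68] w 0.997 j [-43.  28.   4.  65.  -0. -43.]
```

View pics/p15.png

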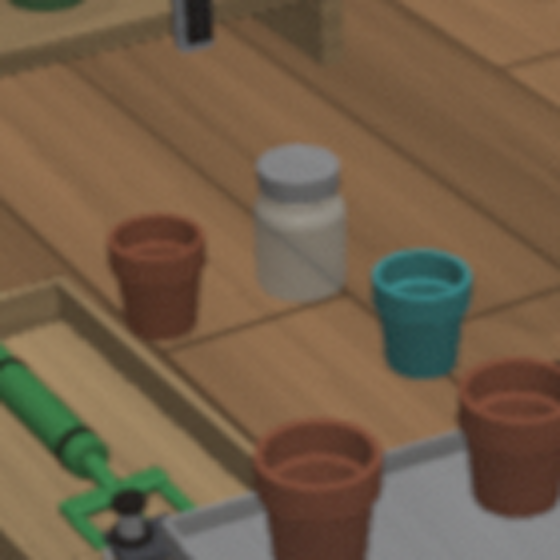

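```bash
python3 -m creep '[{"dx":-0.3,"dy":0.1,"dz":3,"ax":0,"ay":0,"az":0},{"dx":-0.4,"dy":0.2,"dz":7,"ax":0,"ay":0,"az":0},{"dx":-0.4,"dy":0.2,"dz":10,"ax":0,"ay":0,"az":0},{"dx":-0.4,"dy":0.2,"dz":11.3,"ax":0,"ay":0,"az":0},{"dx":-0.4,"dy":0.2,"dz":11.3,"ax":0,"ay":0,"az":0}]'
python3 -m creep '[{"dx":0,"dy":0,"dz":0,"ax":0,"ay":0,"az":0},{"dx":0,"dy":0,"dz":0,"ax":0,"ay":0,"az":0}]'
python3 -c "
from h import *
plan([.502,-.377,.0375],down(90));st();d=img('scene');crop(d,200,100,340,240,4,'p16.png')"
```

```text
time: 24.2
tool_pos: [0.5021, -0.3701, 0.0821]
eef_rot: [-179.9, -0.1, 90.1]
ft_force: [0.1, 0.2, 0.9]
width: 0.997
time: 24.4
tool_pos: [0.5039, -0.3725, 0.0855]
eef_rot: [179.9, 0.1, 90.0]
ft_force: [0.1, 0.1, -0.0]
width: 0.999
d cm [-0.44 -0.2   4.8 ] w rad [0.002 0.002 0.001] rows 1.0
24.4 pos [ 0.5039 -0.3725  0.0855] rot [1.7988e+02 1.1000e-01 9.0030e+01] f [ 0.13  0.14 -0.03] w 0.999 j [-43.  34.  -5.  51.   0. -43.]
```

View pics/p16.png

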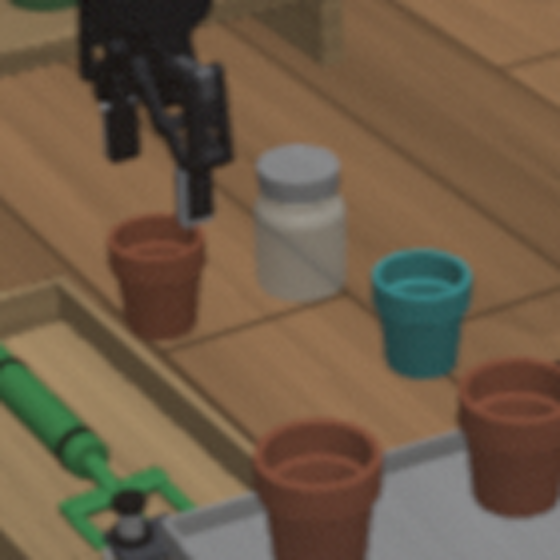

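```bash
python3 -m creep '[{"dx":-0.4,"dy":-0.2,"dz":1,"ax":0,"ay":0,"az":0},{"dx":-0.4,"dy":-0.2,"dz":2.5,"ax":0,"ay":0,"az":0},{"dx":-0.4,"dy":-0.2,"dz":4,"ax":0,"ay":0,"az":0},{"dx":-0.4,"dy":-0.2,"dz":4.7,"ax":0,"ay":0,"az":0},{"dx":-0.4,"dy":-0.2,"dz":4.7,"ax":0,"ay":0,"az":0}]'
python3 -m creep '[{"dx":0,"dy":0,"dz":0,"ax":0,"ay":0,"az":0},{"dx":0,"dy":0,"dz":0,"ax":0,"ay":0,"az":0}]'
python3 -c "
from h import *
st();d=img('scene');crop(d,200,100,340,240,4,'p17.png')"
```

```text
time: 24.95
tool_pos: [0.5002, -0.3756, 0.0356]
eef_rot: [-179.9, -0.1, 90.0]
ft_force: [0.5, 0.9, 1.2]
width: 1.001
time: 25.15
tool_pos: [0.5013, -0.3764, 0.0374]
eef_rot: [179.9, 0.1, 90.0]
ft_force: [-0.6, -0.1, -0.4]
width: 0.997
25.15 pos [ 0.5013 -0.3764  0.0374] rot [1.7994e+02 5.0000e-02 9.0010e+01] f [-0.59 -0.09 -0.4 ] w 0.997 j [-44.  37.  -8.  46.   0. -44.]
```

View pics/p17.png

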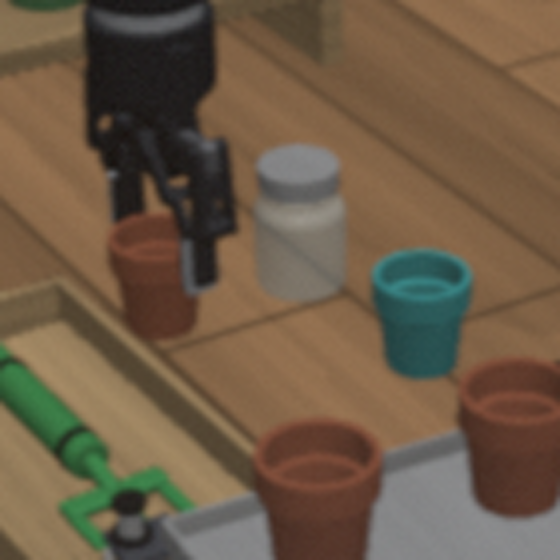

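```bash
python3 -m creep '[{"dx":0,"dy":0.2,"dz":0,"ax":0,"ay":0,"az":0},{"dx":0,"dy":0.2,"dz":0,"ax":0,"ay":0,"az":0},{"dx":0,"dy":0.2,"dz":0,"ax":0,"ay":0,"az":0},{"dx":0,"dy":0.2,"dz":0,"ax":0,"ay":0,"az":0},{"dx":0,"dy":0.2,"dz":0,"ax":0,"ay":0,"az":0}]' 0.6 40
python3 -m creep '[{"dx":0,"dy":0,"dz":-1,"ax":0,"ay":0,"az":0},{"dx":0,"dy":0,"dz":-4,"ax":0,"ay":0,"az":0},{"dx":0,"dy":0,"dz":-8,"ax":0,"ay":0,"az":0},{"dx":0,"dy":0,"dz":-12,"ax":0,"ay":0,"az":0},{"dx":0,"dy":0,"dz":-17,"ax":0,"ay":0,"az":0}]'
python3 -c "
from h import *
st();d=img('scene');crop(d,200,50,340,240,3,'p18.png')
print(lift(0,-.01));plan([.5658,.0882,.235],down(86))"
```

```text
time: 25.7
tool_pos: [0.5036, -0.3767, 0.0376]
eef_rot: [179.9, 0.1, 90.0]
ft_force: [0.6, -1.4, 5.0]
width: 0.684
time: 26.2
tool_pos: [0.502, -0.3749, 0.2075]
eef_rot: [-179.9, -0.1, 90.0]
ft_force: [0.9, -1.0, -1.2]
width: 0.678
26.2 pos [ 0.502  -0.3749  0.2075] rot [-1.799e+02 -1.100e-01  9.002e+01] f [ 0.87 -1.03 -1.23] w 0.678 j [-43.  29.   6.  67.   0. -43.]
[0.56576762 0.08822686]
d cm [46.55  6.13 -2.04] w rad [0.007 0.006 0.07 ] rows 9.4
```

View pics/p18.png

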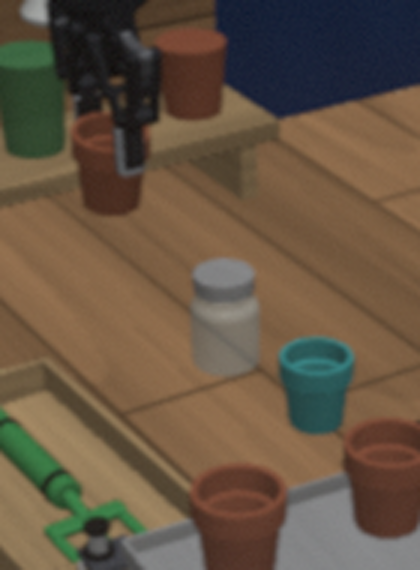

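```bash
python3 -m creep '[{"dx":1,"dy":0,"dz":-2,"ax":0,"ay":0,"az":0},{"dx":5,"dy":0.6,"dz":-3,"ax":0,"ay":0,"az":0.02},{"dx":9.5,"dy":1.2,"dz":-3,"ax":0,"ay":0,"az":0.04},{"dx":14,"dy":1.8,"dz":-3,"ax":0,"ay":0,"az":0.07},{"dx":18.5,"dy":2.4,"dz":-3,"ax":0,"ay":0,"az":0.07}]'
python3 - <<'E'
from h import *
st();plan([.5658,.0882,.235],down(86))
d=img('scene')
for z in (.0,.05,.1):
  a=px2w(d,252,82,z);b=px2w(d,275,82,z);print(z,a.round(3),np.linalg.norm(a-b).round(3))
E
```

```text
time: 26.75
tool_pos: [0.5266, -0.1891, 0.237]
eef_rot: [180.0, -0.0, 85.9]
ft_force: [1.0, 0.4, -0.9]
width: 0.682
26.75 pos [ 0.5266 -0.1891  0.237 ] rot [ 1.7998e+02 -1.0000e-02  8.5920e+01] f [ 1.04  0.36 -0.89] w 0.682 j [-27.  20.  -3.  67.   0. -23.]
d cm [27.94  1.93  0.21] w rad [ 0.    -0.    -0.001] rows 5.6
0.0 [ 0.172 -0.921  0.   ] 0.076
0.05 [ 0.229 -0.812  0.05 ] 0.072
0.1 [ 0.286 -0.704  0.1  ] 0.067
```

```bash
python3 -m creep '[{"dx":4,"dy":0.3,"dz":0,"ax":0,"ay":0,"az":0},{"dx":9,"dy":0.6,"dz":0,"ax":0,"ay":0,"az":0},{"dx":14,"dy":1,"dz":0,"ax":0,"ay":0,"az":0},{"dx":19,"dy":1.3,"dz":0,"ax":0,"ay":0,"az":0},{"dx":23.5,"dy":1.6,"dz":0,"ax":0,"ay":0,"az":0}]'
python3 -m creep '[{"dx":3,"dy":0.2,"dz":0,"ax":0,"ay":0,"az":0},{"dx":4.2,"dy":0.3,"dz":0.5,"ax":0,"ay":0,"az":0},{"dx":4.4,"dy":0.3,"dz":2,"ax":0,"ay":0,"az":0},{"dx":4.4,"dy":0.3,"dz":3,"ax":0,"ay":0,"az":0},{"dx":4.4,"dy":0.3,"dz":3,"ax":0,"ay":0,"az":0}]'
python3 -c "
from h import *
plan([.5658,.0882,.140],down(86));st()
d=img('scene');crop(d,220,130,460,340,3,'p19.png')"
```

```text
time: 27.3
tool_pos: [0.5589, 0.0448, 0.237]
eef_rot: [180.0, -0.0, 86.0]
ft_force: [1.2, -0.5, -1.3]
width: 0.683
time: 27.8
tool_pos: [0.5641, 0.0854, 0.205]
eef_rot: [-179.8, 0.0, 86.0]
ft_force: [-1.0, 0.4, -1.9]
width: 0.678
d cm [0.3  0.17 6.5 ] w rad [-0.003  0.    -0.001] rows 1.3
27.8 pos [0.5641 0.0854 0.205 ] rot [-1.7982e+02  3.0000e-02  8.5970e+01] f [-1.02  0.41 -1.87] w 0.678 j [ 1. 23. -4. 63. -0.  5.]
```

View pics/p19.png

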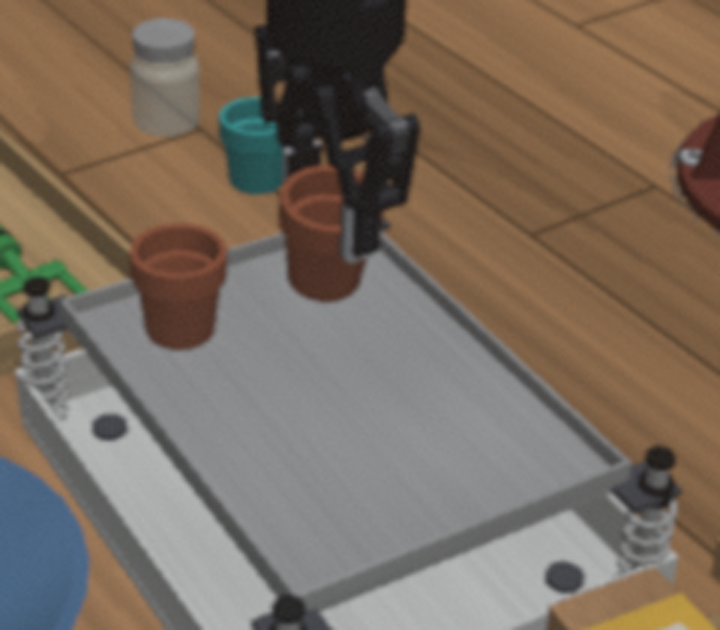

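```bash
python3 -m creep '[{"dx":0.2,"dy":0.1,"dz":1,"ax":0,"ay":0,"az":0},{"dx":0.2,"dy":0.1,"dz":3,"ax":0,"ay":0,"az":0},{"dx":0.2,"dy":0.1,"dz":5,"ax":0,"ay":0,"az":0},{"dx":0.2,"dy":0.1,"dz":6,"ax":0,"ay":0,"az":0},{"dx":0.2,"dy":0.1,"dz":6.2,"ax":0,"ay":0,"az":0}]'
python3 -m creep '[{"dx":0,"dy":0,"dz":0,"ax":0,"ay":0,"az":0}]'
python3 -c "
from h import *
plan([.5658,.0882,.138],down(86));st()
d=img('scene');crop(d,220,130,460,340,3,'p20.png')"
```

```text
time: 28.35
tool_pos: [0.5658, 0.0877, 0.1435]
eef_rot: [-179.9, 0.0, 86.0]
ft_force: [-0.5, 0.8, -0.8]
width: 0.679
time: 28.45
tool_pos: [0.5666, 0.0879, 0.1449]
eef_rot: [180.0, -0.0, 86.0]
ft_force: [0.7, 0.7, -1.4]
width: 0.679
d cm [ 0.03 -0.09  0.69] w rad [ 0. -0. -0.] rows 0.1
28.45 pos [0.5666 0.0879 0.1449] rot [179.99  -0.    85.98] f [ 0.74  0.72 -1.35] w 0.679 j [ 2. 25. -9. 55. -0.  6.]
```

View pics/p20.png

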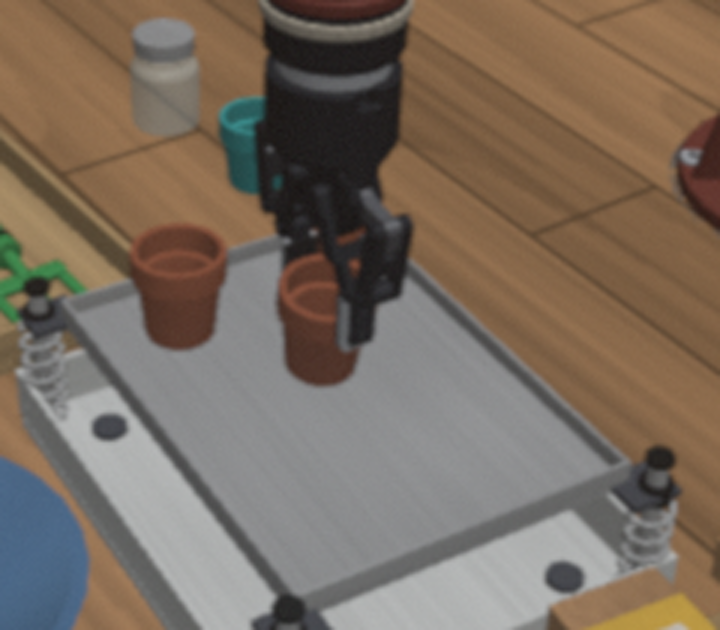

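```bash
python3 -m creep '[{"dx":0,"dy":0,"dz":0.2,"ax":0,"ay":0,"az":0},{"dx":0,"dy":0,"dz":0.4,"ax":0,"ay":0,"az":0},{"dx":0,"dy":0,"dz":0.5,"ax":0,"ay":0,"az":0},{"dx":0,"dy":0,"dz":0.6,"ax":0,"ay":0,"az":0},{"dx":0,"dy":0,"dz":0.7,"ax":0,"ay":0,"az":0}]'
python3 -m creep '[{"dx":0,"dy":0,"dz":0.1,"ax":0,"ay":0,"az":0},{"dx":0,"dy":0,"dz":0.2,"ax":0,"ay":0,"az":0},{"dx":0,"dy":0,"dz":0.3,"ax":0,"ay":0,"az":0},{"dx":0,"dy":0,"dz":0.4,"ax":0,"ay":0,"az":0},{"dx":0,"dy":0,"dz":0.5,"ax":0,"ay":0,"az":0}]'
python3 -m creep '[{"dx":0,"dy":0,"dz":0.1,"ax":0,"ay":0,"az":0},{"dx":0,"dy":0,"dz":0.2,"ax":0,"ay":0,"az":0},{"dx":0,"dy":0,"dz":0.3,"ax":0,"ay":0,"az":0},{"dx":0,"dy":0,"dz":0.35,"ax":0,"ay":0,"az":0},{"dx":0,"dy":0,"dz":0.35,"ax":0,"ay":0,"az":0}]'
python3 -c "
from h import *
st();d=img('scene');st();img('top');st()"
```

```text
time: 29.0
tool_pos: [0.5665, 0.088, 0.1376]
eef_rot: [180.0, -0.0, 86.0]
ft_force: [0.4, -0.7, -1.0]
width: 0.678
time: 29.5
tool_pos: [0.5665, 0.088, 0.1326]
eef_rot: [180.0, -0.0, 86.0]
ft_force: [-0.3, -0.4, 0.0]
width: 0.679
time: 30.0
tool_pos: [0.5664, 0.088, 0.1291]
eef_rot: [180.0, 0.0, 86.0]
ft_force: [0.1, 0.3, 0.5]
width: 0.676
30.0 pos [0.5664 0.088  0.1291] rot [180.   0.  86.] f [0.13 0.27 0.52] w 0.676 j [  2.  26. -11.  53.  -0.   6.]
30.05 pos [0.5664 0.088  0.1292] rot [179.99   0.    86.  ] f [-0.32  0.08  1.51] w 0.679 j [  2.  26. -11.  53.  -0.   6.]
30.1 pos [0.5665 0.088  0.1292] rot [179.99  -0.    86.  ] f [-0.66  0.21 -0.5 ] w 0.681 j [  2.  26. -11.  53.  -0.   6.]
```

```bash
python3 -m creep '[{"dx":0,"dy":0,"dz":0,"ax":0,"ay":0,"az":0},{"dx":0,"dy":0,"dz":0,"ax":0,"ay":0,"az":0},{"dx":0,"dy":0,"dz":0,"ax":0,"ay":0,"az":0}]' 0.25
python3 -m creep '[{"dx":0,"dy":0,"dz":0,"ax":0,"ay":0,"az":0},{"dx":0,"dy":0,"dz":0,"ax":0,"ay":0,"az":0}]' 0.08
python3 -m creep '[{"dx":0,"dy":0,"dz":-1,"ax":0,"ay":0,"az":0},{"dx":0,"dy":0,"dz":-4,"ax":0,"ay":0,"az":0},{"dx":0,"dy":0,"dz":-8,"ax":0,"ay":0,"az":0},{"dx":0,"dy":0,"dz":-12,"ax":0,"ay":0,"az":0},{"dx":0,"dy":0,"dz":-16,"ax":0,"ay":0,"az":0}]'
python3 -c "
from h import *
st()
d=img('scene');crop(d,220,130,460,340,3,'p21.png');d=img('top');cv2.imwrite('pics/t21.png',d['color'][:,:,::-1])"
```

```text
time: 30.4
tool_pos: [0.5664, 0.088, 0.1291]
eef_rot: [180.0, 0.0, 86.0]
ft_force: [-0.4, -0.6, 0.4]
width: 0.752
time: 30.6
tool_pos: [0.5664, 0.0881, 0.1291]
eef_rot: [-180.0, -0.0, 86.0]
ft_force: [0.4, -0.4, -0.1]
width: 0.918
time: 31.1
tool_pos: [0.5661, 0.0881, 0.2916]
eef_rot: [180.0, -0.0, 86.0]
ft_force: [1.2, 0.2, -0.8]
width: 0.923
31.1 pos [0.5661 0.0881 0.2916] rot [ 1.7996e+02 -1.0000e-02  8.6010e+01] f [ 1.16  0.17 -0.82] w 0.923 j [ 2. 21.  6. 75.  0.  6.]
```

View pics/p21.png

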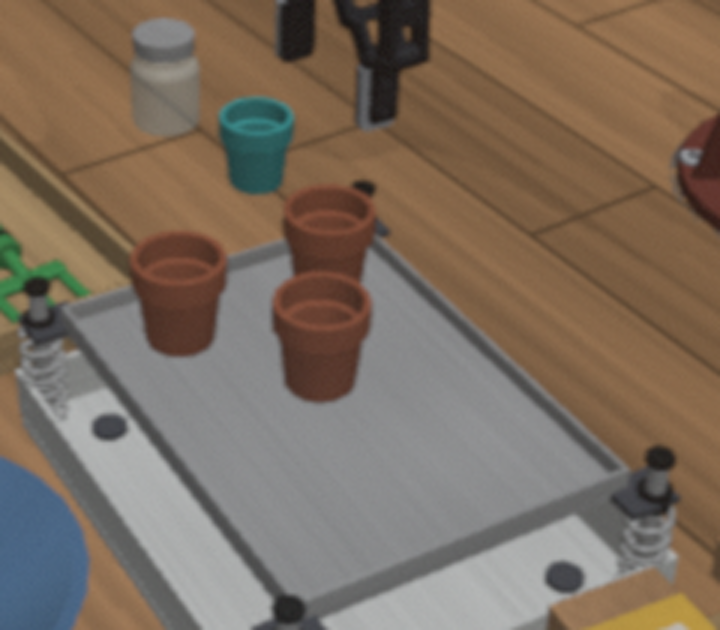

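View pics/t21.png

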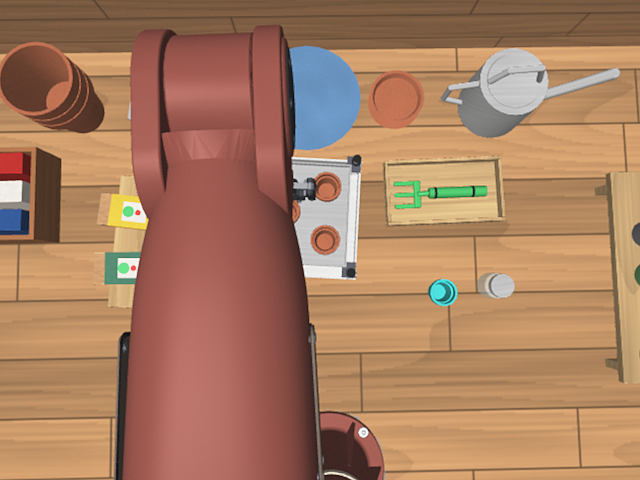

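```bash
python3 -c "
from h import *
d=img('scene');crop(d,380,280,570,420,4,'k1.png')
def box(cx,cy,ang):
    a=np.radians(ang);A=np.array([np.cos(a),np.sin(a)]);B=np.array([A[1],-A[0]]);c=np.array([cx,cy])
    for i,j in((-1,-1),(-1,1),(1,1),(1,-1)):
        q=c+i*.07*A+j*.033*B; print(((w2px(d,[*q,.128])-[380,280])*4).round(0),end=' ')
    print()
box(.5678,.3984,82.4);box(.4525,.4075,89.4)
"
```

```text
[233. 145.] [ 91. 197.] [315. 464.] [467. 398.] 
[432.  51.] [315. 111.] [589. 337.] [708. 263.]
```

View pics/k1.png

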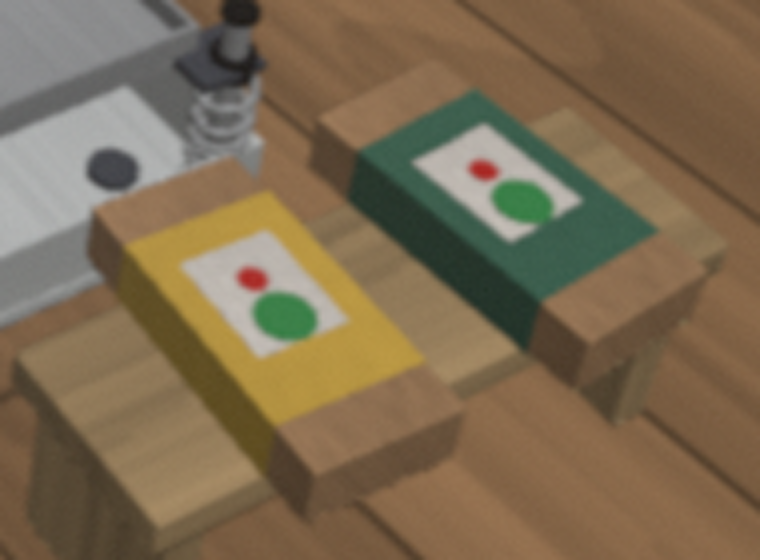

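```bash
cat >> h.py <<'E'
def tilt(ang,th,flip=-1):
    a=np.radians(ang);A=np.array([np.cos(a),np.sin(a),0]);p=np.array([A[1],-A[0],0])*flip
    t=np.radians(th);return rot(np.sin(t)*A-np.cos(t)*np.array([0,0,1]),p)
E
python3 -c "
from h import *
plan([.5636,.34,.27],tilt(82.4,0))
plan([.5636,.34,.27],tilt(82.4,35));st()"
```

```text
d cm [25.1  -2.2   2.26] w rad [ 0.005  0.004 -1.508] rows 10.1
d cm [25.1  -2.2   2.26] w rad [-0.484  0.463 -1.455] rows 10.7
31.25 pos [0.5679 0.0881 0.2925] rot [ 1.7967e+02 -4.0000e-02  8.6000e+01] f [ 0.15  0.15 -0.54] w 0.922 j [ 2. 21.  6. 75.  0.  6.]
```

First I'll turn straight (yaw only) while moving over towards the shelf, then tilt.

```bash
python3 -m creep '[{"dx":2,"dy":0,"dz":0,"ax":0,"ay":0,"az":-0.14},{"dx":5,"dy":-0.5,"dz":0,"ax":0,"ay":0,"az":-0.28},{"dx":8,"dy":-0.8,"dz":0,"ax":0,"ay":0,"az":-0.42},{"dx":11,"dy":-1,"dz":0,"ax":0,"ay":0,"az":-0.56},{"dx":14,"dy":-1.2,"dz":0,"ax":0,"ay":0,"az":-0.7}]' 0
python3 -c "
from h import *
plan([.5636,.31,.27],tilt(82.4,0));st()"
```

```text
time: 31.75
tool_pos: [0.5635, 0.2295, 0.2882]
eef_rot: [-179.9, -0.0, 126.4]
ft_force: [1.0, -0.5, 0.8]
width: 1.0
d cm [6.47 4.79 1.82] w rad [-0.001 -0.001 -0.802] rows 5.4
31.75 pos [0.5635 0.2295 0.2882] rot [-1.7992e+02 -3.0000e-02  1.2643e+02] f [ 1.01 -0.47  0.75] w 1.0 j [ 15.  25.  12.  77.   0. -21.]
```

```bash
python3 -m creep '[{"dx":1,"dy":1,"dz":0.3,"ax":0,"ay":0,"az":-0.14},{"dx":2.5,"dy":2,"dz":0.6,"ax":0,"ay":0,"az":-0.28},{"dx":4,"dy":3,"dz":1,"ax":0,"ay":0,"az":-0.43},{"dx":5.5,"dy":4,"dz":1.4,"ax":0,"ay":0,"az":-0.57},{"dx":6.5,"dy":4.8,"dz":1.8,"ax":0,"ay":0,"az":-0.71}]'
python3 -c "
from h import *
plan([.5636,.334,.25],tilt(82.4,35));st()"
```

```text
time: 32.25
tool_pos: [0.5639, 0.3103, 0.2699]
eef_rot: [-180.0, -0.1, 167.2]
ft_force: [-0.5, -1.0, 0.1]
width: 1.0
d cm [0.55 2.31 1.99] w rad [-0.611  0.026 -0.089] rows 4.1
32.25 pos [0.5639 0.3103 0.2699] rot [-1.7995e+02 -9.0000e-02  1.6716e+02] f [-0.48 -0.97  0.1 ] w 1.0 j [ 22.  30.  17.  77.   0. -55.]
```

```bash
python3 -m creep '[{"dx":0,"dy":0.5,"dz":0.3,"ax":-0.12,"ay":0.01,"az":-0.02},{"dx":0.2,"dy":1,"dz":0.8,"ax":-0.25,"ay":0.01,"az":-0.04},{"dx":0.4,"dy":1.5,"dz":1.3,"ax":-0.38,"ay":0.02,"az":-0.06},{"dx":0.5,"dy":2,"dz":1.7,"ax":-0.5,"ay":0.02,"az":-0.08},{"dx":0.55,"dy":2.3,"dz":2,"ax":-0.611,"ay":0.026,"az":-0.089}]'
python3 -c "
from h import *
plan([.5636,.349,.155],tilt(82.4,35));st()
d=img('scene');crop(d,380,180,570,420,3,'k2.png')"
```

```text
time: 32.75
tool_pos: [0.5637, 0.3328, 0.2507]
eef_rot: [144.7, 0.1, 172.0]
ft_force: [-0.4, 0.5, -0.7]
width: 1.006
d cm [ 0.25 -4.23  8.74] w rad [ 0.005  0.005 -0.004] rows 1.9
32.75 pos [0.5637 0.3328 0.2507] rot [1.4471e+02 1.3000e-01 1.7205e+02] f [-0.35  0.54 -0.68] w 1.006 j [  8.  19. -12.  48.  34. -71.]
```

View pics/k2.png

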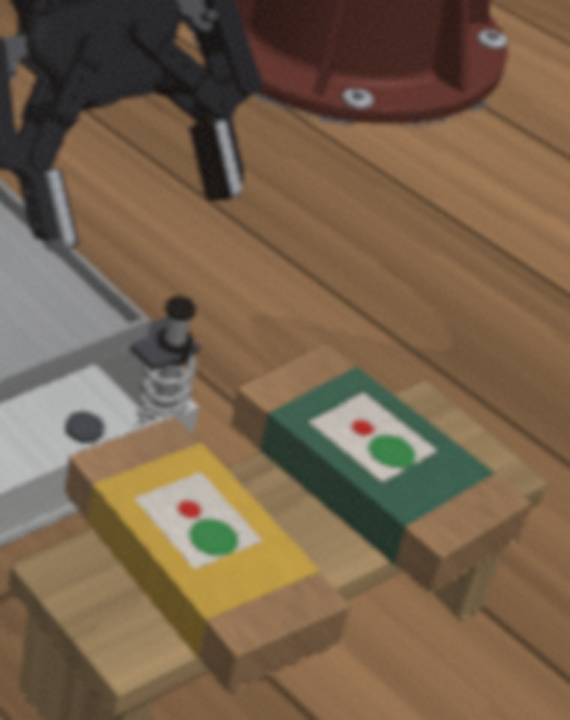

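```bash
python3 -m creep '[{"dx":0.1,"dy":-1.2,"dz":2.4,"ax":0,"ay":0,"az":0},{"dx":0.2,"dy":-2.5,"dz":5,"ax":0,"ay":0,"az":0},{"dx":0.2,"dy":-3.6,"dz":7.5,"ax":0,"ay":0,"az":0},{"dx":0.2,"dy":-4.2,"dz":8.7,"ax":0,"ay":0,"az":0},{"dx":0.2,"dy":-4.2,"dz":8.7,"ax":0,"ay":0,"az":0}]'
python3 -m creep '[{"dx":0,"dy":0,"dz":0,"ax":0,"ay":0,"az":0},{"dx":0,"dy":0,"dz":0,"ax":0,"ay":0,"az":0}]'
python3 -c "
from h import *
plan([.5636,.3539,.1035],tilt(82.4,35));st()
d=img('scene');crop(d,360,180,550,420,3,'k3.png')"
```

```text
time: 33.3
tool_pos: [0.5631, 0.3485, 0.1529]
eef_rot: [145.2, -0.2, 172.0]
ft_force: [-0.1, 0.3, 0.4]
width: 1.002
time: 33.5
tool_pos: [0.5655, 0.3487, 0.1568]
eef_rot: [145.0, 0.2, 172.0]
ft_force: [-0.4, 0.5, 0.5]
width: 0.999
d cm [ 0.28 -2.66  4.64] w rad [ 0.     0.007 -0.004] rows 1.1
33.5 pos [0.5655 0.3487 0.1568] rot [144.97   0.19 172.02] f [-0.4   0.54  0.54] w 0.999 j [ 10.  25. -19.  34.  33. -69.]
```

View pics/k3.png

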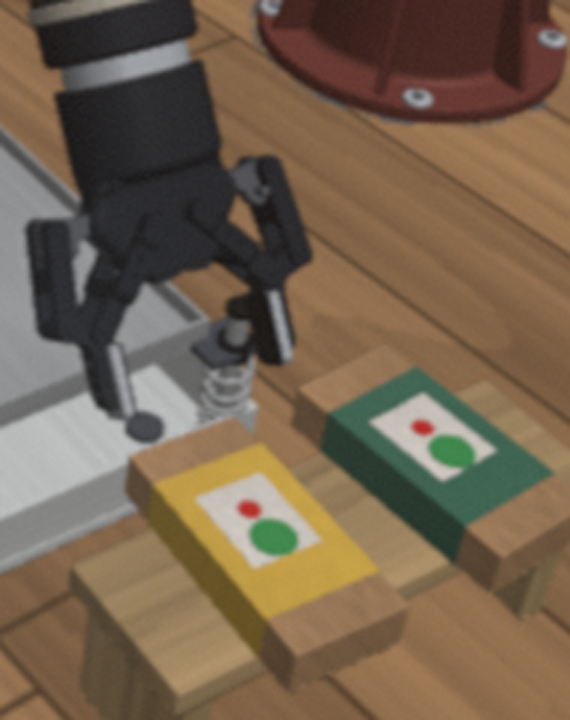

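```bash
python3 -c "
from h import *
d=img('scene');p,r,s=cur()
f=lambda q:((w2px(d,q)-[360,180])*3).round(0)
print(f(p),f(p+r.apply([.0425,0,-.013])),f(p+r.apply([-.0425,0,-.013])), 'tgt',f([.5636,.3539,.1035]), f([.5636,.3539,.128]))
"
```

```text
[205. 415.] [269. 365.] [126. 415.] tgt [202. 495.] [208. 461.]
```

```bash
python3 -c "
from h import *
plan([.5640,.358,.1045],tilt(82.4,35))"

```

```text
d cm [ 0.31 -2.26  4.81] w rad [ 0.001  0.007 -0.004] rows 1.1
```

```bash
python3 -m creep '[{"dx":0.2,"dy":-0.5,"dz":1,"ax":0,"ay":0,"az":0},{"dx":0.3,"dy":-1.2,"dz":2.4,"ax":0,"ay":0,"az":0},{"dx":0.3,"dy":-1.8,"dz":3.8,"ax":0,"ay":0,"az":0},{"dx":0.3,"dy":-2.2,"dz":4.7,"ax":0,"ay":0,"az":0},{"dx":0.3,"dy":-2.2,"dz":4.8,"ax":0,"ay":0,"az":0}]'
python3 -m creep '[{"dx":0,"dy":0,"dz":0,"ax":0,"ay":0,"az":0},{"dx":0,"dy":0,"dz":0,"ax":0,"ay":0,"az":0}]'
python3 -c "
from h import *
plan([.5640,.358,.1045],tilt(82.4,35));st()
d=img('scene');crop(d,360,250,500,390,4,'k4.png');"
```

```text
time: 34.1
tool_pos: [0.5629, 0.3583, 0.103]
eef_rot: [145.0, 0.0, 172.0]
ft_force: [0.3, -0.8, 0.4]
width: 0.997
time: 34.3
tool_pos: [0.564, 0.3585, 0.1047]
eef_rot: [144.9, 0.2, 172.0]
ft_force: [0.5, -0.1, 1.0]
width: 1.0
d cm [-0.01 -0.05 -0.01] w rad [ 0.001  0.006 -0.004] rows 0.0
34.3 pos [0.564  0.3585 0.1047] rot [144.95   0.18 172.01] f [ 0.49 -0.07  1.03] w 1.0 j [ 11.  28. -22.  27.  33. -68.]
```

View pics/k4.png

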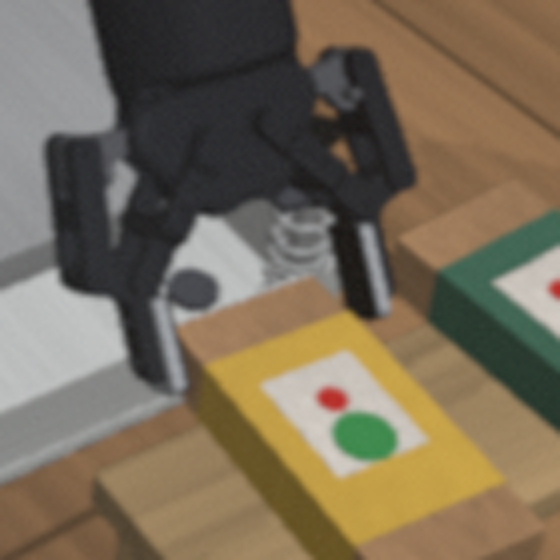

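```bash
python3 -c "
from h import *
d=img('scene')
for c in [(93,210),(232,157),(462,403),(312,475)]: print(px2w(d,c[0]/4+380,c[1]/4+280,.128).round(4))
p,r,s=cur()
for sx in(1,-1):
  q=p+r.apply([.0425*sx,0,-.013]);print('tip',q.round(4),((w2px(d,q)-[360,250])*4).round(0))
"
```

```text
[0.595  0.3303 0.128 ]
[0.5309 0.3383 0.128 ]
[0.5476 0.4728 0.128 ]
[0.6138 0.4661 0.128 ]
tip [0.5207 0.357  0.1151] [360. 319.]
tip [0.6049 0.3452 0.1154] [175. 388.]
```

```bash
python3 -m creep '[{"dx":0,"dy":0.1,"dz":0.2,"ax":0,"ay":0,"az":0},{"dx":-0.1,"dy":0.2,"dz":0.4,"ax":0,"ay":0,"az":0},{"dx":-0.1,"dy":0.2,"dz":0.4,"ax":0,"ay":0,"az":0}]'
python3 -m creep '[{"dx":0,"dy":0,"dz":0,"ax":0,"ay":0,"az":0},{"dx":0,"dy":0,"dz":0,"ax":0,"ay":0,"az":0},{"dx":0,"dy":0,"dz":0,"ax":0,"ay":0,"az":0},{"dx":0,"dy":0,"dz":0,"ax":0,"ay":0,"az":0}]' 0.5 60
python3 -m creep '[{"dx":0,"dy":0,"dz":0,"ax":0,"ay":0,"az":0},{"dx":0,"dy":0,"dz":0,"ax":0,"ay":0,"az":0}]'
python3 -c "
from h import *
st()
d=img('scene');crop(d,360,250,500,390,4,'k5.png');"
```

```text
time: 34.7
tool_pos: [0.565, 0.3624, 0.1017]
eef_rot: [145.0, 0.1, 172.0]
ft_force: [1.2, 0.2, 0.1]
width: 0.999
time: 35.1
tool_pos: [0.5651, 0.3622, 0.102]
eef_rot: [145.0, 0.1, 172.0]
ft_force: [0.9, -1.7, 3.8]
width: 0.759
time: 35.3
tool_pos: [0.5651, 0.3622, 0.102]
eef_rot: [145.0, 0.1, 172.0]
ft_force: [0.7, -2.1, 3.8]
width: 0.764
35.3 pos [0.5651 0.3622 0.102 ] rot [1.4496e+02 1.4000e-01 1.7201e+02] f [ 0.7  -2.1   3.78] w 0.764 j [ 11.  29. -22.  26.  33. -67.]
```

View pics/k5.png

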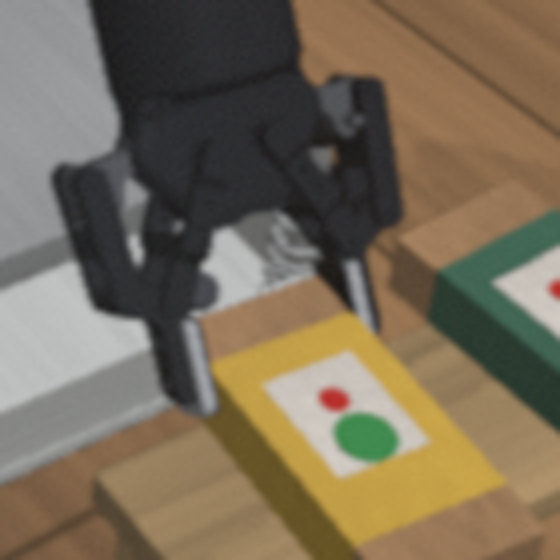

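```bash
python3 -m creep '[{"dx":0,"dy":0.3,"dz":-0.4,"ax":0,"ay":0,"az":0},{"dx":0,"dy":0.9,"dz":-1.2,"ax":0,"ay":0,"az":0},{"dx":0,"dy":1.7,"dz":-2.5,"ax":0,"ay":0,"az":0},{"dx":0,"dy":2.6,"dz":-3.7,"ax":0,"ay":0,"az":0},{"dx":0,"dy":3.4,"dz":-4.9,"ax":0,"ay":0,"az":0}]'
python3 -c "
from h import *
st()
d=img('scene');crop(d,360,220,560,420,3,'k6.png');"
```

```text
time: 35.85
tool_pos: [0.5645, 0.3619, 0.1623]
eef_rot: [145.0, 0.1, 172.0]
ft_force: [-0.0, -0.2, -2.0]
width: 0.76
35.85 pos [0.5645 0.3619 0.1623] rot [1.4500e+02 1.0000e-01 1.7202e+02] f [-0.   -0.16 -1.99] w 0.76 j [ 11.  25. -18.  34.  33. -67.]
```

View pics/k6.png

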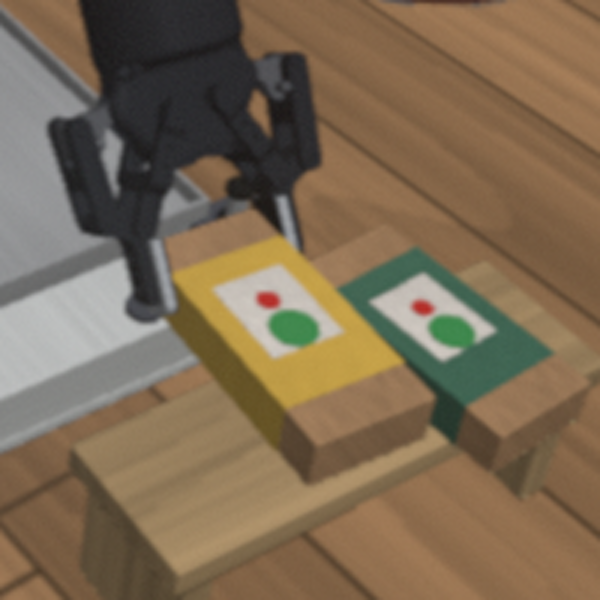

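```bash
python3 -c "
from h import *
print(lift(0,.043))
plan([.565,.33,.33],tilt(84,-10));plan([.5697,.1411,.30],tilt(85.8,-55))"
```

```text
[0.56964924 0.14108452]
d cm [ -0.45   6.86 -15.35] w rad [ 0.787  0.013 -0.033] rows 5.3
d cm [ -3.52 -10.12 -23.6 ] w rad [ 1.572 -0.007 -0.073] rows 10.5
```

```bash
python3 -m creep '[{"dx":0,"dy":1.2,"dz":-3,"ax":0.08,"ay":0,"az":0},{"dx":0,"dy":2.6,"dz":-6.5,"ax":0.2,"ay":0,"az":-0.01},{"dx":-0.2,"dy":4,"dz":-10,"ax":0.33,"ay":0,"az":-0.01},{"dx":-0.3,"dy":5.5,"dz":-13.5,"ax":0.47,"ay":0.01,"az":-0.02},{"dx":-0.4,"dy":6.5,"dz":-15.3,"ax":0.61,"ay":0.01,"az":-0.03}]'
python3 -c "
from h import *
plan([.568,.28,.33],tilt(85.8,-55));st()
d=img('scene');crop(d,300,120,560,400,2.1,'k7.png');"
```

```text
time: 36.4
tool_pos: [0.5643, 0.3262, 0.3288]
eef_rot: [-179.9, 0.4, 173.8]
ft_force: [1.4, 0.8, -3.2]
width: 0.759
d cm [-0.87 -4.56 -0.1 ] w rad [ 0.958 -0.011 -0.036] rows 6.4
36.4 pos [0.5643 0.3262 0.3288] rot [-179.91    0.39  173.77] f [ 1.4   0.77 -3.18] w 0.759 j [ 24.  30.  26.  86.  -0. -60.]
```

View pics/k7.png

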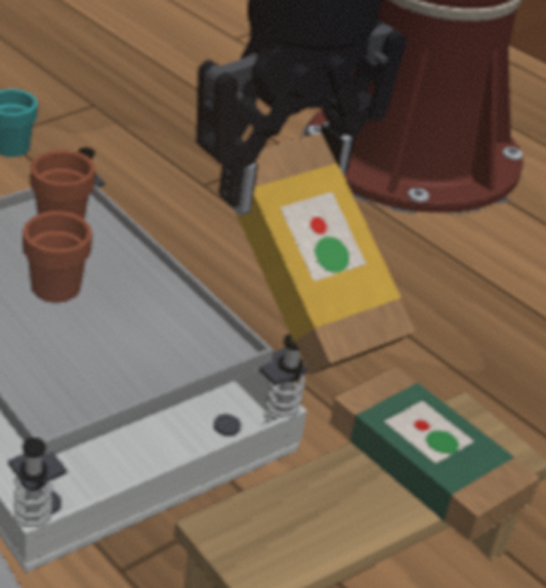

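```bash
python3 -m creep '[{"dx":0,"dy":-0.5,"dz":0,"ax":0.14,"ay":0,"az":0},{"dx":-0.2,"dy":-1.2,"dz":0,"ax":0.28,"ay":0,"az":-0.01},{"dx":-0.4,"dy":-2,"dz":0,"ax":0.42,"ay":0,"az":-0.02},{"dx":-0.6,"dy":-3,"dz":0,"ax":0.56,"ay":0,"az":-0.03},{"dx":-0.7,"dy":-4,"dz":0,"ax":0.7,"ay":-0.01,"az":-0.03}]'
python3 -c "
from h import *
plan([.5697,.2,.31],tilt(85.8,-55));st()"
```

```text
time: 36.95
tool_pos: [0.559, 0.2752, 0.3073]
eef_rot: [-140.9, 1.4, 176.4]
ft_force: [-1.0, 0.2, -2.8]
width: 0.76
d cm [-1.54 -5.92  4.51] w rad [ 0.278  0.024 -0.01 ] rows 1.9
36.95 pos [0.559  0.2752 0.3073] rot [-140.91    1.38  176.41] f [-0.96  0.2  -2.77] w 0.76 j [ 35.  53.  52. 116. -30. -44.]
```

```bash
python3 -c "
from h import *
print(arm.state()['joints'].round(2))
print(lift(.033,.09),lift(.045,.09))
plan([.55,.24,.31],tilt(40,55,1)); plan([.55,.24,.31],tilt(-4.2,55,1))"
```

```text
[ 34.64  52.51  52.24 115.56 -30.45 -44.14]
[0.60600282 0.18554144] [0.61797059 0.18466258]
d cm [ 0.67 -2.95  2.03] w rad [ 0.111 -1.7   -1.599] rows 15.6
d cm [ 0.67 -2.95  2.03] w rad [ 0.2   -1.131 -1.079] rows 10.5
```

```bash
python3 -c "
from h import *
plan([.55,.22,.30],tilt(-60,50,1)); plan([.55,.22,.30],tilt(-35,55,1))"
```

```text
d cm [ 0.57 -3.87  4.07] w rad [ 0.178 -0.395 -0.435] rows 4.1
d cm [ 0.57 -3.87  4.07] w rad [ 0.241 -0.736 -0.715] rows 7.0
```

```bash
python3 -m creep '[{"dx":0.1,"dy":-0.8,"dz":0.8,"ax":0.02,"ay":-0.08,"az":-0.08},{"dx":0.2,"dy":-1.6,"dz":1.6,"ax":0.05,"ay":-0.16,"az":-0.17},{"dx":0.3,"dy":-2.4,"dz":2.4,"ax":0.1,"ay":-0.24,"az":-0.26},{"dx":0.4,"dy":-3.2,"dz":3.2,"ax":0.14,"ay":-0.32,"az":-0.35},{"dx":0.6,"dy":-3.9,"dz":4.1,"ax":0.178,"ay":-0.395,"az":-0.435}]'
python3 -c "
from h import *
st();plan([.55,.2,.30],tilt(-30,55,1)); 
d=img('scene');crop(d,300,80,560,360,2.1,'k8.png');"
```

```text
time: 37.45
tool_pos: [0.5453, 0.2166, 0.3021]
eef_rot: [-130.1, -0.5, -149.8]
ft_force: [1.7, 0.7, -1.1]
width: 0.762
37.45 pos [0.5453 0.2166 0.3021] rot [-130.13   -0.49 -149.8 ] f [ 1.72  0.69 -1.1 ] w 0.762 j [ 39.  29.   3.  74. -49. -77.]
d cm [ 0.43 -0.92  1.42] w rad [ 0.09  -0.418 -0.311] rows 3.5
```

View pics/k8.png

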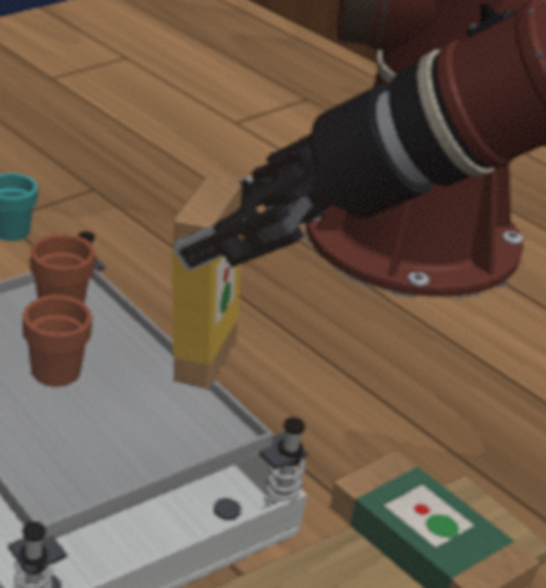

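```bash
python3 -c "
from h import *
print(lift(.057,.09))
plan([.58,.19,.29],tilt(-4.2,55,1))"
```

```text
[0.62993836 0.18378373]
d cm [-2.19 -1.9   3.62] w rad [ 0.089 -0.776 -0.572] rows 6.5
```

```bash
python3 -m creep '[{"dx":-0.4,"dy":-0.3,"dz":0.6,"ax":0.01,"ay":-0.11,"az":-0.08},{"dx":-0.8,"dy":-0.6,"dz":1.2,"ax":0.03,"ay":-0.22,"az":-0.16},{"dx":-1.2,"dy":-1,"dz":1.8,"ax":0.05,"ay":-0.33,"az":-0.24},{"dx":-1.6,"dy":-1.3,"dz":2.4,"ax":0.06,"ay":-0.44,"az":-0.33},{"dx":-1.8,"dy":-1.6,"dz":3,"ax":0.07,"ay":-0.56,"az":-0.42}]'
python3 -c "
from h import *
st();plan([.63,.184,.27],tilt(-4.2,55,1))"
```

```text
time: 38.0
tool_pos: [0.5777, 0.1986, 0.295]
eef_rot: [-126.7, 0.6, -115.3]
ft_force: [1.1, 0.1, -4.0]
width: 0.757
38.0 pos [0.5777 0.1986 0.295 ] rot [-126.7     0.63 -115.27] f [ 1.08  0.12 -4.02] w 0.757 j [  33.    7.  -36.   11.  -43. -136.]
d cm [-0.89 -1.19  5.79] w rad [ 0.027 -0.292 -0.224] rows 2.5
```

```bash
python3 -m creep '[{"dx":-0.2,"dy":-0.3,"dz":1.5,"ax":0.01,"ay":-0.07,"az":-0.05},{"dx":-0.4,"dy":-0.6,"dz":3,"ax":0.02,"ay":-0.15,"az":-0.11},{"dx":-0.6,"dy":-0.9,"dz":4.4,"ax":0.02,"ay":-0.22,"az":-0.17},{"dx":-0.8,"dy":-1.1,"dz":5.4,"ax":0.03,"ay":-0.29,"az":-0.22},{"dx":-0.9,"dy":-1.2,"dz":5.8,"ax":0.03,"ay":-0.29,"az":-0.22}]'
python3 -m creep '[{"dx":0,"dy":0,"dz":0,"ax":0,"ay":0,"az":0},{"dx":0,"dy":0,"dz":0,"ax":0,"ay":0,"az":0}]'
python3 -c "
from h import *
st();plan([.63,.184,.222],tilt(-4.2,55,1))
d=img('scene');crop(d,240,80,500,360,2.1,'k9.png');d=img('top');crop(d,190,140,370,285,4,'k9t.png')"
```

```text
time: 38.5
tool_pos: [0.6295, 0.1812, 0.2685]
eef_rot: [-125.0, 0.1, -94.8]
ft_force: [0.2, -0.9, -1.6]
width: 0.761
time: 38.7
tool_pos: [0.6301, 0.1833, 0.2701]
eef_rot: [-124.9, 0.1, -94.9]
ft_force: [-0.1, -0.3, -1.6]
width: 0.757
38.7 pos [0.6301 0.1833 0.2701] rot [-1.2489e+02  1.0000e-01 -9.4860e+01] f [-0.1  -0.31 -1.62] w 0.757 j [  19.    5.  -49.  -17.  -20. -166.]
d cm [-0.06  3.95  2.74] w rad [-0.002 -0.008 -0.008] rows 1.0
```

View pics/k9.png

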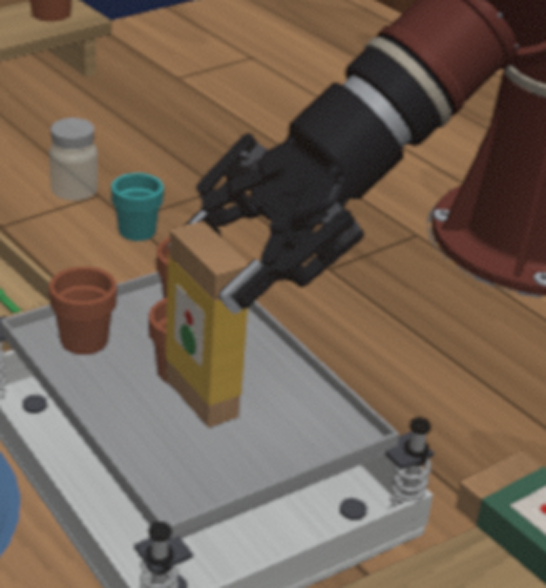

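View pics/k9t.png

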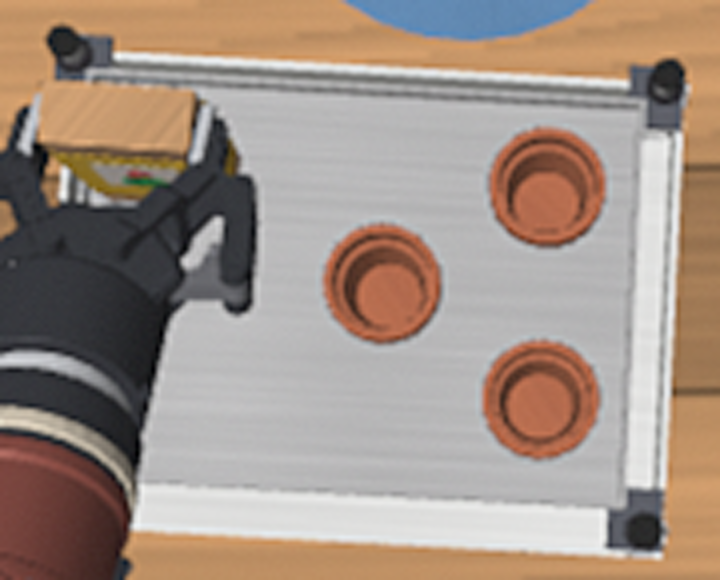

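```bash
python3 -c "
from h import *
d=img('top')
t=px2w(d,218.75,169.5,.299);print('top centre',t)
q=[px2w(d,190+c[0]/4,140+c[1]/4,.299)[:2].round(4) for c in [(40,82),(200,92),(190,158),(35,145)]];print(q)
e=img('scene')
f=lambda p:((w2px(e,p)-[240,80])*2.1).round(0)
print(arm.state()['joints'].round(2))
for y in (t[1],):
  for z in (.299,.159): print(z,f([t[0],t[1],z]))
crop(e,300,170,370,290,5,'k10.png')
"
```

```text
top centre [0.61500639 0.185204   0.299     ]
[array([0.6313, 0.2175]), array([0.6258, 0.1486]), array([0.597, 0.153]), array([0.6038, 0.2196])]
[  19.36    4.89  -49.39  -16.97  -19.54 -165.6 ]
0.299 [212. 247.]
0.159 [205. 399.]
```

View pics/k10.png

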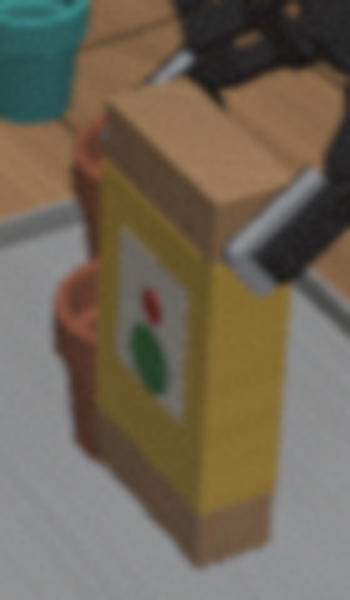

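```bash
python3 -m creep '[{"dx":0,"dy":1,"dz":0.7,"ax":0,"ay":0,"az":0},{"dx":0,"dy":2.4,"dz":1.7,"ax":0,"ay":0,"az":0},{"dx":0,"dy":3.6,"dz":2.5,"ax":0,"ay":0,"az":0},{"dx":0,"dy":4.3,"dz":3,"ax":0,"ay":0,"az":0},{"dx":0,"dy":4.4,"dz":3.1,"ax":0,"ay":0,"az":0}]'
python3 -m creep '[{"dx":0,"dy":0,"dz":0,"ax":0,"ay":0,"az":0}]'
python3 -c "
from h import *
st();plan([.63,.184,.205],tilt(-4.2,55,1))
e=img('scene')
crop(e,290,170,400,330,3.7,'k11.png')
f=lambda p:((w2px(e,p)-[290,170])*3.7).round(0)
for x,y in((.597,.1505),(.601,.218),(.629,.216)): print(f([x,y,.092]))
"
```

```text
time: 39.4
tool_pos: [0.6295, 0.1832, 0.2147]
eef_rot: [-125.0, 0.0, -94.8]
ft_force: [0.6, -0.9, -2.3]
width: 0.757
time: 39.5
tool_pos: [0.6302, 0.1832, 0.2163]
eef_rot: [-124.9, 0.1, -94.8]
ft_force: [-0.0, 0.5, -2.5]
width: 0.763
39.5 pos [0.6302 0.1832 0.2163] rot [-1.2486e+02  6.0000e-02 -9.4760e+01] f [-0.02  0.5  -2.45] w 0.763 j [  19.   11.  -54.  -28.  -20. -166.]
d cm [-0.07  0.94  0.62] w rad [-0.002 -0.007 -0.006] rows 0.2
[160. 426.]
[239. 512.]
[186. 534.]
```

View pics/k11.png

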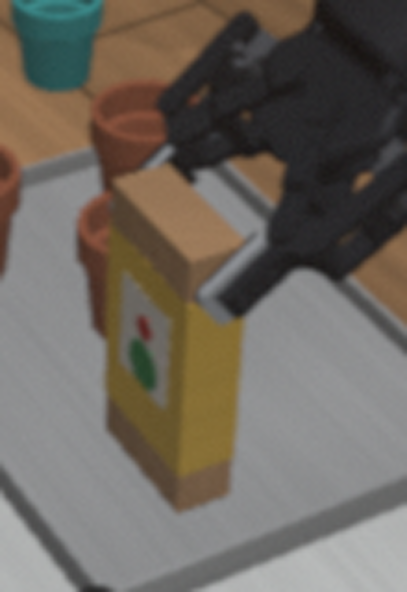

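```bash
python3 -m creep '[{"dx":0,"dy":0.16,"dz":0.11,"ax":0,"ay":0,"az":0},{"dx":0,"dy":0.33,"dz":0.23,"ax":0,"ay":0,"az":0},{"dx":0,"dy":0.49,"dz":0.34,"ax":0,"ay":0,"az":0},{"dx":0,"dy":0.6,"dz":0.42,"ax":0,"ay":0,"az":0},{"dx":0,"dy":0.68,"dz":0.47,"ax":0,"ay":0,"az":0}]'
python3 -m creep '[{"dx":0,"dy":0.08,"dz":0.06,"ax":0,"ay":0,"az":0},{"dx":0,"dy":0.16,"dz":0.11,"ax":0,"ay":0,"az":0},{"dx":0,"dy":0.24,"dz":0.17,"ax":0,"ay":0,"az":0},{"dx":0,"dy":0.33,"dz":0.23,"ax":0,"ay":0,"az":0},{"dx":0,"dy":0.41,"dz":0.29,"ax":0,"ay":0,"az":0}]'
python3 -c "
from h import *
for i in range(4): st();img('scene')
"
```

```text
time: 40.05
tool_pos: [0.6301, 0.1828, 0.2078]
eef_rot: [-124.9, 0.1, -94.8]
ft_force: [-0.1, 0.6, -2.6]
width: 0.766
time: 40.55
tool_pos: [0.6303, 0.1829, 0.203]
eef_rot: [-124.8, 0.1, -94.8]
ft_force: [-0.2, 1.1, -1.2]
width: 0.759
40.55 pos [0.6303 0.1829 0.203 ] rot [-1.2483e+02  6.0000e-02 -9.4780e+01] f [-0.2   1.12 -1.18] w 0.759 j [  19.   13.  -55.  -30.  -19. -166.]
40.6 pos [0.6302 0.1829 0.2028] rot [-1.2485e+02  6.0000e-02 -9.4780e+01] f [-0.01 -0.39 -1.44] w 0.76 j [  19.   13.  -55.  -30.  -19. -166.]
40.65 pos [0.6302 0.1829 0.2028] rot [-1.2485e+02  6.0000e-02 -9.4780e+01] f [ 0.5   0.33 -1.46] w 0.758 j [  19.   13.  -55.  -30.  -19. -166.]
40.7 pos [0.6302 0.1829 0.2029] rot [-1.2485e+02  6.0000e-02 -9.4770e+01] f [-0.39 -0.82 -2.32] w 0.761 j [  19.   13.  -55.  -30.  -19. -166.]
```

```bash
python3 -m creep '[{"dx":0,"dy":0.08,"dz":0.06,"ax":0,"ay":0,"az":0},{"dx":0,"dy":0.16,"dz":0.11,"ax":0,"ay":0,"az":0},{"dx":0,"dy":0.24,"dz":0.17,"ax":0,"ay":0,"az":0},{"dx":0,"dy":0.33,"dz":0.23,"ax":0,"ay":0,"az":0},{"dx":0,"dy":0.41,"dz":0.29,"ax":0,"ay":0,"az":0}]'
python3 -m creep '[{"dx":0,"dy":0.08,"dz":0.06,"ax":0,"ay":0,"az":0},{"dx":0,"dy":0.16,"dz":0.11,"ax":0,"ay":0,"az":0},{"dx":0,"dy":0.16,"dz":0.11,"ax":0,"ay":0,"az":0}]'
python3 -c "
from h import *
F=[]
for i in range(6): F.append(arm.state()['ft_force']);img('scene')
st();print(np.mean(F,0))
e=img('scene')
crop(e,290,170,400,330,3.7,'k12.png')
"
```

```text
time: 41.25
tool_pos: [0.6304, 0.1829, 0.198]
eef_rot: [-124.8, 0.1, -94.8]
ft_force: [0.2, 0.2, 0.2]
width: 0.759
time: 41.55
tool_pos: [0.6303, 0.1829, 0.196]
eef_rot: [-124.8, 0.1, -94.8]
ft_force: [0.2, -0.1, -0.5]
width: 0.759
41.85 pos [0.6303 0.1829 0.1961] rot [-1.2483e+02  6.0000e-02 -9.4770e+01] f [-0.23 -0.7  -0.54] w 0.762 j [  19.   14.  -55.  -32.  -19. -166.]
[ 0.30909304 -0.02095412 -0.18559165]
```

View pics/k12.png

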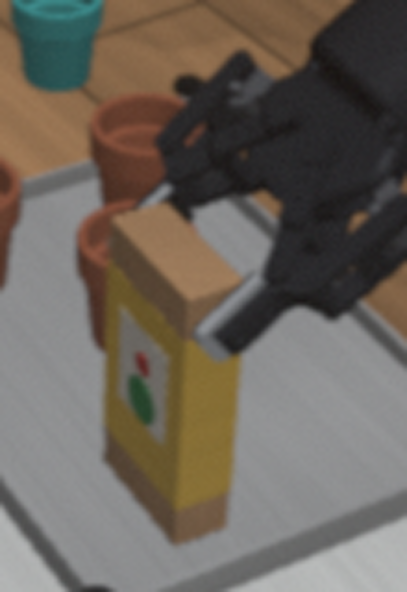

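```bash
python3 -m creep '[{"dx":0,"dy":0.08,"dz":0.06,"ax":0,"ay":0,"az":0},{"dx":0,"dy":0.08,"dz":0.06,"ax":0,"ay":0,"az":0}]' - 20
python3 -m creep '[{"dx":0,"dy":0,"dz":0,"ax":0,"ay":0,"az":0},{"dx":0,"dy":0,"dz":0,"ax":0,"ay":0,"az":0}]' 0.2
python3 -m creep '[{"dx":0,"dy":0,"dz":0,"ax":0,"ay":0,"az":0},{"dx":0,"dy":0,"dz":0,"ax":0,"ay":0,"az":0}]' 0.12
python3 -m creep '[{"dx":0,"dy":0,"dz":0,"ax":0,"ay":0,"az":0},{"dx":0,"dy":0,"dz":0,"ax":0,"ay":0,"az":0}]' 0.02
python3 -c "
from h import *
st();e=img('scene')
crop(e,290,170,400,330,3.7,'k13.png');d=img('top');crop(d,190,140,370,285,4,'k13t.png')
"
```

```text
time: 42.1
tool_pos: [0.6303, 0.1829, 0.195]
eef_rot: [-124.8, 0.1, -94.8]
ft_force: [0.5, 0.4, 0.1]
width: 0.757
time: 42.3
tool_pos: [0.6303, 0.1829, 0.195]
eef_rot: [-124.8, 0.1, -94.8]
ft_force: [-0.7, 0.0, -0.4]
width: 0.799
time: 42.5
tool_pos: [0.6303, 0.1829, 0.195]
eef_rot: [-124.8, 0.1, -94.8]
ft_force: [-0.4, 0.5, 1.0]
width: 0.88
time: 42.7
tool_pos: [0.6303, 0.1829, 0.195]
eef_rot: [-124.8, 0.1, -94.8]
ft_force: [-0.2, -0.5, 0.7]
width: 0.98
42.7 pos [0.6303 0.1829 0.195 ] rot [-1.2485e+02  6.0000e-02 -9.4770e+01] f [-0.21 -0.5   0.67] w 0.98 j [  19.   14.  -55.  -32.  -19. -166.]
```

View pics/k13.png

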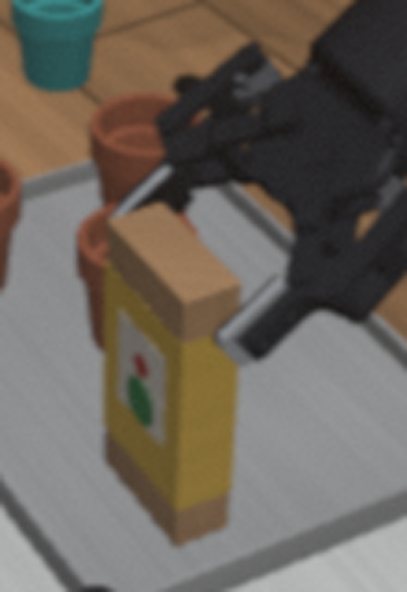

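View pics/k13t.png

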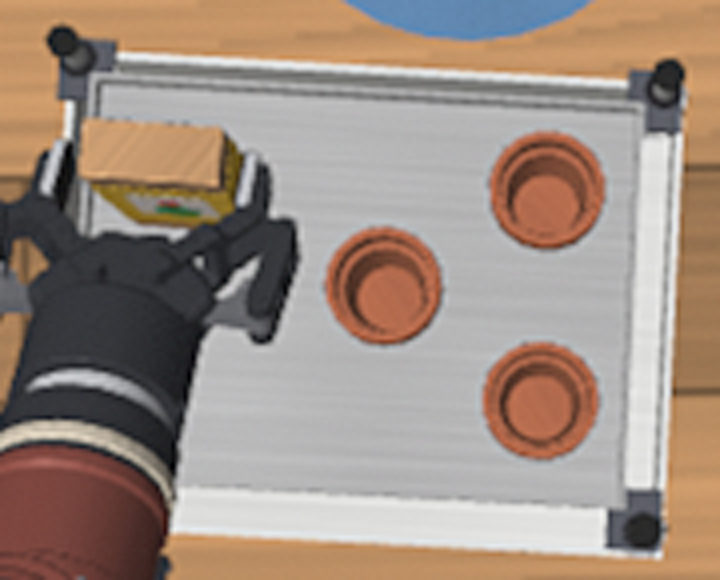

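The yellow carton stands upright and free of both pads. I'll back straight out along the fingers.

```bash
python3 -m creep '[{"dx":0,"dy":0,"dz":-0.8,"ax":0,"ay":0,"az":0},{"dx":0,"dy":0,"dz":-2.5,"ax":0,"ay":0,"az":0},{"dx":0,"dy":-0.5,"dz":-6,"ax":0,"ay":0,"az":0},{"dx":0,"dy":-3,"dz":-9,"ax":0,"ay":0,"az":0},{"dx":0,"dy":-7,"dz":-11,"ax":0,"ay":0,"az":0}]' 0
python3 -c "
from h import *
st();plan([.45,.25,.33],tilt(89.4,0,1));e=img('scene')
crop(e,220,130,460,340,3,'k14.png')
"
```

```text
time: 43.3
tool_pos: [0.5767, 0.1867, 0.3142]
eef_rot: [-125.1, -0.1, -94.7]
ft_force: [1.3, 0.6, -0.6]
width: 0.995
43.3 pos [0.5767 0.1867 0.3142] rot [-1.251e+02 -6.000e-02 -9.469e+01] f [ 1.26  0.58 -0.61] w 0.995 j [  23.   -4.  -50.   -7.  -22. -164.]
d cm [ -5.27   6.26 -11.67] w rad [-0.726 -0.781 -1.502] rows 12.3
```

View pics/k14.png

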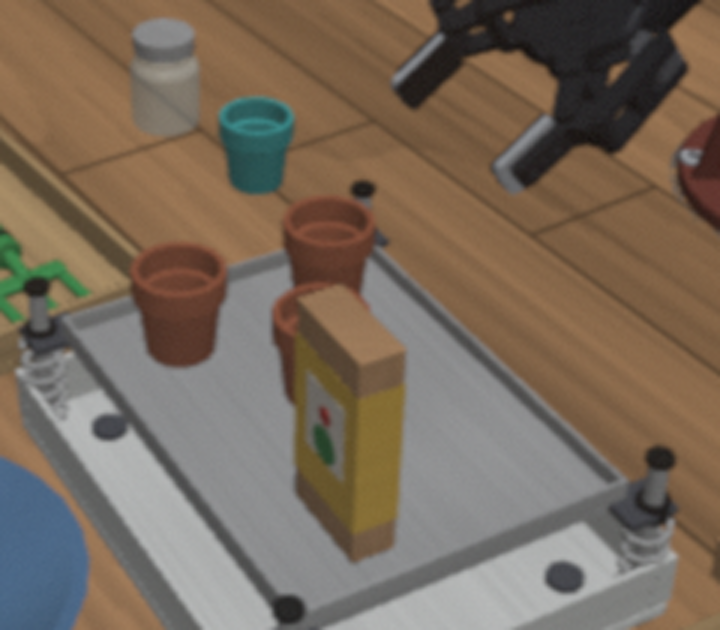

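```bash
python3 -c "
from h import *
plan([.46,.32,.30],tilt(89.4,35,-1));plan([.46,.30,.32],tilt(89.4,0,-1))
p,r,s=cur();R=tilt(89.4,0,-1);w=(r.inv()*R).as_rotvec()
for f in (.25,.5,.75): print((r*Ro.from_rotvec(w*f)).as_matrix()[:,2].round(2))
"
```

```text
d cm [-12.14   9.62  -9.43] w rad [-1.248  0.297  1.609] rows 13.7
d cm [-10.15   7.87 -10.43] w rad [-0.773  0.726  1.368] rows 11.5
[ 0.66 -0.2  -0.73]
[ 0.44 -0.23 -0.87]
[ 0.21 -0.16 -0.97]
```

```bash
python3 -m creep '[{"dx":-0.8,"dy":0.4,"dz":-1,"ax":-0.064,"ay":0.06,"az":0.114},{"dx":-1.6,"dy":1,"dz":-2,"ax":-0.128,"ay":0.12,"az":0.228},{"dx":-2.5,"dy":1.8,"dz":-3,"ax":-0.192,"ay":0.18,"az":0.342},{"dx":-3.4,"dy":2.5,"dz":-4,"ax":-0.256,"ay":0.24,"az":0.456},{"dx":-4.3,"dy":3.2,"dz":-5,"ax":-0.32,"ay":0.3,"az":0.57}]'
python3 -c "
from h import *
st();plan([.46,.30,.30],tilt(89.4,0,-1))"
```

```text
time: 43.85
tool_pos: [0.5236, 0.2354, 0.3184]
eef_rot: [-147.4, 10.7, -130.5]
ft_force: [0.7, -0.7, -0.1]
width: 1.001
43.85 pos [0.5236 0.2354 0.3184] rot [-147.41   10.7  -130.45] f [ 0.72 -0.65 -0.09] w 1.001 j [  32.    6.  -19.   45.  -28. -110.]
d cm [-0.43  8.66 -3.22] w rad [-0.449  0.416  0.796] rows 6.7
```

```bash
python3 -m creep '[{"dx":0,"dy":1.4,"dz":-0.5,"ax":-0.06,"ay":0.06,"az":0.114},{"dx":-0.1,"dy":2.8,"dz":-1,"ax":-0.128,"ay":0.12,"az":0.228},{"dx":-0.2,"dy":4.2,"dz":-1.5,"ax":-0.19,"ay":0.18,"az":0.342},{"dx":-0.3,"dy":5.6,"dz":-2,"ax":-0.256,"ay":0.24,"az":0.456},{"dx":-0.4,"dy":7,"dz":-2.5,"ax":-0.32,"ay":0.3,"az":0.57}]'
python3 -c "
from h import *
st();plan([.456,.349,.22],tilt(89.4,35,-1))"
```

```text
time: 44.35
tool_pos: [0.4734, 0.2876, 0.302]
eef_rot: [-171.9, 5.8, -167.3]
ft_force: [0.5, 0.2, -0.8]
width: 1.001
44.35 pos [0.4734 0.2876 0.302 ] rot [-171.89    5.76 -167.28] f [ 0.47  0.15 -0.8 ] w 1.001 j [ 29.  16.   0.  71.  -9. -73.]
d cm [1.17 7.45 7.15] w rad [-0.737  0.044  0.255] rows 5.2
```

```bash
python3 -m creep '[{"dx":0.2,"dy":1.4,"dz":1,"ax":-0.13,"ay":0.01,"az":0.05},{"dx":0.5,"dy":3,"dz":2.5,"ax":-0.27,"ay":0.02,"az":0.1},{"dx":0.7,"dy":4.5,"dz":4,"ax":-0.41,"ay":0.03,"az":0.15},{"dx":0.9,"dy":6,"dz":5.5,"ax":-0.55,"ay":0.04,"az":0.2},{"dx":1.1,"dy":7.2,"dz":7,"ax":-0.69,"ay":0.04,"az":0.24}]'
python3 -c "
from h import *
st();plan([.4541,.362,.150],tilt(89.4,35,-1))
d=img('scene');crop(d,380,180,570,420,3,'g1.png')
for c in [(432,62),(317,120),(707,272),(580,365)]: print(px2w(d,c[0]/4+380,c[1]/4+280,.128).round(4))"
```

```text
time: 44.85
tool_pos: [0.4577, 0.3463, 0.2222]
eef_rot: [147.5, 0.9, -179.8]
ft_force: [0.5, 0.7, -1.2]
width: 1.002
44.85 pos [0.4577 0.3463 0.2222] rot [ 147.46    0.92 -179.82] f [ 0.48  0.71 -1.23] w 1.002 j [ 12.  13. -23.  45.  32. -76.]
d cm [ 0.47 -2.55  6.93] w rad [-0.043  0.006  0.02 ] rows 1.5
[0.4238 0.3426 0.128 ]
[0.488  0.3415 0.128 ]
[0.4242 0.4804 0.128 ]
[0.4992 0.4842 0.128 ]
```

View pics/g1.png

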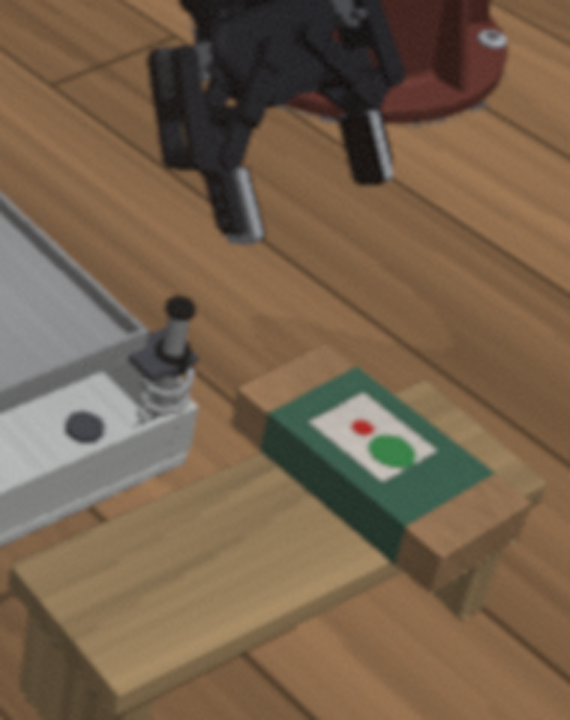

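```bash
python3 -m creep '[{"dx":0.1,"dy":-0.6,"dz":1.7,"ax":-0.02,"ay":0,"az":0.01},{"dx":0.3,"dy":-1.4,"dz":3.8,"ax":-0.04,"ay":0,"az":0.02},{"dx":0.4,"dy":-2.2,"dz":5.8,"ax":-0.043,"ay":0.006,"az":0.02},{"dx":0.5,"dy":-2.5,"dz":6.9,"ax":-0.043,"ay":0.006,"az":0.02},{"dx":0.5,"dy":-2.5,"dz":6.9,"ax":-0.043,"ay":0.006,"az":0.02}]'
python3 -m creep '[{"dx":0,"dy":0,"dz":0,"ax":0,"ay":0,"az":0},{"dx":0,"dy":0,"dz":0,"ax":0,"ay":0,"az":0}]'
python3 -c "
from h import *
st();plan([.4541,.369,.102],tilt(89.4,35,-1))
d=img('scene');crop(d,400,200,560,400,3.5,'g2.png')"
```

```text
time: 45.4
tool_pos: [0.4523, 0.3613, 0.1485]
eef_rot: [145.5, -0.2, 179.5]
ft_force: [0.7, 0.3, 0.3]
width: 1.003
time: 45.6
tool_pos: [0.4539, 0.3615, 0.1508]
eef_rot: [145.4, 0.0, 179.5]
ft_force: [0.6, 0.4, -0.1]
width: 0.999
45.6 pos [0.4539 0.3615 0.1508] rot [1.4536e+02 1.0000e-02 1.7951e+02] f [ 0.58  0.41 -0.09] w 0.999 j [ 13.  18. -30.  33.  34. -74.]
d cm [-0.01 -2.16  4.44] w rad [-0.006 -0.001  0.002] rows 1.0
```

View pics/g2.png

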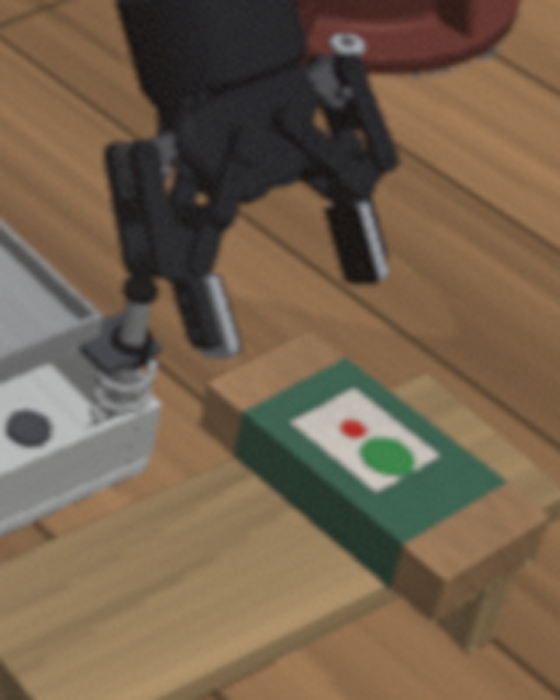

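```bash
python3 -m creep '[{"dx":0,"dy":-0.5,"dz":1,"ax":0,"ay":0,"az":0},{"dx":0,"dy":-1.2,"dz":2.4,"ax":0,"ay":0,"az":0},{"dx":0,"dy":-1.8,"dz":3.7,"ax":0,"ay":0,"az":0},{"dx":0,"dy":-2.1,"dz":4.3,"ax":0,"ay":0,"az":0},{"dx":0,"dy":-2.2,"dz":4.4,"ax":0,"ay":0,"az":0}]'
python3 -m creep '[{"dx":0,"dy":0,"dz":0,"ax":0,"ay":0,"az":0},{"dx":0,"dy":0,"dz":0,"ax":0,"ay":0,"az":0}]'
python3 -c "
from h import *
st();plan([.4541,.369,.102],tilt(89.4,35,-1))
d=img('scene');crop(d,420,230,560,370,4,'g3.png')"
```

```text
time: 46.15
tool_pos: [0.4531, 0.3682, 0.1009]
eef_rot: [145.4, -0.1, 179.5]
ft_force: [0.2, -0.5, 0.2]
width: 1.002
time: 46.35
tool_pos: [0.4538, 0.3683, 0.1018]
eef_rot: [145.3, -0.0, 179.5]
ft_force: [-0.2, -0.0, -0.5]
width: 0.999
46.35 pos [0.4538 0.3683 0.1018] rot [ 1.4532e+02 -2.0000e-02  1.7949e+02] f [-0.22 -0.02 -0.5 ] w 0.999 j [ 14.  22. -33.  25.  34. -73.]
d cm [-0.03  0.06  0.02] w rad [-0.006 -0.001  0.001] rows 0.0
```

View pics/g3.png

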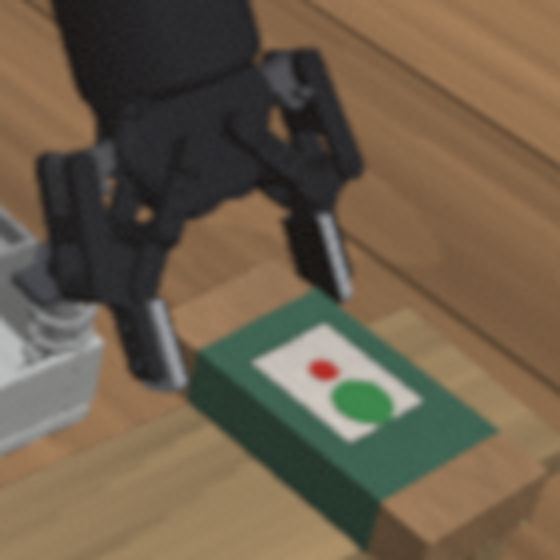

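Both pads straddle the near end of the green carton, with the tips at (175,388) and (345,300) in the crop. I'll grip and lift.

```bash
python3 -m creep '[{"dx":0,"dy":0,"dz":0,"ax":0,"ay":0,"az":0},{"dx":0,"dy":0,"dz":0,"ax":0,"ay":0,"az":0},{"dx":0,"dy":0,"dz":0,"ax":0,"ay":0,"az":0},{"dx":0,"dy":0,"dz":0,"ax":0,"ay":0,"az":0}]' 0.5 60
python3 -m creep '[{"dx":0,"dy":0,"dz":0,"ax":0,"ay":0,"az":0},{"dx":0,"dy":0,"dz":0,"ax":0,"ay":0,"az":0}]'
python3 -m creep '[{"dx":0,"dy":0.3,"dz":-0.4,"ax":0,"ay":0,"az":0},{"dx":0,"dy":0.9,"dz":-1.2,"ax":0,"ay":0,"az":0},{"dx":0,"dy":1.7,"dz":-2.5,"ax":0,"ay":0,"az":0},{"dx":0,"dy":2.6,"dz":-3.7,"ax":0,"ay":0,"az":0},{"dx":0,"dy":3.4,"dz":-4.9,"ax":0,"ay":0,"az":0}]'
python3 -c "
from h import *
st();plan([.46,.33,.32],tilt(89.4,0,-1))
d=img('scene');crop(d,400,200,560,400,3.5,'g4.png')"
```

```text
time: 46.8
tool_pos: [0.4537, 0.3684, 0.1018]
eef_rot: [145.3, -0.0, 179.5]
ft_force: [-0.2, -1.9, 5.0]
width: 0.761
time: 47.0
tool_pos: [0.4537, 0.3684, 0.1018]
eef_rot: [145.3, -0.0, 179.5]
ft_force: [-0.6, -3.3, 5.9]
width: 0.765
time: 47.5
tool_pos: [0.4533, 0.3684, 0.1619]
eef_rot: [145.4, -0.1, 179.5]
ft_force: [-0.8, 0.0, -2.6]
width: 0.758
47.5 pos [0.4533 0.3684 0.1619] rot [ 1.4535e+02 -8.0000e-02  1.7950e+02] f [-0.77  0.01 -2.64] w 0.758 j [ 14.  18. -29.  34.  33. -73.]
d cm [ -0.68   5.84 -15.19] w rad [ 0.605 -0.002  0.001] rows 4.0
```

View pics/g4.png

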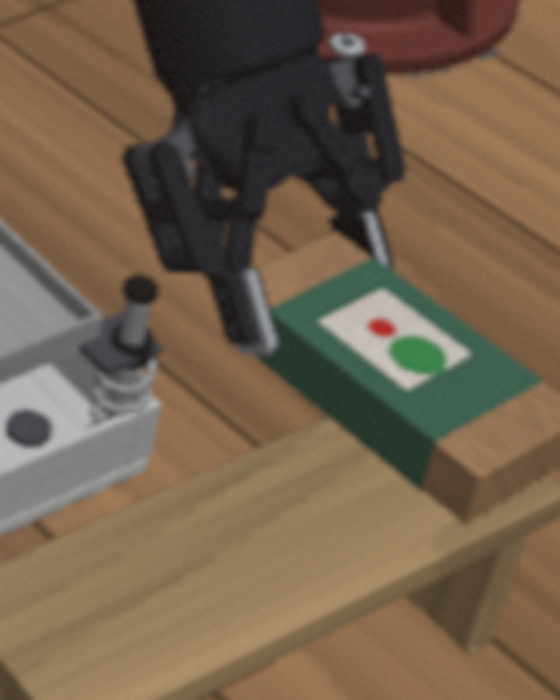

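```bash
python3 -m creep '[{"dx":-0.1,"dy":1,"dz":-3,"ax":0.08,"ay":0,"az":0},{"dx":-0.3,"dy":2.3,"dz":-6.5,"ax":0.2,"ay":0,"az":0},{"dx":-0.4,"dy":3.6,"dz":-10,"ax":0.33,"ay":0,"az":0},{"dx":-0.6,"dy":5,"dz":-13.5,"ax":0.47,"ay":0,"az":0},{"dx":-0.7,"dy":5.8,"dz":-15.2,"ax":0.6,"ay":0,"az":0}]'
python3 -c "
from h import *
st();plan([.48,.24,.32],tilt(-4.2,55,1))
p,r,s=cur();R=tilt(-4.2,55,1);w=(r.inv()*R).as_rotvec()
for f in (.25,.5,.75): 
  m=(r*Ro.from_rotvec(w*f)).as_matrix();print(m[:,2].round(2), 'carton axis', (Ro.from_matrix(m).apply([0,-np.sin(np.radians(35)) ,np.cos(np.radians(35))])*0).round(1))
"
```

```text
time: 48.05
tool_pos: [0.4613, 0.3294, 0.3237]
eef_rot: [179.9, 0.3, 179.5]
ft_force: [1.0, 0.8, -3.5]
width: 0.765
48.05 pos [0.4613 0.3294 0.3237] rot [179.86   0.27 179.47] f [ 1.03  0.78 -3.46] w 0.765 j [ 28.  19.   9.  79.  -0. -61.]
d cm [-1.95 -8.92  0.35] w rad [ 0.765 -0.713 -1.383] rows 11.6
[ 0.21 -0.15 -0.97] carton axis [ 0. -0. -0.]
[ 0.44 -0.22 -0.87] carton axis [ 0. -0. -0.]
[ 0.66 -0.19 -0.73] carton axis [ 0. -0. -0.]
```

```bash
python3 -m creep '[{"dx":0,"dy":-0.5,"dz":0,"ax":0.064,"ay":-0.06,"az":-0.115},{"dx":-0.3,"dy":-1.4,"dz":0,"ax":0.128,"ay":-0.119,"az":-0.23},{"dx":-0.5,"dy":-2.3,"dz":0.1,"ax":0.191,"ay":-0.178,"az":-0.346},{"dx":-0.7,"dy":-3.2,"dz":0.1,"ax":0.255,"ay":-0.238,"az":-0.461},{"dx":-0.9,"dy":-4.1,"dz":0.1,"ax":0.319,"ay":-0.297,"az":-0.576}]'
python3 -c "
from h import *
st();plan([.49,.22,.32],tilt(-4.2,55,1))"
```

```text
time: 48.55
tool_pos: [0.4687, 0.2886, 0.3175]
eef_rot: [-157.8, 10.7, -144.6]
ft_force: [-0.4, -0.1, -2.3]
width: 0.759
48.55 pos [0.4687 0.2886 0.3175] rot [-157.76   10.68 -144.62] f [-0.35 -0.06 -2.28] w 0.759 j [ 37.  10.  -9.  61. -23. -88.]
d cm [ 2.15 -6.57  1.97] w rad [ 0.451 -0.415 -0.801] rows 6.7
```

```bash
python3 -m creep '[{"dx":0.3,"dy":-1,"dz":0.3,"ax":0.064,"ay":-0.06,"az":-0.114},{"dx":0.6,"dy":-2,"dz":0.6,"ax":0.129,"ay":-0.119,"az":-0.229},{"dx":0.9,"dy":-3,"dz":0.9,"ax":0.193,"ay":-0.178,"az":-0.343},{"dx":1.2,"dy":-4,"dz":1.2,"ax":0.258,"ay":-0.237,"az":-0.458},{"dx":1.5,"dy":-4.8,"dz":1.5,"ax":0.322,"ay":-0.296,"az":-0.572}]'
python3 -c "
from h import *
print(lift(-.021,.09));st();plan([*lift(-.021,.09),.30],tilt(-4.2,55,1))
d=img('scene');crop(d,240,80,520,360,2.1,'g5.png')"
```

```text
time: 49.05
tool_pos: [0.4845, 0.2385, 0.3188]
eef_rot: [-133.1, 5.9, -107.8]
ft_force: [2.0, 0.3, -2.7]
width: 0.762
[0.55214783 0.18949631]
49.05 pos [0.4845 0.2385 0.3188] rot [-133.12    5.91 -107.76] f [ 2.01  0.33 -2.67] w 0.762 j [  38.   -5.  -39.   21.  -34. -133.]
d cm [ 2.78 -4.25  6.89] w rad [ 0.129 -0.119 -0.229] rows 1.9
```

View pics/g5.png

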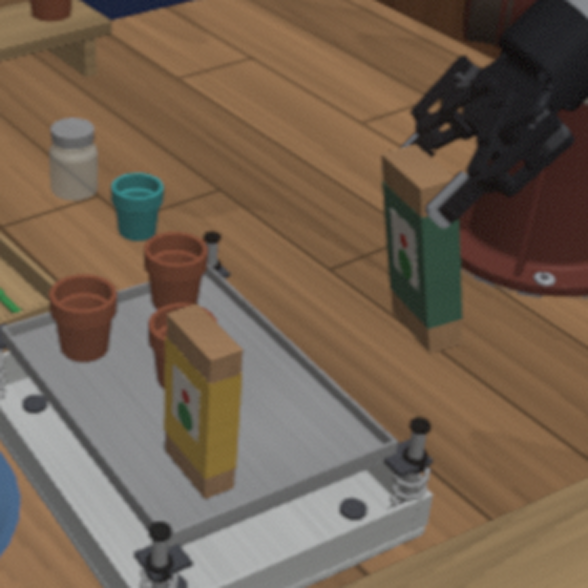

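```bash
python3 -m creep '[{"dx":0.6,"dy":-1,"dz":1.4,"ax":0.03,"ay":-0.03,"az":-0.06},{"dx":1.3,"dy":-2,"dz":3,"ax":0.065,"ay":-0.06,"az":-0.115},{"dx":2,"dy":-3.1,"dz":4.8,"ax":0.1,"ay":-0.09,"az":-0.17},{"dx":2.6,"dy":-4,"dz":6.3,"ax":0.129,"ay":-0.119,"az":-0.229},{"dx":2.8,"dy":-4.2,"dz":6.9,"ax":0.129,"ay":-0.119,"az":-0.229}]'
python3 -m creep '[{"dx":0,"dy":0,"dz":0,"ax":0,"ay":0,"az":0},{"dx":0,"dy":0,"dz":0,"ax":0,"ay":0,"az":0}]'
python3 -c "
from h import *
st();plan([*lift(-.021,.09),.21],tilt(-4.2,55,1))
print(arm.state()['joints'].round(1))
d=img('scene');crop(d,240,80,520,360,2.1,'g6.png');d=img('top');crop(d,190,140,370,285,4,'g6t.png')"
```

```text
time: 49.6
tool_pos: [0.5519, 0.1879, 0.2976]
eef_rot: [-125.3, 0.2, -94.6]
ft_force: [-0.6, -0.2, -2.7]
width: 0.762
time: 49.8
tool_pos: [0.5523, 0.1898, 0.2994]
eef_rot: [-125.2, 0.2, -94.6]
ft_force: [-0.1, 0.4, -2.3]
width: 0.76
49.8 pos [0.5523 0.1898 0.2994] rot [-125.18    0.25  -94.6 ] f [-0.1   0.44 -2.33] w 0.76 j [  24.   -5.  -53.   -9.  -23. -162.]
d cm [0.07 7.32 5.15] w rad [ 0.003 -0.003 -0.008] rows 1.8
[  24.3   -5.4  -53.1   -8.9  -23.1 -162.2]
```

View pics/g6.png

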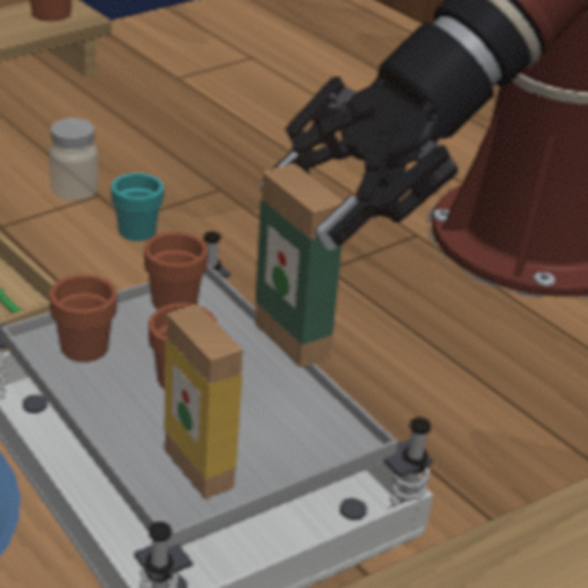

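View pics/g6t.png

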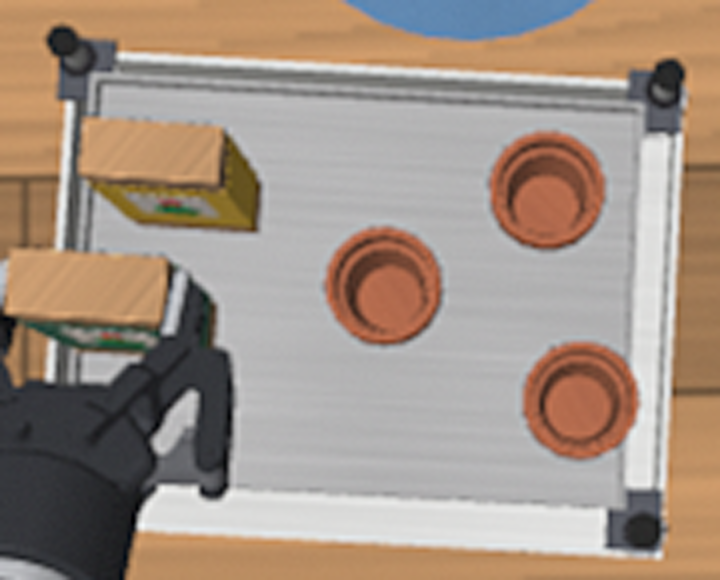

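Pot B has shifted about 20 mm towards the lip: its top-crop position went from (540,400) to (580,400). That is the announced knock, and it still stands inside the tray. I'll verify it properly after the placing. Now I'll lower the green carton.

```bash
python3 -m creep '[{"dx":0,"dy":1,"dz":0.7,"ax":0,"ay":0,"az":0},{"dx":0,"dy":2.8,"dz":2,"ax":0,"ay":0,"az":0},{"dx":0,"dy":4.6,"dz":3.2,"ax":0,"ay":0,"az":0},{"dx":0,"dy":5.7,"dz":4,"ax":0,"ay":0,"az":0},{"dx":0,"dy":6.1,"dz":4.3,"ax":0,"ay":0,"az":0}]'
python3 -m creep '[{"dx":0,"dy":0.3,"dz":0.2,"ax":0,"ay":0,"az":0},{"dx":0,"dy":0.6,"dz":0.4,"ax":0,"ay":0,"az":0},{"dx":0,"dy":0.8,"dz":0.56,"ax":0,"ay":0,"az":0},{"dx":0,"dy":0.8,"dz":0.56,"ax":0,"ay":0,"az":0}]'
python3 -c "
from h import *
st();plan([*lift(-.021,.09),.2],tilt(-4.2,55,1))
e=img('scene');crop(e,290,170,430,330,3.7,'g7.png')"
```

```text
time: 50.4
tool_pos: [0.5514, 0.19, 0.223]
eef_rot: [-125.2, 0.1, -94.5]
ft_force: [0.5, -1.1, -2.1]
width: 0.761
time: 50.8
tool_pos: [0.5522, 0.1896, 0.215]
eef_rot: [-125.1, 0.2, -94.5]
ft_force: [-0.8, -0.5, -3.1]
width: 0.763
50.8 pos [0.5522 0.1896 0.215 ] rot [-125.09    0.15  -94.5 ] f [-0.8  -0.52 -3.14] w 0.763 j [  24.    5.  -61.  -28.  -23. -162.]
d cm [0.01 1.23 0.85] w rad [ 0.002 -0.003 -0.005] rows 0.3
```

View pics/g7.png

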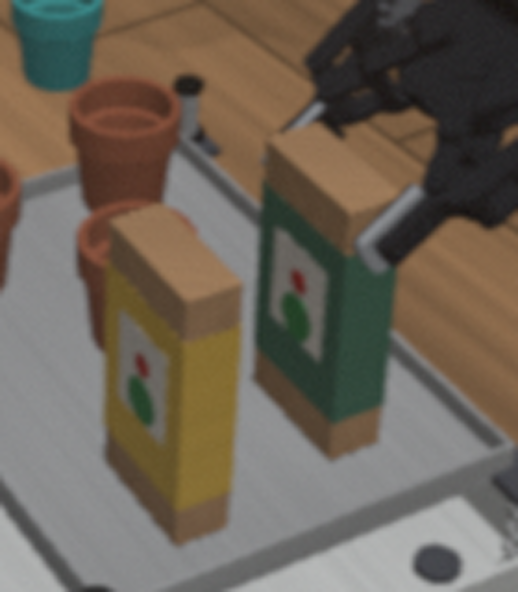

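```bash
python3 -m creep '[{"dx":0,"dy":0.2,"dz":0.14,"ax":0,"ay":0,"az":0},{"dx":0,"dy":0.45,"dz":0.31,"ax":0,"ay":0,"az":0},{"dx":0,"dy":0.7,"dz":0.49,"ax":0,"ay":0,"az":0},{"dx":0,"dy":0.9,"dz":0.63,"ax":0,"ay":0,"az":0},{"dx":0,"dy":1.07,"dz":0.75,"ax":0,"ay":0,"az":0}]'
python3 -m creep '[{"dx":0,"dy":0.08,"dz":0.06,"ax":0,"ay":0,"az":0},{"dx":0,"dy":0.16,"dz":0.11,"ax":0,"ay":0,"az":0},{"dx":0,"dy":0.24,"dz":0.17,"ax":0,"ay":0,"az":0},{"dx":0,"dy":0.33,"dz":0.23,"ax":0,"ay":0,"az":0},{"dx":0,"dy":0.41,"dz":0.29,"ax":0,"ay":0,"az":0}]'
python3 -c "
from h import *
F=[]
for i in range(5): F.append(arm.state()['ft_force']);img('scene')
st();print(np.mean(F,0))
"
```

```text
time: 51.35
tool_pos: [0.552, 0.1894, 0.2013]
eef_rot: [-125.1, 0.1, -94.5]
ft_force: [0.8, -0.0, -2.7]
width: 0.764
time: 51.85
tool_pos: [0.5522, 0.1895, 0.1967]
eef_rot: [-125.1, 0.1, -94.5]
ft_force: [-0.5, 0.8, -2.1]
width: 0.764
52.1 pos [0.5521 0.1895 0.1967] rot [-125.1     0.14  -94.5 ] f [-0.04  0.03 -1.54] w 0.765 j [  24.    8.  -63.  -32.  -23. -162.]
[-0.64675522  0.46474919 -1.69594195]
```

```bash
python3 -m creep '[{"dx":0,"dy":0.08,"dz":0.06,"ax":0,"ay":0,"az":0},{"dx":0,"dy":0.16,"dz":0.11,"ax":0,"ay":0,"az":0},{"dx":0,"dy":0.24,"dz":0.17,"ax":0,"ay":0,"az":0},{"dx":0,"dy":0.33,"dz":0.23,"ax":0,"ay":0,"az":0},{"dx":0,"dy":0.41,"dz":0.29,"ax":0,"ay":0,"az":0}]'
python3 -m creep '[{"dx":0,"dy":0.08,"dz":0.06,"ax":0,"ay":0,"az":0},{"dx":0,"dy":0.16,"dz":0.11,"ax":0,"ay":0,"az":0},{"dx":0,"dy":0.24,"dz":0.17,"ax":0,"ay":0,"az":0},{"dx":0,"dy":0.24,"dz":0.17,"ax":0,"ay":0,"az":0}]'
python3 -c "
from h import *
F=[]
for i in range(5): F.append(arm.state()['ft_force']);img('scene')
st();print(np.mean(F,0))
e=img('scene');crop(e,290,170,430,330,3.7,'g8.png')
"
```

```text
time: 52.6
tool_pos: [0.5523, 0.1896, 0.1917]
eef_rot: [-125.1, 0.1, -94.5]
ft_force: [-0.4, -0.4, -0.1]
width: 0.758
time: 53.0
tool_pos: [0.5522, 0.1896, 0.1887]
eef_rot: [-125.1, 0.1, -94.5]
ft_force: [0.0, -0.2, -0.4]
width: 0.762
53.25 pos [0.5522 0.1895 0.1888] rot [-125.1     0.15  -94.5 ] f [-0.16  0.24 -0.01] w 0.763 j [  24.   10.  -63.  -34.  -23. -162.]
[ 0.00426639 -0.06481069  0.11526161]
```

View pics/g8.png

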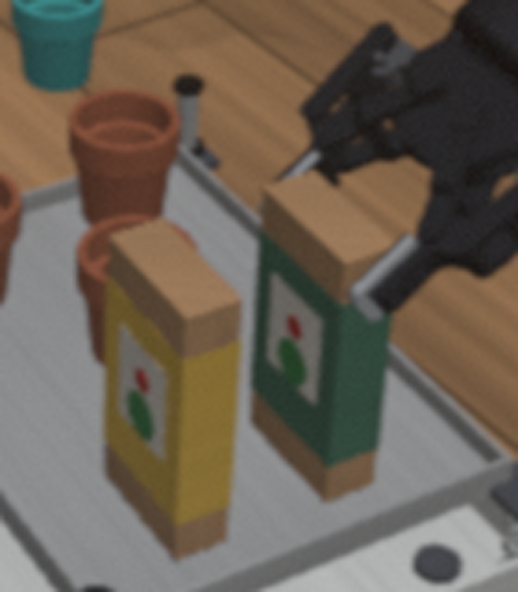

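The weight is on the tray: the mean force is about 0. I'll release gradually.

```bash
python3 -m creep '[{"dx":0,"dy":0.04,"dz":0.03,"ax":0,"ay":0,"az":0},{"dx":0,"dy":0.04,"dz":0.03,"ax":0,"ay":0,"az":0}]' - 20
python3 -m creep '[{"dx":0,"dy":0,"dz":0,"ax":0,"ay":0,"az":0},{"dx":0,"dy":0,"dz":0,"ax":0,"ay":0,"az":0}]' 0.2
python3 -m creep '[{"dx":0,"dy":0,"dz":0,"ax":0,"ay":0,"az":0},{"dx":0,"dy":0,"dz":0,"ax":0,"ay":0,"az":0}]' 0.12
python3 -m creep '[{"dx":0,"dy":0,"dz":0,"ax":0,"ay":0,"az":0},{"dx":0,"dy":0,"dz":0,"ax":0,"ay":0,"az":0}]' 0
python3 -c "
from h import *
st();e=img('scene')
crop(e,290,170,430,330,3.7,'g9.png');d=img('top');crop(d,190,140,370,285,4,'g9t.png')
"
```

```text
time: 53.5
tool_pos: [0.5522, 0.1896, 0.1883]
eef_rot: [-125.1, 0.1, -94.5]
ft_force: [0.6, 0.9, 0.1]
width: 0.764
time: 53.7
tool_pos: [0.5522, 0.1895, 0.1882]
eef_rot: [-125.1, 0.1, -94.5]
ft_force: [0.7, -0.1, 0.2]
width: 0.798
time: 53.9
tool_pos: [0.5522, 0.1895, 0.1882]
eef_rot: [-125.1, 0.1, -94.5]
ft_force: [-0.2, 0.3, 0.1]
width: 0.878
time: 54.1
tool_pos: [0.5522, 0.1895, 0.1882]
eef_rot: [-125.1, 0.1, -94.5]
ft_force: [-0.2, -0.0, 0.3]
width: 0.998
54.1 pos [0.5522 0.1895 0.1882] rot [-125.11    0.14  -94.5 ] f [-0.24 -0.03  0.31] w 0.998 j [  24.   10.  -63.  -34.  -23. -162.]
```

View pics/g9.png

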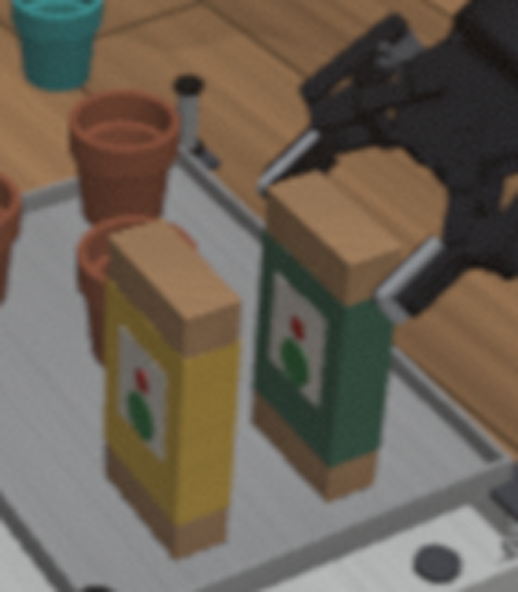

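View pics/g9t.png

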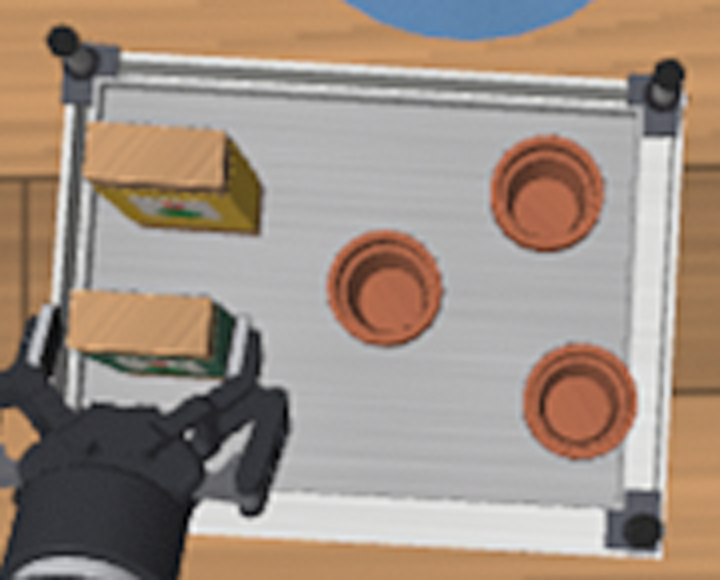

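```bash
python3 -m creep '[{"dx":0,"dy":0,"dz":-0.8,"ax":0,"ay":0,"az":0},{"dx":0,"dy":0,"dz":-2.5,"ax":0,"ay":0,"az":0},{"dx":0,"dy":-0.5,"dz":-6,"ax":0,"ay":0,"az":0},{"dx":0,"dy":-3,"dz":-9,"ax":0,"ay":0,"az":0},{"dx":0,"dy":-6,"dz":-12,"ax":0,"ay":0,"az":0}]'
python3 -m creep '[{"dx":0,"dy":-2,"dz":-3,"ax":0,"ay":0,"az":0},{"dx":0,"dy":-4,"dz":-6,"ax":0,"ay":0,"az":0},{"dx":0,"dy":-4,"dz":-6,"ax":0,"ay":0,"az":0},{"dx":0,"dy":-4,"dz":-6,"ax":0,"ay":0,"az":0}]'
python3 - <<'E'
from h import *
st();e=img('scene');cv2.imwrite('pics/z1.png',e['color'][:,:,::-1]);crop(e,220,130,460,340,3.3,'z2.png')
d=img('top');crop(d,190,140,370,285,4,'z3.png')
E
```

```text
time: 54.7
tool_pos: [0.4864, 0.1937, 0.3064]
eef_rot: [-125.2, 0.1, -94.5]
ft_force: [1.5, 1.2, -0.1]
width: 0.998
time: 55.1
tool_pos: [0.4623, 0.1964, 0.3746]
eef_rot: [-125.0, 0.2, -94.5]
ft_force: [0.9, -1.1, -0.7]
width: 1.0
55.1 pos [0.4623 0.1964 0.3746] rot [-125.01    0.22  -94.45] f [ 0.86 -1.14 -0.68] w 1.0 j [  33.  -20.  -49.   12.  -30. -156.]
```

View pics/z1.png

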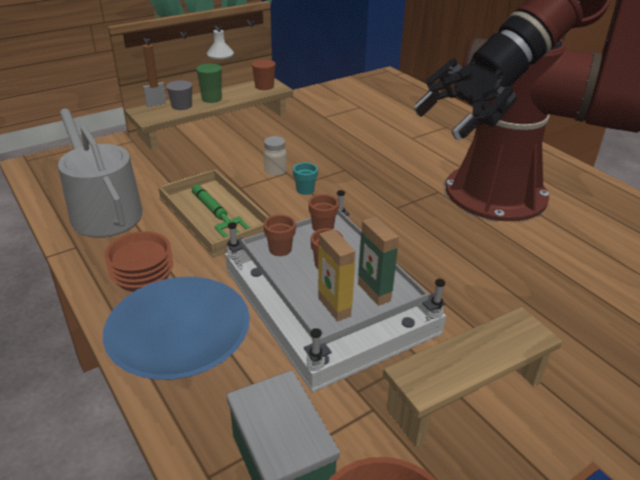

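View pics/z2.png

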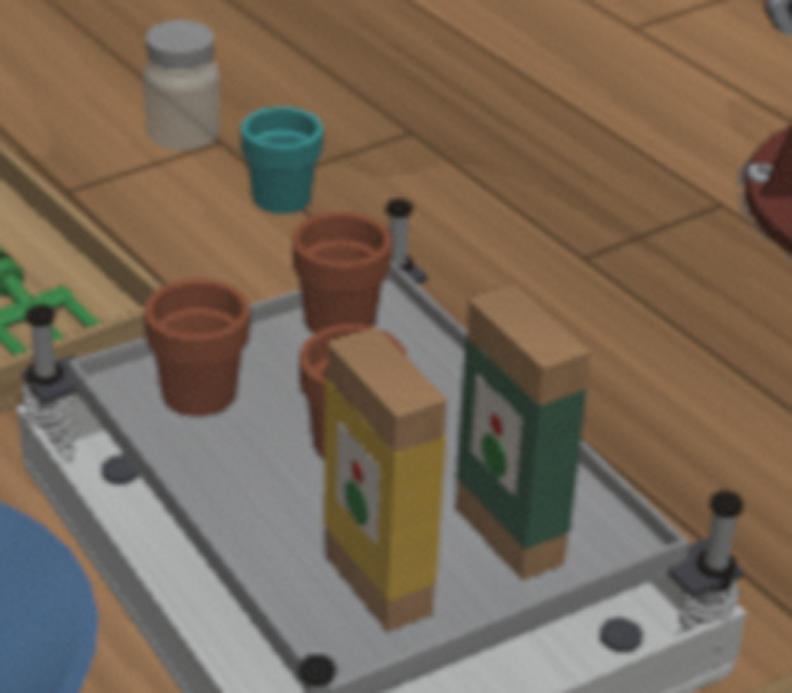

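View pics/z3.png

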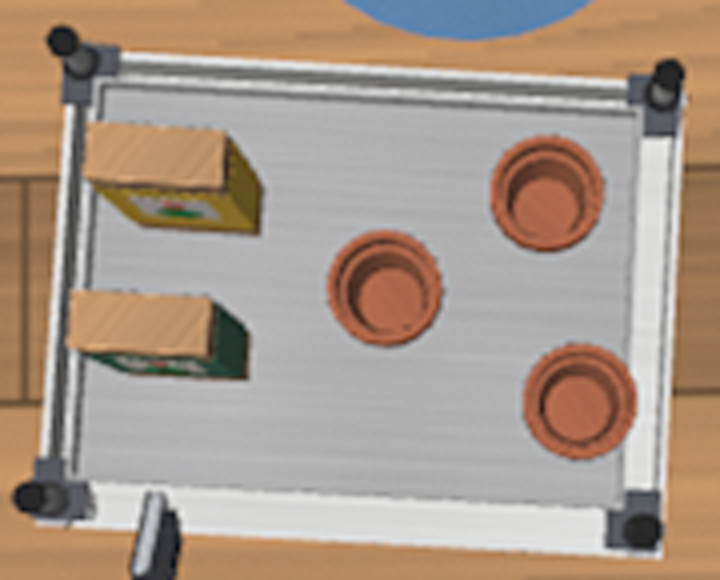

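```bash
python3 - <<'E'
from h import *
d=img('top');a=np.radians(-LY)
R=np.array([[np.cos(a),-np.sin(a)],[np.sin(a),np.cos(a)]])
for n,c,z in [('A',(548,193),.139),('B',(580,401),.139),('C',(385,288),.139),('Bfoot',(577,404),.082),('Y',(157,155),.217),('G',(142,323),.217)]:
    w=px2w(d,190+c[0]/4,140+c[1]/4,z)[:2];print(n,w.round(4),(R@(w-L0)*1e3).round(1))
E
```

```text
A [ 0.6101 -0.004 ] [ 51.  -98.7]
B [ 0.502  -0.0184] [ -55.8 -121. ]
C [0.562  0.0808] [ -3.2 -17.7]
Bfoot [ 0.5049 -0.0188] [ -52.9 -121.2]
Y [0.6163 0.1828] [43.5 88. ]
G [0.5362 0.1901] [-36.9  89.4]
```

```bash
python3 -m creep '[{"dx":0,"dy":0,"dz":0,"ax":0,"ay":0,"az":0},{"dx":0,"dy":0,"dz":0,"ax":0,"ay":0,"az":0},{"dx":0,"dy":0,"dz":0,"ax":0,"ay":0,"az":0},{"dx":0,"dy":0,"dz":0,"ax":0,"ay":0,"az":0},{"dx":0,"dy":0,"dz":0,"ax":0,"ay":0,"az":0}]'
python3 -c "
from workcell import order
print(order.sign_off())"
```

```text
time: 55.75
tool_pos: [0.4627, 0.1961, 0.3734]
eef_rot: [-125.1, 0.1, -94.5]
ft_force: [0.9, 0.0, -0.4]
width: 1.002
the job is handed in; nothing more can be done
None
```

The spring lift is loaded and the job is handed in at about 56 s. I took the green fork off first and laid it in the pine tool tray. I then stood the three clay pots that were there on the sprung tray, right way up. Last, I stood the yellow carton and then the green one on a short end. For each placing I lowered slowly until the tray carried the weight, about zero at the wrist, and only then opened the fingers.

**Last checks:** in both cameras all three pots and both cartons stand upright on the tray. The fork lies flat in the tool tray, and the jar and the turquoise pot are where they started. The gripper is clear of everything.

**What disagreed:**
- **Knocked pot:** one pot on the tray was shifted about 20–25 mm towards the lip while I was handling the green carton. Its foot is still upright on the tray, about 4–10 mm inside the lip, so I left it there.
- **Camera offset:** the two cameras differed by about 5 mm, so I used the middle of the two for most of the grasps.
- **Joint limit:** joint 4 came within 0.3° of its limit (115.56° of 115.85°) while I turned the yellow carton. I brought it in from another direction after that.

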